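# Load the polishing shaker, set its mode screw and start it

### The job

Get the polishing shaker going: first stand every lidded jar on the bench upright in the shaker's divided tray, one to a cell; then, with the flat screwdriver and never with the fingers, turn the yellow slotted mode switch a quarter turn clockwise to its stop; and only after that push the black start knob in, turn it clockwise past its red safety stop as far as it goes and let it spring back out. Finish with the screwdriver standing blade down in its wooden stand again, and do not disturb the mug, the hammer or the file box.

Things in the scene. Friction and masses are not known exactly. Their poses are not given: they have to be found in the camera images.
- jar1_mid (a point): lidded polishing jar, upright cylinder 50 mm in diameter and 90 mm high, white with a blue lid, about 0.3 kg, bottom-heavy; the point is its centre, half-way up (45 mm above its foot), z up along its axis. May be absent (None).
- jar2_mid (a point): lidded polishing jar, upright cylinder 50 mm in diameter and 90 mm high, white with an orange lid, about 0.3 kg, bottom-heavy; the point is its centre, half-way up (45 mm above its foot), z up along its axis. May be absent (None).
- jar3_mid (a point): lidded polishing jar, upright cylinder 50 mm in diameter and 90 mm high, white with a green lid, about 0.3 kg, bottom-heavy; the point is its centre, half-way up (45 mm above its foot), z up along its axis. May be absent (None).
- jar4_mid (a point): lidded polishing jar, upright cylinder 50 mm in diameter and 90 mm high, white with a blue lid, about 0.3 kg, bottom-heavy; the point is its centre, half-way up (45 mm above its foot), z up along its axis. May be absent (None).
- jar5_mid (a point): lidded polishing jar, upright cylinder 50 mm in diameter and 90 mm high, white with an orange lid, about 0.3 kg, bottom-heavy; the point is its centre, half-way up (45 mm above its foot), z up along its axis. May be absent (None).
- tray_floor (a point): centre of the inner floor (35 mm above the bench) of the shaker's fixed divided aluminium tray on a green plinth. Tray 206 mm (its x) by 139 mm (its y) outside: 3 x 2 cells, each 62 mm square, centres at x = -67, 0, +67 and y = -33.5, +33.5 mm from this point; 5 mm walls and dividers rise 45 mm above the floor. Any cells may be used.
- control_box: fixed grey control box 210 (x) x 120 (y) x 60 mm high with a white top; origin under its centre. On its top sit the yellow slotted mode switch (55 mm to -x of the centre) and the black start knob (55 mm to +x).
- slot (a point): centre of the yellow mode switch's top face, 73 mm above the bench, on its upright axis. The rotor is 46 mm in diameter; its slot runs right across it along this point's x axis, 6 mm wide and 9 mm deep, the upper 3.5 mm of its lips chamfered out to 13 mm wide. This frame turns with the switch.
- mode_switch (a joint): angle of the slotted mode switch, rad: starts near 0, grows clockwise seen from above, ends at a stop at 1.57 (quarter turn). At 0 the end of the slot with the white marks points along the control box's +x at a red dot; at 1.57 along its -y at a green dot. Stays where it is left; needs about 0.1 N m.
- knob_grip (a point): middle of the black start knob's grip bar, on its upright axis, 102 mm above the bench when out. Bar along this y: 54 mm long, 14 thick (x), top 11 mm above this point. It stands on a round skirt 60 mm across, top 21 mm below this point, which fingertips beside the bar can press. An orange tab on the skirt's rim (34 mm out at +y) meets a fixed red stop unless pushed in. Frame turns with the knob.
- start_knob (a joint): angle of the start knob, rad: starts near 0, grows clockwise seen from above, end stop at 1.4. With the knob out its tab is stopped by the red stop at about 0.3; pushed in fully the tab passes beneath the stop and is clear of it beyond about 0.9, where the knob can spring out again. Turns lightly (0.03 N m).
- knob_push (a joint): how far the start knob is pushed in (straight down), m: 0 out, 0.010 fully in; at least 0.008 is needed to pass the stop. Spring: 4 N at first, 9 N fully in; it springs back by itself.
- driver_grip (a point): centre of the red square handle of the flat screwdriver, 26 x 26 mm and 80 mm long, its faces square to this point's x and y axes; z runs along the tool from blade to handle. Weighs about 0.16 kg. Starts upright, blade down, in its stand. Below the handle is a black collar 38 mm in diameter and 6 mm thick, then a 9 mm shaft.
- driver_tip (a point): middle of the screwdriver's blade edge, 110 mm below the handle's centre; the blade is 16 mm wide along this point's x axis and 3 mm thick along y (either way round fits the slot).
- stand_top (a point): centre of the top of the fixed wooden screwdriver stand (block 84 x 84 mm, 72 mm high) with a 24 x 24 mm square upright hole right through it. Stored, the screwdriver's collar rests on this top, blade in the hole, the handle's centre 45 mm above this point.
- mug: bystander: blue ceramic mug, 80 mm in diameter, 90 mm high; origin under its centre. Leave alone.
- hammer: bystander: hammer 260 mm long lying on the bench; origin under its middle. Leave alone.
- file_box: bystander: dark wooden file box 100 x 160 x 45 mm; origin under its centre. Leave alone.
Mind the look-alikes: they are no part of the job. Of the things that look like the part that bears driver_grip, the smaller one is meant. What is shaped like the part that bears jar2_mid but turquoise is not meant.

How it is judged:
By the outcome, as a careful person would: the job done as asked, in the order asked, and still so for the second after the job is handed in, with the robot touching nothing.
Of jar1, jar2, jar3, jar4, jar5 only 3 to 5 are there at a start; the rules pass over those that are not, and their reading is None.
At some moment in a run one of jar1, jar2, jar3, jar4, jar5 may be knocked a few centimetres aside while the robot is not near it.
It also fails if it takes over 210 s, if anything falls off the work surface, if the arm or the gripper's body presses on something with over 40 N, if the wrist force passes 120 N, or if a joint passes its speed limit or range.

### The arm

A 6-joint arm with a two-finger parallel gripper is mounted at the origin on the work surface. World frame = base frame: x ahead of the robot, y to its left, z up, the work surface at z = 0. Lengths are in mm, angles in rad, forces in N, time in s.
With the tool pointing down it reaches from about 350 to 775 mm from the base axis. Payload 7.3 kg.
Tool frame: the origin (TCP) lies at the very end of the fingers, on their centre line; the grasp point (between the pads) lies 19 mm behind it (pinch_z is the distance from the TCP to the grasp point, in mm); z points along the fingers, y is the direction in which the jaws open and shut (so a half turn about z gives the same grasp; the last joint's range is limited). The gripper opens to 92 mm and grips with 3 to 60 N. Pads are 19 mm wide; open, the fingers measure 130 mm over their backs; the gripper's body (75 mm by 190 mm) begins 47 mm behind the grasp point.
Start: joints at [-1.427, 0.342, 1.524, -0, 1.275, -0.146], TCP at [150.047, -503.121, 226.741] pointing down, gripper open.
Joint ranges: [-2.53, 2.53], [-0.77, 2.02], [0.04, 2.7], [-1, 4.14], [0.28, 2.66], [-3.11, 3.11]. Speed limits (rad/s): [2.57, 2.57, 3.14, 3.14, 3.14, 3.14].

### API

Orientations are given as [roll, pitch, yaw] about the fixed x, y, z axes, in that order (R = Rz(yaw) Ry(pitch) Rx(roll)).
In Python, from plant import * gives the robot as it stands.
- The arm moves only by the tool step_arm, never from a script. Its argument "moves" is one flat list of numbers, 7 for each row, row after row: the shift along the tool's x, y, z scaled (see below), then the turn, a rotation vector about the tool's x, y, z scaled (see below), then the closure, from -1 (fully open) to 1 (shut). A call has 1 to 8 rows; each row shifts and turns the pose as measured when the row begins, along the tool's axes as they then stand; what a row does not reach is not made up. The controller multiplies each number of a shift by 2 cm and each number of a turn by 4 degrees. A row lasts 1/12 s, in which the tool goes at most 41.7 mm and 7.16 degrees, less where a joint would pass 70% of its speed; a pose out of reach is approached as far as the arm can. A call with a number of a shift or a turn outside -1 to 1 is refused whole. A call with a gripper value outside its range is refused whole. The fingers move at their own pace and stop on an object; the grip force is fixed at half the most. Time passes only in rows, so rows that do not move let the fingers close. It gives the time, the measured TCP pose, the force and the opening at its end, in the units of the state.
- get_obs(): the state, without advancing time (a new reading comes with each control period).
- capture(name): name is "scene" or "top"; returns the picture (384x512x3 uint8, red, green, blue); there is no depth.
- get_calibration(name): a dict with "mtx" (3x3 intrinsics, pixels), "eye" and "orientation" of the camera in the world. Camera axes: x right, y down, z forward; pixel columns grow to the right and rows downward; lengths in mm; the calibration is good to about 2 mm. A picture is of the moment at which its call begins. get_calibration takes no time and is no camera call.
- close_job(): hands the job in, once; it reports no verdict.
The state is a dict: "time": time; "joint_positions": joint angles; "dq": joint speeds; "tau": joint torques, N m; "tool_pos": TCP position; "tcp_rot": TCP orientation; "contact_force": force on the tool from outside, world axes, zero at the start; "moment": the same for the moment, N m; "grip_width": finger opening in mm.
Only numpy, scipy, OpenCV 4.12 (cv2) and the standard library are available. Lean on these libraries where they do the work, as an engineer would, in place of code of your own. Each camera call takes 0.05 s, during which the arm holds its last target.

## Working session

There is one attempt and no reset: what is moved stays moved. The work goes in short steps, Python scripts to look and compute and a tool call to move; the robot and the scene stay as the last step left them, time stands still between calls to the robot, and variables do not carry over. Pictures are saved under pics/ and viewed, and the job is handed in when it is done.

Besides the shell and the picture viewer there is one more tool, called after ">>>" in YAML: its name, and indented under it one key for each argument. step_arm: Moves the arm, as the interface text tells. Shifts and turns lie within -1 to 1; 1 stands for 2 cm of shift or 4 degrees of turn. Its arguments: {"type":"object","properties":{"moves":{"type":"array"}},"required":["moves"]}

```bash
ls; mkdir -p pics; python3 - <<'E'
from plant import *
import cv2
for n in("scene","top"):
    im=capture(n); cv2.imwrite(f"pics/{n}0.png",im[:,:,::-1])
    print(n,get_calibration(n))
print(get_obs())
E
```

```text
pics
scene {'mtx': array([[474.46794028,   0.        , 261.29049113],
       [  0.        , 474.46794028, 201.26163888],
       [  0.        ,   0.        ,   1.        ]]), 'eye': array([1181.81940812, -261.21233302, 1122.75747726]), 'orientation': array([-2.56388022,  0.01256562,  1.23363244])}
top {'mtx': array([[424.03088755,   0.        , 257.92210954],
       [  0.        , 424.03088755, 204.85729713],
       [  0.        ,   0.        ,   1.        ]]), 'eye': array([ 339.06914822,  -46.16288589, 1136.02236233]), 'orientation': array([-2.93149022e+00, -1.42965733e-03, -1.48365095e+00])}
{'time': 0.1, 'joint_positions': array([-1.42698592e+00,  3.42645454e-01,  1.52493773e+00, -3.91892176e-06,
        1.27538206e+00, -1.45985206e-01]), 'dq': array([ 0.00102207, -0.00075184, -0.00369326, -0.00108244,  0.00135954,
        0.00012059]), 'tau': array([ 2.36077285e-03, -4.32000947e+01, -2.44695389e+01,  7.19437050e-02,
        5.26010105e-02, -6.09700442e-05]), 'tool_pos': array([ 149.9967474 , -502.73474393,  226.11272833]), 'tcp_rot': array([-3.14023412e+00, -1.95958768e-04,  2.89796620e-01]), 'contact_force': array([-0.81439692,  0.56118999,  0.65165737]), 'moment': array([-0.01602481, -0.01533909, -0.0168383 ]), 'grip_width': 92.00250155942514}
```

View pics/scene0.png

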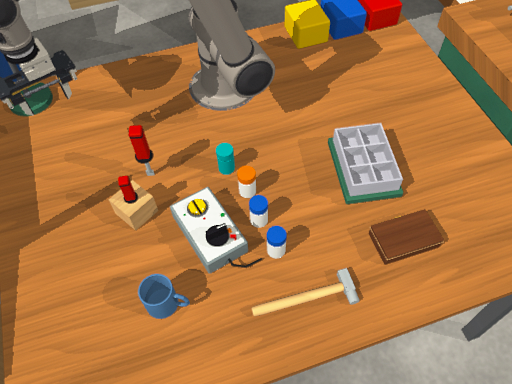

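View pics/top0.png

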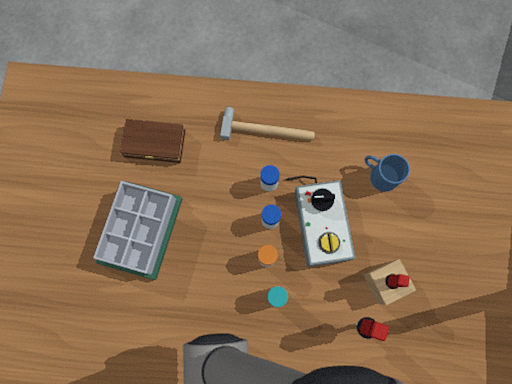

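```bash
cat > h.py <<'E'
from plant import *
import numpy as np, cv2
from scipy.spatial.transform import Rotation as R
C={n:get_calibration(n) for n in("scene","top")}
def ray(n,u,v):
    c=C[n]; Rm=R.from_euler('xyz',c['orientation']).as_matrix()
    return np.array(c['eye']),Rm@np.linalg.inv(c['mtx'])@np.array([u,v,1.])
def at(n,u,v,z):
    e,d=ray(n,u,v); return np.round(e+d*(z-e[2])/d[2],1)
def proj(n,p):
    c=C[n]; Rm=R.from_euler('xyz',c['orientation']).as_matrix()
    q=c['mtx']@(Rm.T@(np.array(p,float)-c['eye'])); return np.round(q[:2]/q[2],1)
def crop(n,u0,v0,u1,v1,s,out,im=None):
    im=capture(n) if im is None else im
    cv2.imwrite("pics/"+out,cv2.resize(im[v0:v1,u0:u1,::-1],None,fx=s,fy=s,interpolation=cv2.INTER_CUBIC))
def obs():
    o=get_obs();print(round(o['time'],2),o['tool_pos'].round(1),o['tcp_rot'].round(3),'F',o['contact_force'].round(1),'M',o['moment'].round(2),'w',round(o['grip_width'],1),'q',o['joint_positions'].round(2))
E
python3 - <<'E'
from h import *
im=cv2.imread("pics/scene0.png")[:,:,::-1]; t=cv2.imread("pics/top0.png")[:,:,::-1]
crop("scene",0,0,130,120,5,"s1.png",im)
crop("top",250,150,420,350,4,"t1.png",t)
crop("top",80,150,290,310,3.7,"t2.png",t)
print(proj("top",[150,-503,226]),proj("scene",[150,-503,226]),at("scene",33,100,0),at("scene",33,100,90))
E
```

```text
[477.9 412.6] [ 48.6 104.1] [-146.9 -611.     0. ] [ -40.4 -583.    90. ]
```

View pics/s1.png

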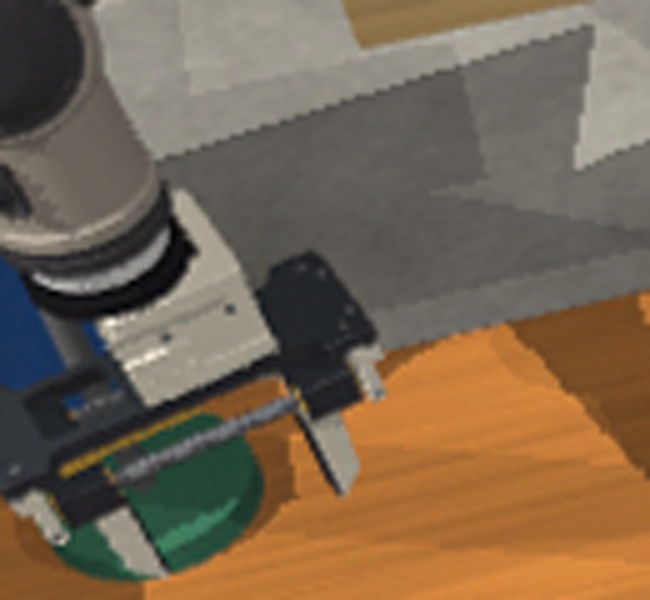

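View pics/t1.png

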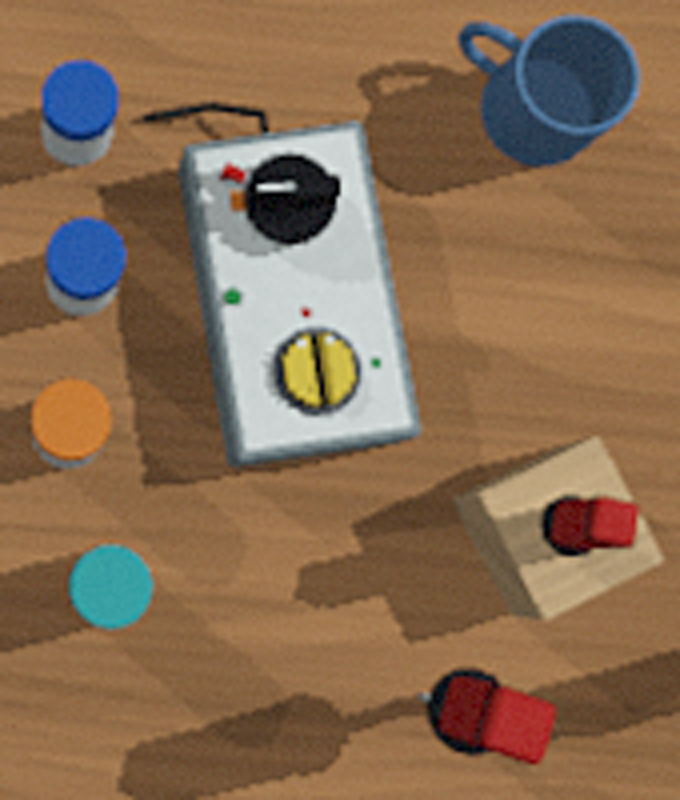

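View pics/t2.png

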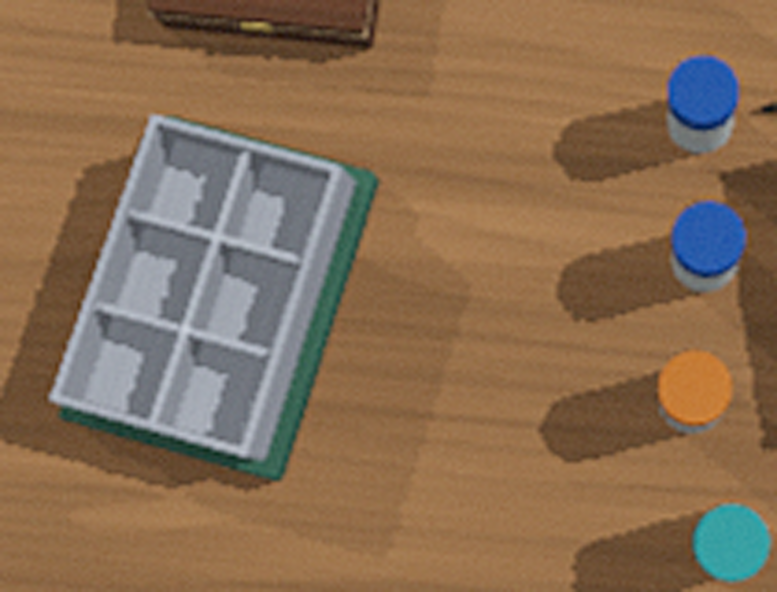

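```bash
cat >> h.py <<'E'
E
python3 - <<'E'
from h import *
def tp(x,y,s,u0,v0,z,n="top"): return at(n,u0+(x+.5)/s-.5,v0+(y+.5)/s-.5,z)
for k,p,z in (("bA",(81,97),90),("bB",(86,255),90),("or",(71,417),90),("tq",(111,586),90),("slot",(318,370),73),("knobtop",(290,195),113),("boxTR",(362,124),60),("boxTL",(183,147),60),("boxBL",(236,464),60),("boxBR",(420,432),60),("standT",(598,437),72),("standL",(460,499),72),("standB",(547,618),72),("standR",(663,560),72),("handletop",(613,524),157),("collar",(573,524),78)):
    print(k,tp(*p,4,250,150,z))
for k,p in (("TL",(152,115)),("TR",(340,166)),("BL",(50,400)),("BR",(245,460)),("c",(193,289))): print(k,tp(*p,3.7,80,150,80))
E
```

```text
bA [645.  -51.7  90. ]
bB [542.5 -63.2  90. ]
or [440.5 -62.2  90. ]
tq [341.3 -94.6  90. ]
slot [ 485.1 -214.8   73. ]
knobtop [ 586.8 -185.5  113. ]
boxTR [ 651.5 -237.2   60. ]
boxTL [ 625.7 -121.1   60. ]
boxBL [ 423.1 -168.5   60. ]
boxBR [ 453.2 -283.2   60. ]
standT [ 458.6 -391.5   72. ]
standL [ 412.7 -306.9   72. ]
standB [ 345.5 -362.4   72. ]
standR [ 386.5 -432.7   72. ]
handletop [ 400.4 -373.3  157. ]
collar [ 403.2 -375.2   78. ]
TL [596.  329.6  80. ]
TR [571.2 194.5  80. ]
BL [394.3 367.2  80. ]
BR [366.3 231.4  80. ]
c [477.2 283.   80. ]
```

```bash
python3 - <<'E'
from h import *
im=cv2.imread("pics/scene0.png")[:,:,::-1]
crop("scene",105,110,305,280,4,"s2.png",im)
crop("scene",320,110,415,210,6,"s3.png",im)
E
```

```text
(no output)
```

View pics/s2.png

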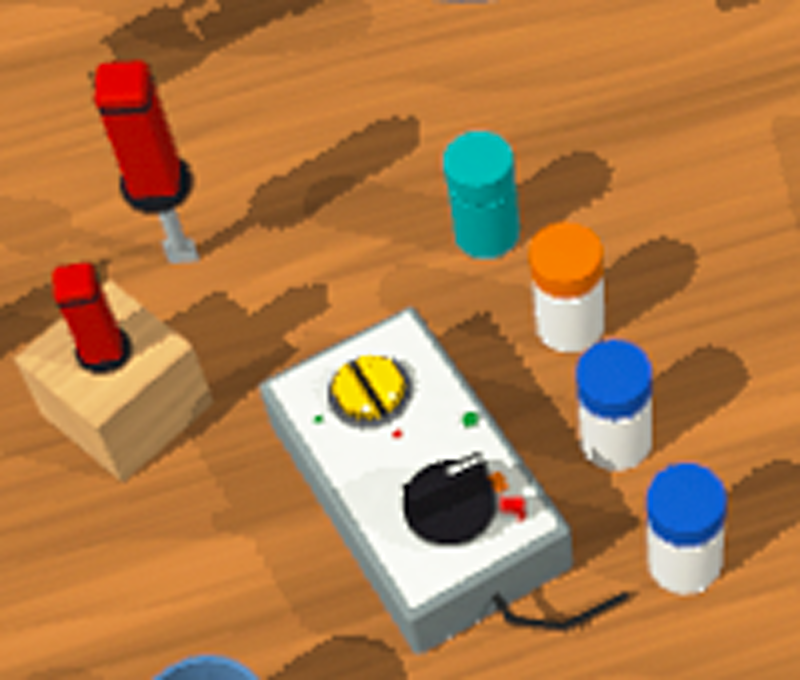

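View pics/s3.png

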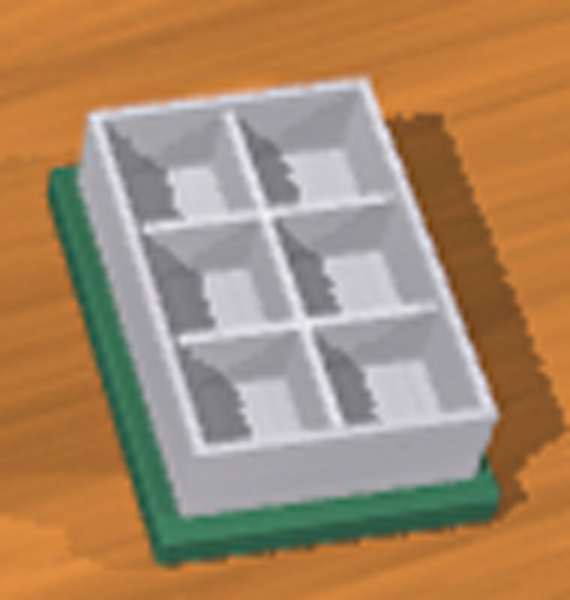

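```bash
cat >> h.py <<'E'
def tri(t,s):
    A=[];b=[]
    for n,p in(("top",t),("scene",s)):
        e,d=ray(n,*p); d/=np.linalg.norm(d); P=np.eye(3)-np.outer(d,d); A.append(P); b.append(P@e)
    return np.linalg.lstsq(np.vstack(A),np.hstack(b),rcond=None)[0].round(1)
def px(x,y,s,u0,v0): return (u0+(x+.5)/s-.5,v0+(y+.5)/s-.5)
E
python3 - <<'E'
from h import *
D={"bA":((81,97),(687,498),90),"bB":((86,255),(615,372),90),"or":((71,417),(567,252),90),"tq":((111,586),(479,160),90),"slot":((318,370),(371,390),73),
"boxTR":((362,124),(415,610),60),"boxTL":((183,147),(570,530),60),"boxBL":((236,464),(408,310),60),"boxBR":((420,432),(262,386),60),
"standT":((598,437),(97,430),72),"standL":((460,499),(193,350),72),"standB":((547,618),(110,285),72),"standR":((663,560),(17,360),72),"htop":((613,524),(76,283),157),"coll":((573,524),(103,350),78)}
for k,(t,s,z) in D.items():
    t=px(*t,4,250,150);s=px(*s,4,105,110); a=at("top",*t,z);b=at("scene",*s,z)
    print(k,tri(t,s),z,a[:2],b[:2],(b-a)[:2])
for k,t,s in (("TL",(152,115),(497,412)),("TR",(340,166),(190,452)),("BL",(50,400),(367,78)),("BR",(245,460),(88,115))):
    t=px(*t,3.7,80,150);s=px(*s,6,320,110); a=at("top",*t,80);b=at("scene",*s,80)
    print(k,tri(t,s),a[:2],b[:2],(b-a)[:2])
E
```

```text
bA [645.8 -49.6  89. ] 90 [645.  -51.7] [646.8 -47.7] [1.8 4. ]
bB [543.1 -61.2  90. ] 90 [542.5 -63.2] [543.5 -59.2] [1. 4.]
or [441.  -60.2  90.5] 90 [440.5 -62.2] [441.2 -58.1] [0.7 4.1]
tq [341.8 -92.6  87.8] 90 [341.3 -94.6] [344.2 -90.9] [2.9 3.7]
slot [ 486.7 -213.4   66. ] 73 [ 485.1 -214.8] [ 492.1 -211.3] [7.  3.5]
boxTR [ 650.6 -231.6   66.6] 60 [ 651.5 -237.2] [ 648.7 -227.1] [-2.8 10.1]
boxTL [ 626.6 -120.1   57.8] 60 [ 625.7 -121.1] [ 628.  -119.2] [2.3 1.9]
boxBL [ 423.7 -169.3   51.9] 60 [ 423.1 -168.5] [ 429.5 -169.9] [ 6.4 -1.4]
boxBR [ 454.  -280.8   58.6] 60 [ 453.2 -283.2] [ 455.9 -278.3] [2.7 4.9]
standT [ 459.2 -389.5   70.9] 72 [ 458.6 -391.5] [ 460.9 -387.1] [2.3 4.4]
standL [ 413.  -312.7   59.9] 72 [ 412.7 -306.9] [ 420.6 -314.9] [ 7.9 -8. ]
standB [ 346.2 -360.    70.3] 72 [ 345.5 -362.4] [ 348.8 -357.1] [3.3 5.3]
standR [ 387.1 -429.9   71.7] 72 [ 386.5 -432.7] [ 388.7 -427.2] [2.2 5.5]
htop [ 401.3 -372.5  151.1] 157 [ 400.4 -373.3] [ 407.4 -369.2] [7.  4.1]
coll [ 403.7 -373.    77.9] 78 [ 403.2 -375.2] [ 404.6 -371. ] [1.4 4.2]
TL [596.1 330.7  82.2] [596.  329.6] [594.9 334. ] [-1.1  4.4]
TR [570.4 193.6  83.8] [571.2 194.5] [568.2 195.2] [-3.   0.7]
BL [394.8 369.3  80. ] [394.3 367.2] [394.8 371.6] [0.5 4.4]
BR [366.9 234.3  75.7] [366.3 231.4] [370.3 234.1] [4.  2.7]
```

```bash
cat >> h.py <<'E'
def plan(x,y,z,yaw_deg,maxs=1.0):
    o=get_obs();Rm=R.from_euler('xyz',o['tcp_rot'])
    d=Rm.inv().apply(np.array([x,y,z])-o['tool_pos'])
    G=R.from_euler('xyz',[np.pi,0,np.radians(yaw_deg)])
    rv=np.degrees((Rm.inv()*G).as_rotvec())
    obs(); print('shift units',(d/20).round(2),'turn units',(rv/4).round(2))
E
python3 - <<'E'
from h import *
t=cv2.imread("pics/top0.png")[:,:,::-1]
print(at("top",*px(522,725,4,250,150),190),at("top",*px(425,697,4,250,150),0))
for a,b in (((592,498),(637,500)),((637,500),(633,545)),((588,543),(633,545))):
    p=at("top",*px(*a,4,250,150),157);q=at("top",*px(*b,4,250,150),157);print(q-p,np.degrees(np.arctan2(*(q-p)[1::-1])))
crop("top",330,230,430,350,6,"t3.png",t)
plan(441,-60,226,-10.6)
E
```

```text
[ 287.6 -315.3  190. ] [ 289.2 -306.4    0. ]
[  1.1 -25.6   0. ] -87.53958546140827
[-25.5   1.9   0. ] 175.73877675550136
[  1.1 -25.5   0. ] -87.52994870403909
0.1 [ 150.  -502.7  226.1] [-3.14 -0.    0.29] F [-0.8  0.6  0.7] M [-0.02 -0.02 -0.02] w 92.0 q [-1.43  0.34  1.52 -0.    1.28 -0.15]
shift units [ 20.27 -17.06   0.03] turn units [-0.02  0.    6.8 ]
```

>>> step_arm:
  moves: [0,0,-1,0,0,0.9,-0.5,1,-0.3,0,0,0,0.9,-0.5]

```text
time: 0.27
tool_pos: [166.2, -492.9, 245.2]
tcp_rot: [-3.137, 0.001, 0.159]
contact_force: [0.5, -0.4, 1.1]
grip_width: 82.7
```

```bash
python3 - <<'E'
from h import *
plan(441,-60,226,-10.6)
E
```

```text
0.27 [ 166.2 -492.9  245.2] [-3.137e+00  1.000e-03  1.590e-01] F [ 0.5 -0.4  1.1] M [ 0.   -0.03 -0.01] w 82.7 q [-1.39  0.32  1.5  -0.    1.32  0.02]
shift units [ 16.99 -19.19   1.03] turn units [-0.06  0.03  4.93]
```

View pics/t3.png

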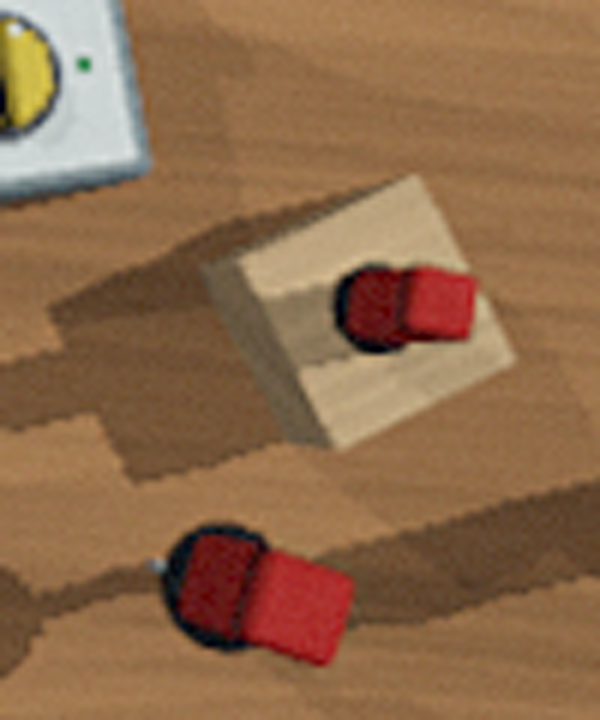

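>>> step_arm:
  moves: [0.85,-0.95,0,0,0,0.65,-0.5,0.85,-0.95,0,0,0,0.65,-0.5,0.85,-0.95,0,0,0,0.65,-0.5,0.85,-0.95,0,0,0,0.65,-0.5,0.85,-0.95,0,0,0,0.65,-0.5,0.85,-0.95,0,0,0,0.65,-0.5,0.85,-0.95,0,0,0,0.65,-0.5,0.85,-0.95,0,0,0,0.65,-0.5]

```text
time: 0.93
tool_pos: [305.9, -336.5, 243.1]
tcp_rot: [-3.133, 0.006, -0.23]
contact_force: [0.4, -0.2, 1.3]
grip_width: 69.0
```

>>> step_arm:
  moves: [1,-0.95,0,0,0,0,-0.5,1,-0.95,0,0,0,0,-0.5,1,-0.95,0,0,0,0,-0.5,1,-0.95,0,0,0,0,-0.5,1,-0.95,0,0,0,0,-0.5,1,-0.95,0,0,0,0,-0.5]

```text
time: 1.43
tool_pos: [453.7, -246.4, 241.9]
tcp_rot: [-3.132, 0.01, -0.234]
contact_force: [0.3, 0.0, -0.6]
grip_width: 69.3
```

```bash
python3 - <<'E'
from h import *
plan(441,-60,226,-10.6)
crop("scene",0,0,512,384,1.5,"s4.png"); crop("top",0,0,512,384,1.5,"t4.png")
E
```

```text
1.43 [ 453.7 -246.4  241.9] [-3.132  0.01  -0.234] F [ 0.3  0.  -0.6] M [ 0.03 -0.02  0.01] w 69.3 q [-0.65  0.32  1.51  0.01  1.32  1.15]
shift units [-2.77 -8.91  0.91] turn units [-0.15  0.13 -0.7 ]
```

View pics/s4.png

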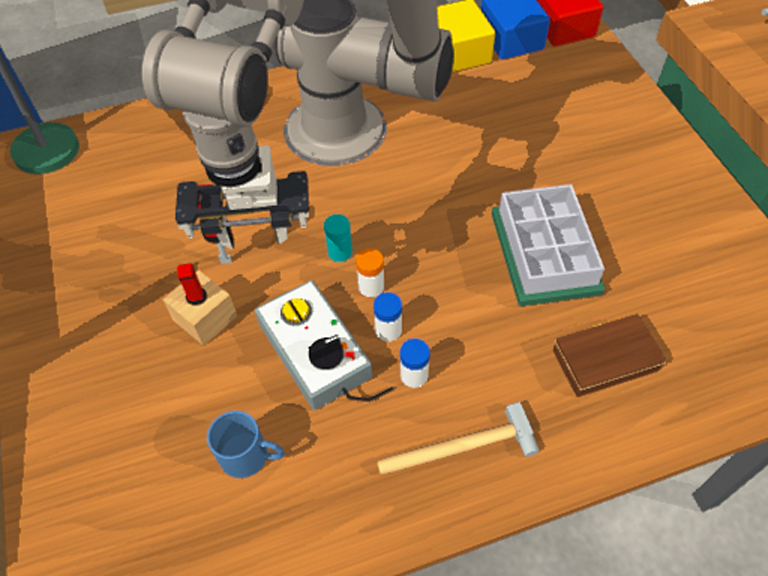

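View pics/t4.png

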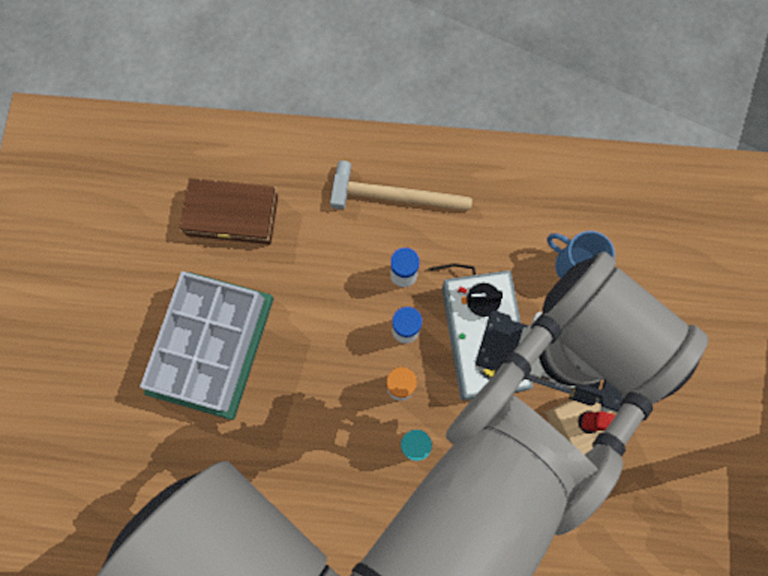

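>>> step_arm:
  moves: [-0.35,-1,0.1,-0.04,0.04,-0.15,-0.5,-0.35,-1,0.1,-0.04,0.04,-0.15,-0.5,-0.35,-1,0.1,-0.04,0.04,-0.15,-0.5,-0.35,-1,0.1,-0.04,0.04,-0.15,-0.5,-0.35,-1,0.1,0,0,-0.1,-0.5,-0.35,-1,0.1,0,0,0,-0.5,-0.35,-1,0.1,0,0,0,-0.5,-0.3,-1,0.1,0,0,0,-0.5]

```text
time: 2.2
tool_pos: [428.0, -75.9, 222.1]
tcp_rot: [3.14, 0.004, -0.183]
contact_force: [0.3, 0.3, 0.1]
grip_width: 68.4
```

```bash
python3 - <<'E'
from h import *
plan(441,-60,120,-10.6)
E
```

```text
2.2 [428.  -75.9 222.1] [ 3.14   0.004 -0.183] F [0.3 0.3 0.1] M [ 0.04 -0.03  0.  ] w 68.4 q [-0.35  0.18  1.76 -0.    1.2   1.4 ]
shift units [ 0.51 -0.91  5.1 ] turn units [0.03 0.05 0.03]
```

>>> step_arm:
  moves: [0.3,-0.5,1,0,0,0,-0.5,0.2,-0.4,1,0,0,0,-0.5,0,0,1,0,0,0,-0.5,0,0,1,0,0,0,-0.5,0,0,0.8,0,0,0,-0.5,0,0,0,0,0,0,-0.5]

```text
time: 2.7
tool_pos: [437.5, -57.5, 123.0]
tcp_rot: [3.139, 0.003, -0.18]
contact_force: [-1.1, -0.3, -0.0]
grip_width: 69.0
```

```bash
python3 - <<'E'
from h import *
plan(441,-60,53,-10.6)
o=get_obs(); print(proj("scene",o['tool_pos']),proj("top",o['tool_pos']))
Rm=R.from_euler('xyz',o['tcp_rot']).as_matrix()
for s in(34.5,-34.5): print(proj("scene",o['tool_pos']+Rm@[0,s,0]))
crop("scene",180,110,290,220,6,"s5.png"); 
E
```

```text
2.7 [437.5 -57.5 123. ] [ 3.139e+00  3.000e-03 -1.800e-01] F [-1.1 -0.3 -0. ] M [0.02 0.08 0.  ] w 69.0 q [-0.3   0.32  1.89 -0.    0.94  1.45]
shift units [0.21 0.08 3.5 ] turn units [0.04 0.05 0.08]
[245.7 164.1] [265.6 253.7]
[232.8 165.8]
[258.5 162.4]
```

View pics/s5.png

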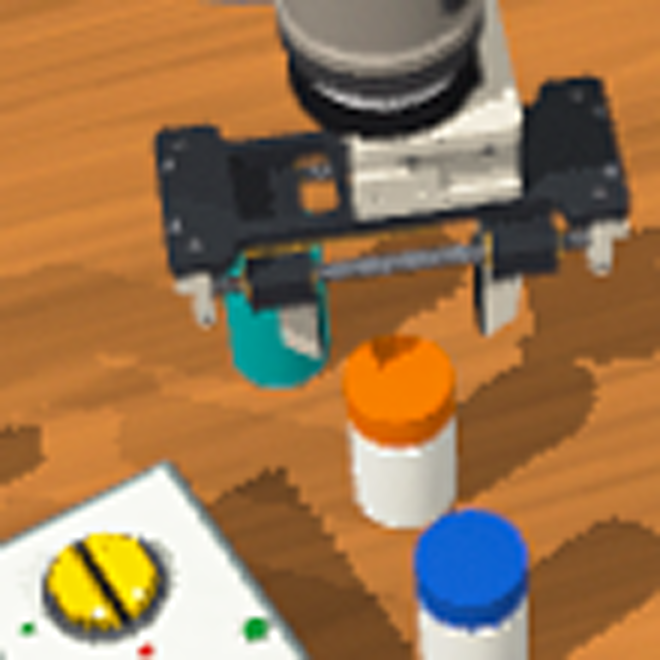

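>>> step_arm:
  moves: [0.2,0.2,0.8,0,0,0,-0.5,0,0,0.9,0,0,0,-0.5,0,0,0.9,0,0,0,-0.5,0,0,0.8,0,0,0,-0.5,0,0,0,0,0,0,-0.5]

```text
time: 3.17
tool_pos: [444.8, -66.0, 59.8]
tcp_rot: [3.137, -0.008, -0.181]
contact_force: [-0.8, -0.1, -0.5]
grip_width: 68.9
```

```bash
python3 - <<'E'
from h import *
plan(440.7,-62,53,-10.6)
crop("scene",180,110,290,220,6,"s6.png"); 
E
```

```text
3.17 [444.8 -66.   59.8] [ 3.137 -0.008 -0.181] F [-0.8 -0.1 -0.5] M [ 0.08  0.06 -0.02] w 68.9 q [-0.32  0.43  1.95 -0.01  0.76  1.44]
shift units [-0.24 -0.16  0.34] turn units [ 0.07 -0.12  0.05]
```

View pics/s6.png

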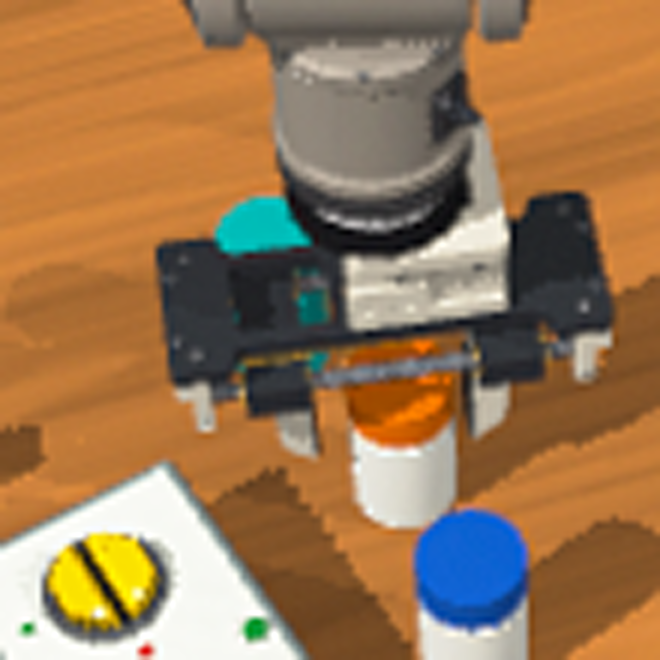

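>>> step_arm:
  moves: [-0.22,-0.16,0.33,0.06,-0.1,0,-0.5,0,0,0,0,0,0,0.5,0,0,0,0,0,0,1,0,0,0,0,0,0,1,0,0,0,0,0,0,1,0,0,0,0,0,0,1]

```text
time: 3.72
tool_pos: [444.4, -63.1, 59.1]
tcp_rot: [3.14, -0.01, -0.182]
contact_force: [0.3, 0.4, -2.1]
grip_width: 49.6
```

```bash
python3 - <<'E'
from h import *
plan(440.7,-62,160,-10.6)
E
```

```text
3.72 [444.4 -63.1  59.1] [ 3.14  -0.01  -0.182] F [ 0.3  0.4 -2.1] M [ 0.04  0.01 -0.02] w 49.6 q [-0.31  0.43  1.95  0.    0.75  1.44]
shift units [-0.14 -0.02 -5.05] turn units [ 0.02 -0.15  0.05]
```

>>> step_arm:
  moves: [0,0,-0.8,0,0,0,1,0,0,-1,0,0,0,1,0,0,-1,0,0,0,1,0,-0.3,-1,0,-0.05,0,1,0,-0.6,-1,0,-0.05,0,1,0,-1,-0.8,0,-0.05,0,1,0,-1,-0.3,0,0,0,1,0,-1,0,0,0,0,1]

```text
time: 4.38
tool_pos: [455.8, 13.9, 182.1]
tcp_rot: [3.14, 0.005, -0.187]
contact_force: [0.3, 0.1, -2.3]
grip_width: 50.2
```

```bash
python3 - <<'E'
from h import *
plan(410,260,180,-10.6)
E
```

```text
4.38 [455.8  13.9 182.1] [ 3.14   0.005 -0.187] F [ 0.3  0.1 -2.3] M [ 0.04 -0.01 -0.07] w 50.2 q [-0.14  0.27  1.77 -0.    1.11  1.62]
shift units [ -4.54 -11.67   0.11] turn units [ 0.02  0.08 -0.03]
```

>>> step_arm:
  moves: [-0.4,-1,0,0,0,0,1,-0.4,-1,0,0,0,0,1,-0.4,-1,0,0,0,0,1,-0.4,-1,0,0,0,0,1,-0.4,-1,0,0,0,0,1,-0.4,-1,0,0,0,0,1,-0.4,-1,0,0,0,0,1,-0.4,-1,0,0,0,0,1]

```text
time: 5.05
tool_pos: [420.8, 190.3, 182.9]
tcp_rot: [3.139, 0.004, -0.188]
contact_force: [0.9, -0.2, -2.0]
grip_width: 49.7
```

```bash
python3 - <<'E'
from h import *
plan(410,260,180,-10.6)
E
```

```text
5.05 [420.8 190.3 182.9] [ 3.139  0.004 -0.188] F [ 0.9 -0.2 -2. ] M [ 0.04 -0.03  0.04] w 49.7 q [ 0.26  0.27  1.75 -0.    1.12  2.02]
shift units [-1.18 -3.32  0.14] turn units [ 0.04  0.05 -0.04]
```

>>> step_arm:
  moves: [-0.3,-0.8,0,0,0,0,1,-0.3,-0.8,0,0,0,0,1,-0.3,-0.8,0,0,0,0,1,-0.1,-0.3,0,0,0,0,1,0,0,0,0,0,0,1]

```text
time: 5.47
tool_pos: [407.9, 252.8, 182.2]
tcp_rot: [3.138, 0.006, -0.183]
contact_force: [0.3, -0.2, -2.4]
grip_width: 49.6
```

```bash
python3 - <<'E'
from h import *
plan(410,260,94,-10.6)
crop("top",80,170,200,290,5,"t5.png"); crop("scene",310,90,420,210,5,"s7.png")
E
```

```text
5.47 [407.9 252.8 182.2] [ 3.138  0.006 -0.183] F [ 0.3 -0.2 -2.4] M [-0.02  0.03  0.03] w 49.6 q [0.39 0.31 1.71 0.   1.13 2.15]
shift units [ 0.06 -0.39  4.41] turn units [0.05 0.08 0.03]
```

View pics/t5.png

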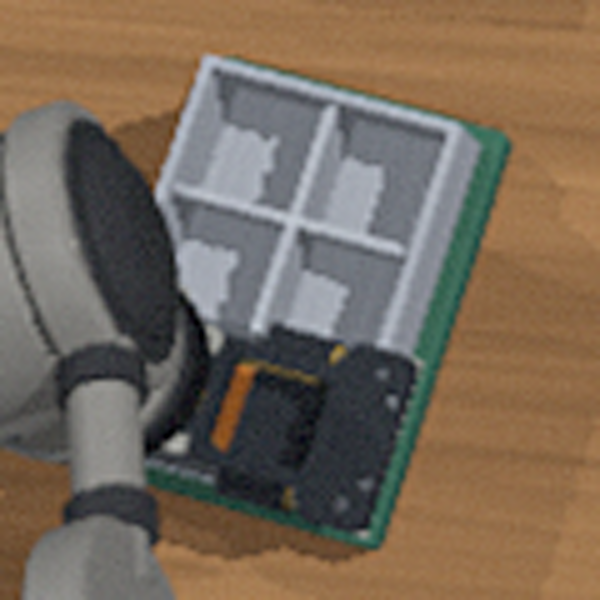

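View pics/s7.png

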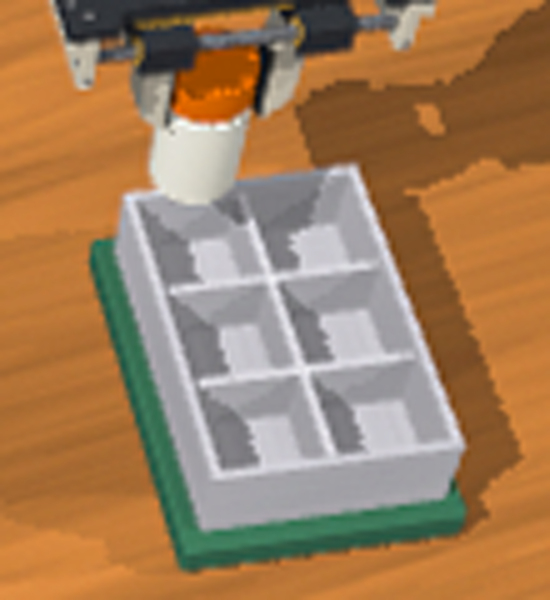

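```bash
python3 - <<'E'
from h import *
print(at("scene",*px(192,187,5,310,90),123),at("scene",*px(206,90,5,310,90),213-0))
E
```

```text
[410.9 252.3 123. ] [421.4 241.6 213. ]
```

>>> step_arm:
  moves: [0.05,-0.3,0,0,0,0,1,0.05,-0.3,0.4,0,0,0,1,0,0,0.6,0,0,0,1,0,0,0.5,0,0,0,1,0,0,0.1,0,0,0,1]

```text
time: 5.98
tool_pos: [415.0, 261.4, 148.6]
tcp_rot: [3.138, 0.003, -0.189]
contact_force: [0.2, 0.2, -2.0]
grip_width: 49.8
```

```bash
python3 - <<'E'
from h import *
plan(409,261,94,-10.6)
crop("scene",310,90,420,190,7,"s8.png")
E
```

```text
5.98 [415.  261.4 148.6] [ 3.138e+00  3.000e-03 -1.890e-01] F [ 0.2  0.2 -2. ] M [0.02 0.04 0.05] w 49.8 q [ 0.41  0.36  1.73 -0.    1.05  2.17]
shift units [-0.28  0.07  2.73] turn units [ 0.05  0.05 -0.06]
```

View pics/s8.png

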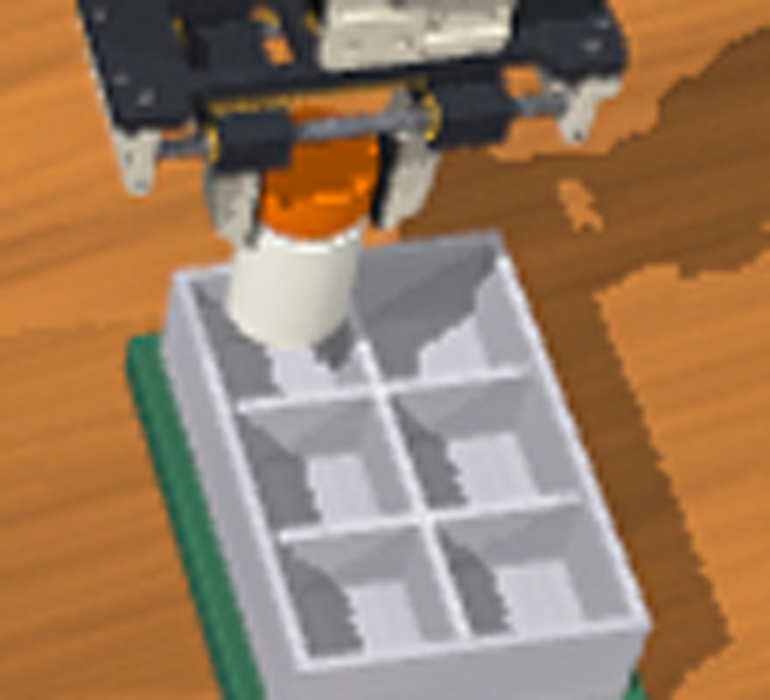

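>>> step_arm:
  moves: [-0.2,0.05,0,0,0,0,1,-0.15,0.05,0.2,0,0,0,1,0,0,0.3,0,0,0,1,0,0,0.3,0,0,0,1,0,0,0.1,0,0,0,1]

```text
time: 6.45
tool_pos: [412.6, 261.4, 134.4]
tcp_rot: [-3.138, -0.009, -0.19]
contact_force: [-0.9, -3.2, 10.0]
grip_width: 49.2
```

```bash
python3 - <<'E'
from h import *
plan(409,261,94,-10.6)
crop("scene",310,90,420,190,7,"s9.png")
E
```

```text
6.45 [412.6 261.4 134.4] [-3.138 -0.009 -0.19 ] F [-0.9 -3.2 10. ] M [-0.71  0.47  0.12] w 49.2 q [ 0.41  0.37  1.76 -0.    1.    2.17]
shift units [-0.19  0.06  2.02] turn units [-0.05 -0.13 -0.07]
```

View pics/s9.png

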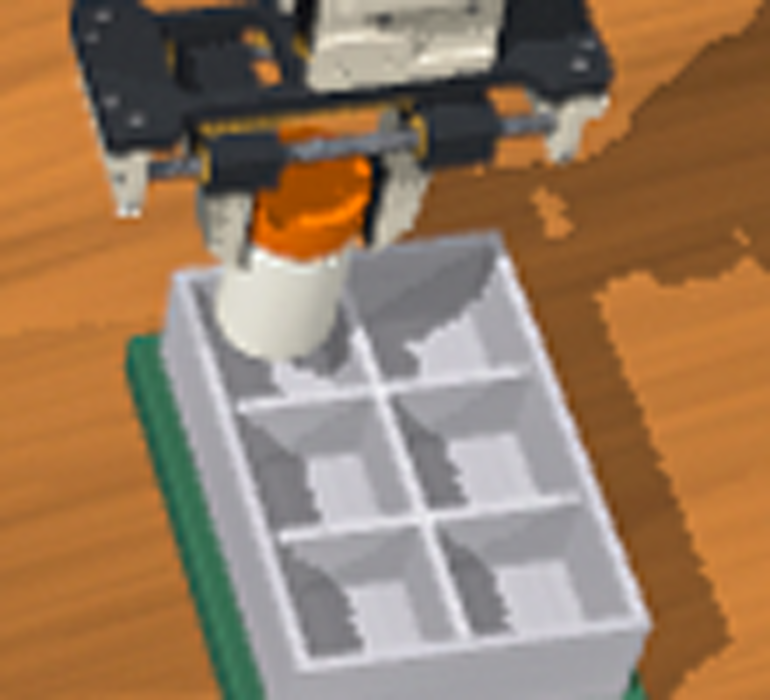

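>>> step_arm:
  moves: [0,0,-0.4,0,0,0,1,0,0,-0.3,0,0,0,1,0.1,-0.3,0,0,0,0,1,0,0,0,0,0,0,1]

```text
time: 6.83
tool_pos: [416.3, 267.4, 150.2]
tcp_rot: [-3.137, -0.011, -0.191]
contact_force: [-0.3, 0.4, -1.7]
grip_width: 49.6
```

```bash
python3 - <<'E'
from h import *
plan(415,266,94,-10.6)
crop("scene",310,90,420,190,7,"s10.png")
E
```

```text
6.83 [416.3 267.4 150.2] [-3.137 -0.011 -0.191] F [-0.3  0.4 -1.7] M [0.08 0.01 0.01] w 49.6 q [ 0.42  0.36  1.73 -0.    1.04  2.18]
shift units [-0.08  0.1   2.81] turn units [-0.07 -0.16 -0.08]
```

View pics/s10.png

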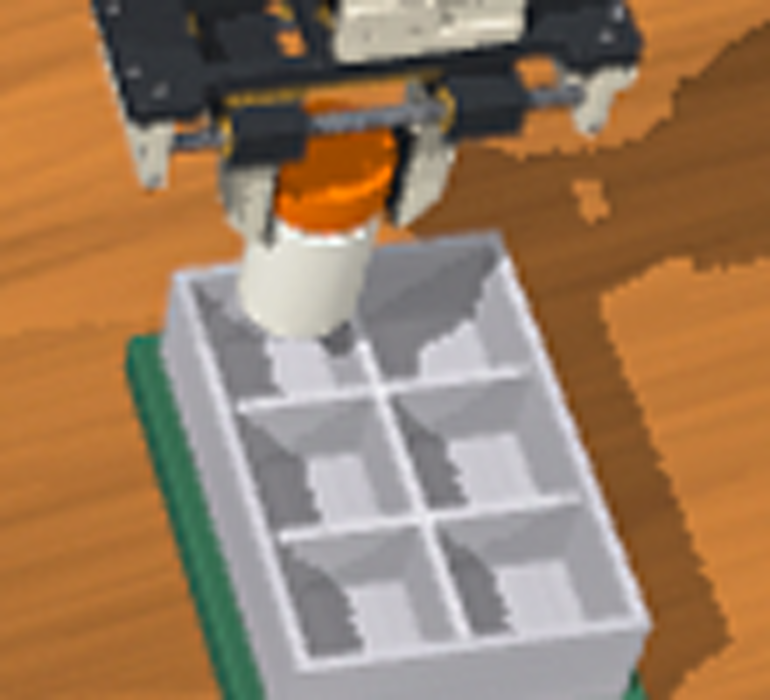

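>>> step_arm:
  moves: [0.05,0.12,0,-0.05,-0.1,-0.05,1,0.05,0.05,0.2,0,-0.05,0,1,0,0,0.2,0,0,0,1,0,0,0.2,0,0,0,1,0,0,0.1,0,0,0,1]

```text
time: 7.3
tool_pos: [416.6, 262.8, 133.6]
tcp_rot: [3.141, 0.003, -0.186]
contact_force: [0.6, -0.6, -2.2]
grip_width: 49.1
```

```bash
python3 - <<'E'
from h import *
plan(417,265,94,-10.6)
crop("scene",310,90,420,190,7,"s11.png")
E
```

```text
7.3 [416.6 262.8 133.6] [ 3.141e+00  3.000e-03 -1.860e-01] F [ 0.6 -0.6 -2.2] M [-0.01 -0.   -0.07] w 49.1 q [0.41 0.38 1.74 0.   1.02 2.16]
shift units [ 0.   -0.11  1.98] turn units [ 0.02  0.04 -0.01]
```

View pics/s11.png

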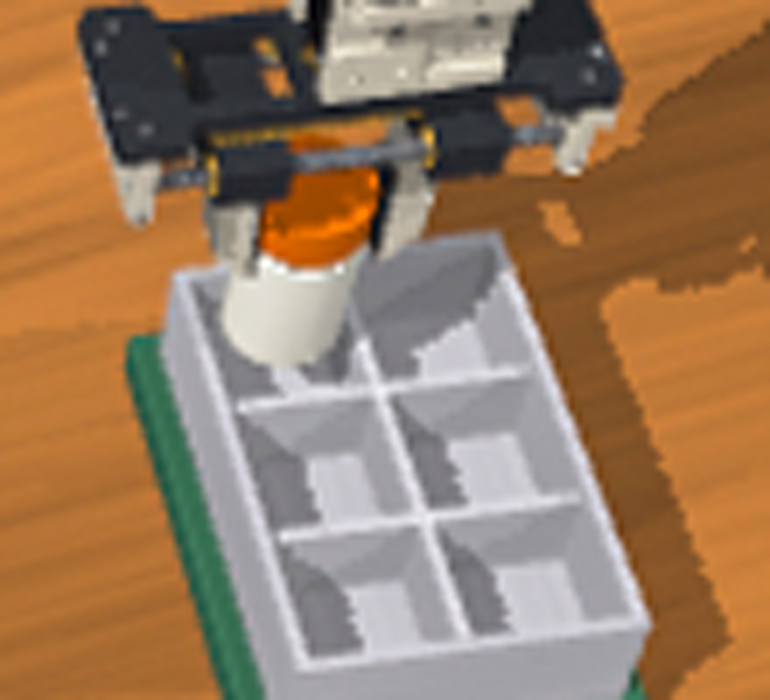

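>>> step_arm:
  moves: [0,-0.08,0.2,0,0,0,1,0,-0.05,0.3,0,0,0,1,0,0,0.3,0,0,0,1,0,0,0.3,0,0,0,1,0,0,0.3,0,0,0,1,0,0,0.1,0,0,0,1]

```text
time: 7.85
tool_pos: [416.6, 265.5, 99.8]
tcp_rot: [3.14, 0.004, -0.186]
contact_force: [0.3, 0.6, -3.1]
grip_width: 49.4
```

```bash
python3 - <<'E'
from h import *
plan(417,265,94,-10.6)
E
```

```text
7.85 [416.6 265.5  99.8] [ 3.14   0.004 -0.186] F [ 0.3  0.6 -3.1] M [ 0.01  0.04 -0.06] w 49.4 q [0.41 0.43 1.78 0.   0.93 2.17]
shift units [0.03 0.02 0.29] turn units [ 0.02  0.05 -0.01]
```

Free so far. Lower the last bit, then release and rise.

>>> step_arm:
  moves: [0,0,0.15,0,0,0,1,0,0,0.15,0,0,0,1,0,0,0.05,0,0,0,1]

```text
time: 8.1
tool_pos: [416.5, 265.6, 92.9]
tcp_rot: [3.14, 0.004, -0.186]
contact_force: [-6.0, -2.8, 21.5]
grip_width: 49.9
```

```bash
python3 - <<'E'
from h import *
plan(417,265,94,-10.6)
crop("scene",310,90,420,190,7,"s12.png")
E
```

```text
8.1 [416.5 265.6  92.9] [ 3.14   0.004 -0.186] F [-6.  -2.8 21.5] M [-0.6   1.14 -0.05] w 49.9 q [0.41 0.44 1.79 0.   0.92 2.17]
shift units [ 0.03  0.02 -0.06] turn units [ 0.03  0.06 -0.01]
```

View pics/s12.png

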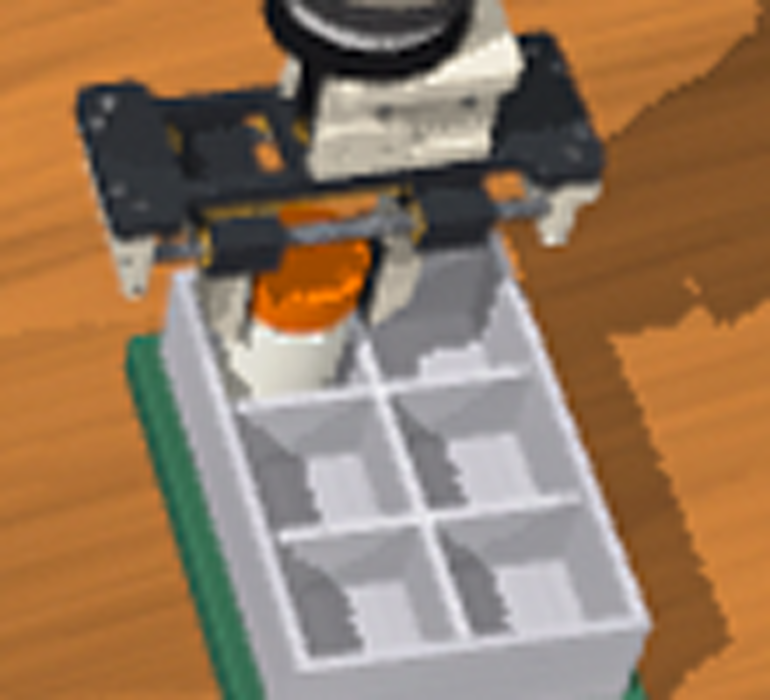

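>>> step_arm:
  moves: [0,0,-0.05,0,0,0,-0.5,0,0,0,0,0,0,-0.5,0,0,0,0,0,0,-0.5,0,0,0,0,0,0,-0.5,0,0,-0.5,0,0,0,-0.5,0,0,-1,0,0,0,-0.5,0,0,-1,0,0,0,-0.5,0,0.5,-1,0,0,0,-0.5]

```text
time: 8.82
tool_pos: [413.9, 256.0, 165.3]
tcp_rot: [3.138, 0.008, -0.185]
contact_force: [-0.2, -0.2, 0.3]
grip_width: 68.7
```

>>> step_arm:
  moves: [0,1,-0.4,0,0,0,-0.5,0,1,0,0,0,0,-0.5,0,1,0,0,0,0,-0.5,0,1,0,0,0,0,-0.5,0.3,1,0,0,0,0,-0.5,0.5,1,0,0,0,0,-0.5,0.5,1,0,0,0,0,-0.5,0.5,1,0,0,0,0,-0.5]

```text
time: 9.48
tool_pos: [422.1, 89.3, 185.0]
tcp_rot: [-3.138, -0.007, -0.178]
contact_force: [0.2, -0.7, -0.2]
grip_width: 68.9
```

```bash
python3 - <<'E'
from h import *
plan(542.7,-62.5,160,-10.6)
crop("scene",0,0,512,384,1.5,"s13.png"); crop("top",80,150,290,310,3.7,"t6.png")
E
```

```text
9.48 [422.1  89.3 185. ] [-3.138 -0.007 -0.178] F [ 0.2 -0.7 -0.2] M [ 0.07 -0.02  0.03] w 68.9 q [0.03 0.21 1.84 0.   1.09 1.78]
shift units [7.27 6.41 1.28] turn units [-0.06 -0.1   0.1 ]
```

View pics/s13.png

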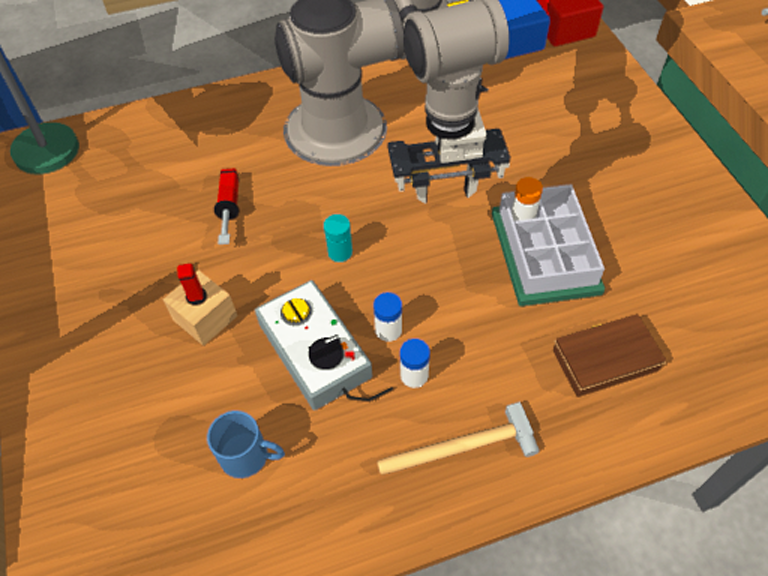

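View pics/t6.png

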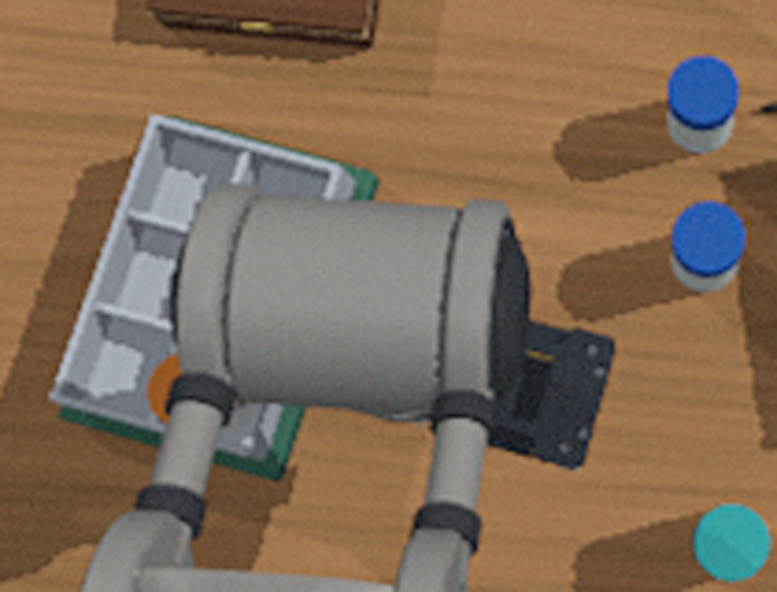

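```bash
python3 - <<'E'
from h import *
crop("top",250,150,420,350,4,"t7.png")
print(tri(px(522,725,4,250,150),px(125,82,4,105,110)))
E
```

```text
[ 289.  -309.3  197.4]
```

View pics/t7.png

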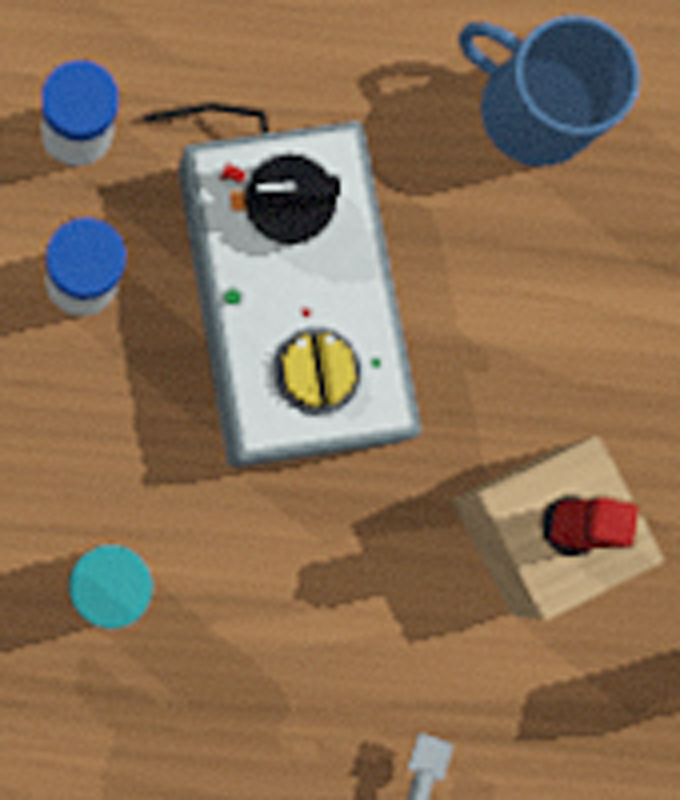

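>>> step_arm:
  moves: [0.9,0.8,0,0,-0.03,0,-0.5,0.9,0.8,0,0,-0.03,0,-0.5,0.9,0.8,0,0,-0.03,0.1,-0.5,0.9,0.8,0,0,0,0,-0.5,0.9,0.8,0,0,0,0,-0.5,0.9,0.8,0,0,0,0,-0.5,0.9,0.8,0,0,0,0,-0.5,0.9,0.8,0.3,0,0,0,-0.5]

```text
time: 10.3
tool_pos: [542.6, -58.5, 182.1]
tcp_rot: [-3.134, -0.001, -0.179]
contact_force: [0.0, -0.3, 0.5]
grip_width: 68.7
```

```bash
python3 - <<'E'
from h import *
plan(542.7,-62.5,120,-10.6)
E
```

```text
10.3 [542.6 -58.5 182.1] [-3.134e+00 -1.000e-03 -1.790e-01] F [ 0.  -0.3  0.5] M [0.01 0.02 0.06] w 68.7 q [-0.25  0.42  1.54  0.01  1.19  1.49]
shift units [0.04 0.22 3.11] turn units [-0.11 -0.01  0.09]
```

>>> step_arm:
  moves: [0,0.1,0.8,-0.04,0,0.05,-0.5,0,0,0.9,-0.04,0,0.05,-0.5,0,0,0.9,0,0,0,-0.5,0,0,0.4,0,0,0,-0.5,0,0,0,0,0,0,-0.5]

```text
time: 10.72
tool_pos: [546.5, -60.0, 120.5]
tcp_rot: [-3.139, -0.004, -0.187]
contact_force: [0.2, -0.8, 0.4]
grip_width: 69.1
```

```bash
python3 - <<'E'
from h import *
plan(542.7,-62.5,56,-10.6)
crop("scene",200,130,310,240,6,"s14.png")
E
```

```text
10.72 [546.5 -60.  120.5] [-3.139 -0.004 -0.187] F [ 0.2 -0.8  0.4] M [ 0.05  0.06 -0.02] w 69.1 q [-0.25  0.49  1.61  0.    1.04  1.51]
shift units [-0.18  0.17  3.23] turn units [-0.04 -0.06 -0.03]
```

View pics/s14.png

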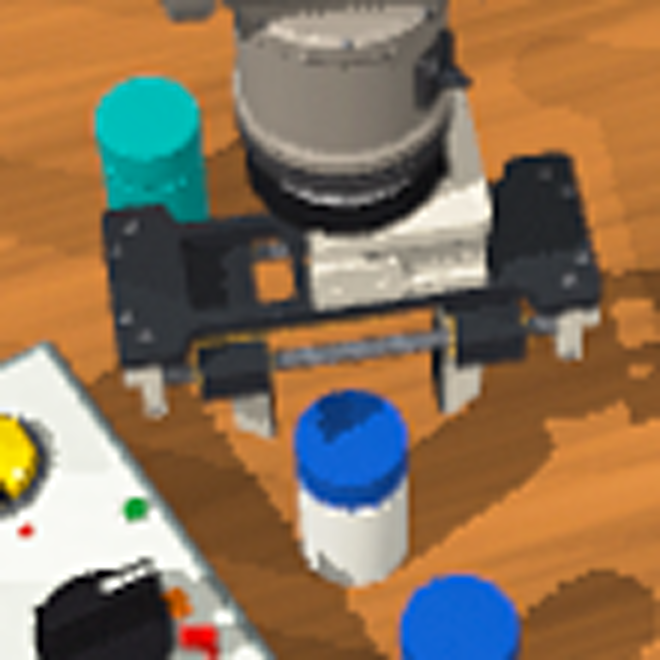

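Aligned over the blue jar (lid at crop (350,440), fingers at 270/440). Descend, correcting x by −4 mm, then grasp.

>>> step_arm:
  moves: [-0.12,0.08,0.8,-0.03,-0.03,0,-0.5,-0.12,0.05,0.9,0,-0.03,0,-0.5,-0.05,0,0.9,0,0,0,-0.5,0,0,0.6,0,0,0,-0.5,0,0,0.1,0,0,0,-0.5]

```text
time: 11.18
tool_pos: [545.3, -59.5, 60.5]
tcp_rot: [-3.141, -0.013, -0.183]
contact_force: [-0.6, -0.3, 0.2]
grip_width: 69.1
```

```bash
python3 - <<'E'
from h import *
plan(542.7,-62.5,56,-10.6)
E
```

```text
11.18 [545.3 -59.5  60.5] [-3.141 -0.013 -0.183] F [-0.6 -0.3  0.2] M [ 0.04 -0.01  0.01] w 69.1 q [-0.25  0.56  1.68  0.    0.89  1.5 ]
shift units [-0.1   0.17  0.22] turn units [-0.   -0.18  0.03]
```

>>> step_arm:
  moves: [-0.05,0.12,0.1,0,-0.15,0,-0.5,-0.05,0.08,0.05,0,-0.1,0,-0.5,0,0,0,0,0,0,0.5,0,0,0,0,0,0,1,0,0,0,0,0,0,1,0,0,0,0,0,0,1,0,0,0,0,0,0,1]

```text
time: 11.77
tool_pos: [545.4, -63.1, 62.6]
tcp_rot: [3.142, -0.001, -0.182]
contact_force: [0.1, -0.3, -2.1]
grip_width: 49.6
```

```bash
python3 - <<'E'
from h import *
plan(482.5,253,180,-10.6)
E
```

```text
11.77 [545.4 -63.1  62.6] [ 3.142e+00 -1.000e-03 -1.820e-01] F [ 0.1 -0.3 -2.1] M [0.03 0.02 0.02] w 49.6 q [-0.25  0.57  1.66  0.    0.91  1.5 ]
shift units [ -5.95 -14.97  -5.87] turn units [ 0.   -0.01  0.04]
```

>>> step_arm:
  moves: [0,0,-0.8,0,0,0,1,0,0,-1,0,0,0,1,0,0,-1,0,0,0,1,-0.2,-0.3,-1,0,0,0,1,-0.3,-0.6,-1,0,0,0,1,-0.4,-1,-0.8,0,0,0,1,-0.4,-1,-0.3,0,0,0,1,-0.4,-1,0,0,0,0,1]

```text
time: 12.43
tool_pos: [523.6, 18.8, 183.1]
tcp_rot: [3.141, 0.007, -0.189]
contact_force: [0.1, -0.1, -2.9]
grip_width: 49.6
```

>>> step_arm:
  moves: [-0.4,-1,0,0,0,0,1,-0.4,-1,0,0,0,0,1,-0.4,-1,0,0,0,0,1,-0.4,-1,0,0,0,0,1,-0.4,-1,0,0,0,0,1,-0.4,-1,0,0,0,0,1,-0.4,-1,0,0,0,0,1,-0.4,-1,0,0,0,0,1]

```text
time: 13.1
tool_pos: [486.2, 195.2, 183.1]
tcp_rot: [3.139, 0.009, -0.19]
contact_force: [0.8, 0.0, -2.9]
grip_width: 49.5
```

```bash
python3 - <<'E'
from h import *
plan(482.5,253,180,-10.6)
E
```

```text
13.1 [486.2 195.2 183.1] [ 3.139  0.009 -0.19 ] F [ 0.8  0.  -2.9] M [ 0.02  0.04 -0.01] w 49.5 q [0.23 0.38 1.59 0.   1.18 1.99]
shift units [-0.73 -2.8   0.16] turn units [ 0.04  0.14 -0.07]
```

>>> step_arm:
  moves: [-0.2,-0.8,0,0,0.05,0,1,-0.2,-0.8,0,0,0.05,0,1,-0.1,-0.6,0,0,0,0,1,0,-0.2,0.4,0,0,0,1,0,0,0.6,0,0,0,1,0,0,0.4,0,0,0,1,0,0,0,0,0,0,1]

```text
time: 13.68
tool_pos: [482.3, 249.7, 151.4]
tcp_rot: [3.137, 0.006, -0.185]
contact_force: [-0.5, -0.1, -2.6]
grip_width: 49.5
```

```bash
python3 - <<'E'
from h import *
plan(482.5,253,97,-10.6)
crop("scene",310,90,420,190,7,"s15.png")
E
```

```text
13.68 [482.3 249.7 151.4] [ 3.137  0.006 -0.185] F [-0.5 -0.1 -2.6] M [ 0.06  0.04 -0.03] w 49.5 q [ 0.34  0.45  1.58 -0.    1.12  2.09]
shift units [-0.   -0.17  2.72] turn units [0.06 0.08 0.  ]
```

View pics/s15.png

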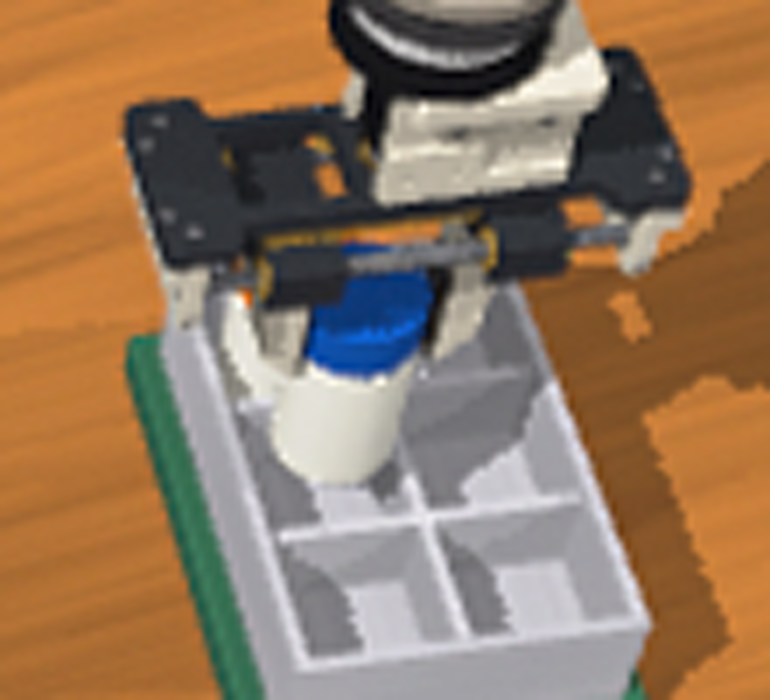

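>>> step_arm:
  moves: [-0.05,-0.05,0.2,0,0.05,0,1,0,0,0.3,0,0,0,1,0,0,0.3,0,0,0,1,0,0,0.1,0,0,0,1]

```text
time: 14.07
tool_pos: [482.8, 249.4, 133.4]
tcp_rot: [3.138, -0.0, -0.187]
contact_force: [0.2, 0.5, -3.0]
grip_width: 49.5
```

>>> step_arm:
  moves: [0,0,0.2,0,0,0,1,0,0,0.3,0,0,0,1,0,0,0.3,0,0,0,1,0,0,0.2,0,0,0,1,0,0,0,0,0,0,1]

```text
time: 14.48
tool_pos: [482.8, 248.9, 110.9]
tcp_rot: [3.138, 0.0, -0.188]
contact_force: [0.5, -0.0, -2.9]
grip_width: 49.7
```

>>> step_arm:
  moves: [0,0,0.2,0,0,0,1,0,0,0.2,0,0,0,1,0,0,0.15,0,0,0,1,0,0,0,0,0,0,1]

```text
time: 14.82
tool_pos: [482.9, 248.9, 98.7]
tcp_rot: [3.138, 0.0, -0.188]
contact_force: [0.1, -0.4, -2.4]
grip_width: 49.7
```

>>> step_arm:
  moves: [0,0,0.15,0,0,0,1,0,0,0.05,0,0,0,1]

```text
time: 14.98
tool_pos: [484.1, 249.9, 96.6]
tcp_rot: [3.141, -0.003, -0.188]
contact_force: [-4.4, -1.6, 8.6]
grip_width: 49.8
```

>>> step_arm:
  moves: [0,0,0,0,0,0,-0.5,0,0,0,0,0,0,-0.5,0,0,0,0,0,0,-0.5,0,0,0,0,0,0,-0.5,0,0,-0.5,0,0,0,-0.5,0,0,-1,0,0,0,-0.5,0,0,-1,0,0,0,-0.5,0,0.5,-1,0,0,0,-0.5]

```text
time: 15.65
tool_pos: [480.9, 240.6, 167.9]
tcp_rot: [3.139, 0.001, -0.187]
contact_force: [-0.5, 1.4, -0.5]
grip_width: 68.7
```

>>> step_arm:
  moves: [0.4,1,-0.5,0,0,0,-0.5,0.5,1,0,0,0,0,-0.5,0.6,1,0,0,0,0,-0.5,0.7,1,0,0,0,0,-0.5,0.7,1,0,0,0,0,-0.5,0.7,1,0,0,0,0,-0.5,0.7,1,0,0,0,0,-0.5,0.7,1,0,0,0,0,-0.5]

```text
time: 16.32
tool_pos: [553.8, 61.8, 192.4]
tcp_rot: [-3.137, -0.015, -0.179]
contact_force: [0.2, -0.1, -0.1]
grip_width: 68.8
```

```bash
python3 - <<'E'
from h import *
plan(645.3,-51.5,160,-10.6)
crop("scene",0,0,512,384,1.5,"s16.png"); crop("top",80,150,290,310,3.7,"t8.png")
E
```

```text
16.32 [553.8  61.8 192.4] [-3.137 -0.015 -0.179] F [ 0.2 -0.1 -0.1] M [ 0.07 -0.02  0.02] w 68.8 q [-0.03  0.42  1.5   0.    1.2   1.72]
shift units [5.49 4.76 1.68] turn units [-0.06 -0.21  0.08]
```

View pics/s16.png

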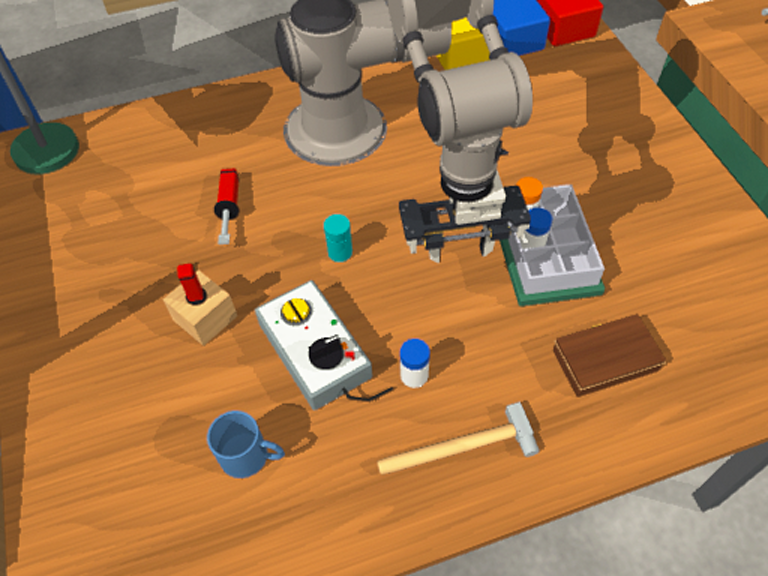

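View pics/t8.png

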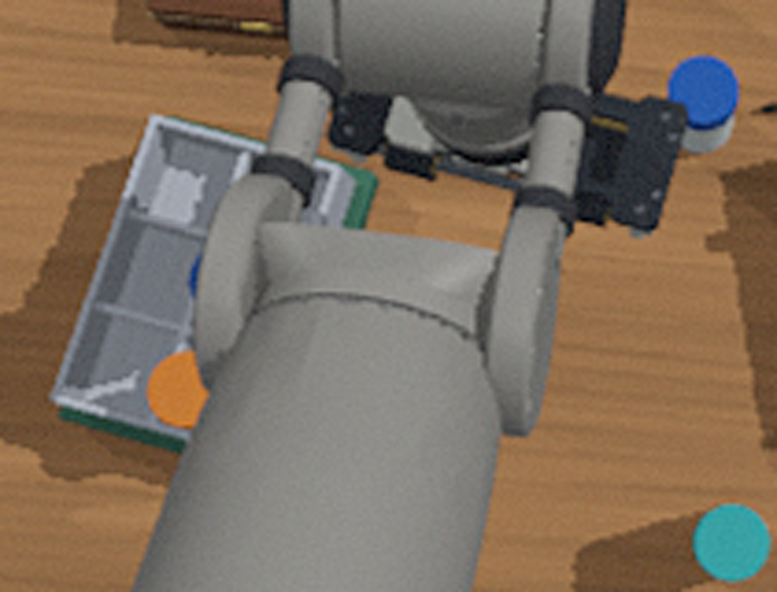

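>>> step_arm:
  moves: [0.7,0.6,0,0,-0.05,0,-0.5,0.8,0.7,0,0,-0.05,0,-0.5,0.8,0.7,0,0,-0.05,0,-0.5,0.8,0.7,0.3,0,-0.05,0,-0.5,0.8,0.7,0.5,0,0,0,-0.5,0.8,0.7,0.8,0,0,0,-0.5,0.6,0.5,0.8,0,0,0,-0.5,0,0,0.2,0,0,0,-0.5]

```text
time: 17.08
tool_pos: [645.8, -49.5, 145.8]
tcp_rot: [-3.135, -0.007, -0.181]
contact_force: [-1.3, -0.5, -1.1]
grip_width: 68.9
```

```bash
python3 - <<'E'
from h import *
plan(645.3,-52,120,-10.6)
E
```

```text
17.08 [645.8 -49.5 145.8] [-3.135 -0.007 -0.181] F [-1.3 -0.5 -1.1] M [0.08 0.11 0.03] w 68.9 q [-0.2   0.63  1.28  0.01  1.23  1.55]
shift units [-0.01  0.13  1.29] turn units [-0.09 -0.11  0.06]
```

>>> step_arm:
  moves: [-0.05,0.1,0.7,-0.05,-0.05,0,-0.5,-0.05,0.05,0.5,-0.04,-0.05,0,-0.5,0,0,0.1,0,0,0,-0.5]

```text
time: 17.33
tool_pos: [642.7, -50.0, 119.4]
tcp_rot: [-3.141, 0.001, -0.181]
contact_force: [-0.6, 0.3, -0.4]
grip_width: 69.0
```

```bash
python3 - <<'E'
from h import *
plan(645.3,-52,58,-10.6)
crop("scene",220,150,330,260,6,"s17.png")
E
```

```text
17.33 [642.7 -50.  119.4] [-3.141e+00  1.000e-03 -1.810e-01] F [-0.6  0.3 -0.4] M [0.07 0.05 0.07] w 69.0 q [-0.2   0.65  1.31  0.    1.18  1.55]
shift units [0.15 0.08 3.07] turn units [-0.01  0.02  0.06]
```

View pics/s17.png

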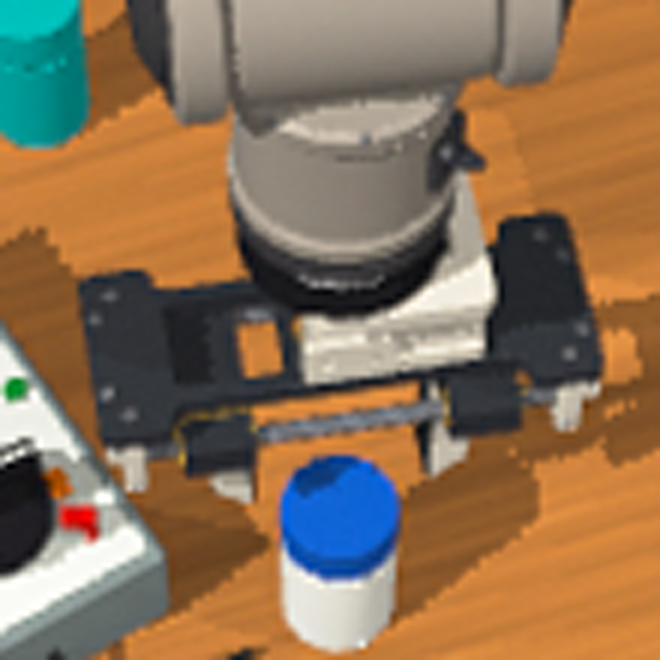

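Aligned over the last blue jar (lid centre crop (340,510), jaws 255–430). Descend and grip.

>>> step_arm:
  moves: [0.08,0.05,0.8,0,0,0,-0.5,0.05,0,0.9,0,0,0,-0.5,0,0,0.9,0,0,0,-0.5,0,0,0.5,0,0,0,-0.5,0,0,0.1,0,0,0,-0.5,0,0,0,0,0,0,-0.5]

```text
time: 17.88
tool_pos: [647.5, -46.7, 61.0]
tcp_rot: [-3.139, -0.008, -0.176]
contact_force: [-0.0, 1.0, 0.2]
grip_width: 69.0
```

```bash
python3 - <<'E'
from h import *
plan(645.3,-52,58,-10.6)
E
```

```text
17.88 [647.5 -46.7  61. ] [-3.139 -0.008 -0.176] F [-0.   1.   0.2] M [ 0.09  0.02 -0.  ] w 69.0 q [-0.19  0.72  1.36  0.    1.05  1.55]
shift units [-0.06  0.28  0.15] turn units [-0.03 -0.12  0.12]
```

>>> step_arm:
  moves: [-0.03,0.2,0,0,-0.1,0.08,-0.5,-0.05,0.1,0,0,-0.05,0,-0.5,0,0,0,0,0,0,0.5,0,0,0,0,0,0,1,0,0,0,0,0,0,1,0,0,0,0,0,0,1,0,0,0,0,0,0,1]

```text
time: 18.47
tool_pos: [646.9, -52.6, 66.2]
tcp_rot: [-3.139, -0.004, -0.182]
contact_force: [0.1, -0.2, -2.4]
grip_width: 49.6
```

>>> step_arm:
  moves: [0,0,-0.8,0,0,0,1,0,0,-1,0,0,0,1,0,0,-1,0,0,0,1,-0.2,-0.3,-1,0,0,0,1,-0.3,-0.6,-1,0,0,0,1,-0.4,-1,-0.8,0,0,0,1,-0.4,-1,-0.3,0,0,0,1,-0.4,-1,0,0,0,0,1]

```text
time: 19.13
tool_pos: [622.8, 27.1, 181.2]
tcp_rot: [3.141, 0.013, -0.19]
contact_force: [0.7, 0.4, -3.3]
grip_width: 49.8
```

```bash
python3 - <<'E'
from h import *
plan(548.5,237,185,-10.6)
E
```

```text
19.13 [622.8  27.1 181.2] [ 3.141  0.013 -0.19 ] F [ 0.7  0.4 -3.3] M [ 0.   -0.07  0.03] w 49.8 q [-0.08  0.57  1.29  0.    1.3   1.68]
shift units [-5.63 -9.61 -0.12] turn units [ 0.01  0.19 -0.06]
```

>>> step_arm:
  moves: [-0.5,-0.9,0,0,0.05,0,1,-0.6,-1,0,0,0.05,0,1,-0.6,-1,0,0,0.05,0,1,-0.6,-1,0,0,0,0,1,-0.6,-1,0,0,0,0,1,-0.6,-1,0,0,0,0,1,-0.6,-1,0,0,0,0,1,-0.5,-0.9,0,0,0,0,1]

```text
time: 19.8
tool_pos: [555.2, 203.8, 176.4]
tcp_rot: [3.135, 0.012, -0.191]
contact_force: [0.5, -0.2, -3.4]
grip_width: 49.5
```

```bash
python3 - <<'E'
from h import *
plan(548.5,237,160,-10.6)
E
```

```text
19.8 [555.2 203.8 176.4] [ 3.135  0.012 -0.191] F [ 0.5 -0.2 -3.4] M [ 0.1  -0.08 -0.01] w 49.5 q [ 0.22  0.51  1.4  -0.    1.25  1.99]
shift units [-0.63 -1.57  0.82] turn units [ 0.09  0.17 -0.09]
```

>>> step_arm:
  moves: [-0.2,-0.6,0,0.03,0.08,0,1,-0.2,-0.6,0,0.03,0.08,-0.05,1,-0.05,-0.2,0.4,0,0,0,1,0,0,0.5,0,0,0,1,0,0,0.1,0,0,0,1]

```text
time: 20.22
tool_pos: [549.3, 237.4, 152.8]
tcp_rot: [3.138, 0.003, -0.182]
contact_force: [-0.6, 0.2, -5.0]
grip_width: 49.8
```

```bash
python3 - <<'E'
from h import *
plan(548.5,237,100,-10.6)
crop("scene",310,90,420,190,7,"s18.png")
E
```

```text
20.22 [549.3 237.4 152.8] [ 3.138e+00  3.000e-03 -1.820e-01] F [-0.6  0.2 -5. ] M [-0.04  0.06 -0.01] w 49.8 q [ 0.28  0.54  1.42 -0.    1.19  2.03]
shift units [-0.03  0.02  2.64] turn units [0.05 0.04 0.04]
```

View pics/s18.png

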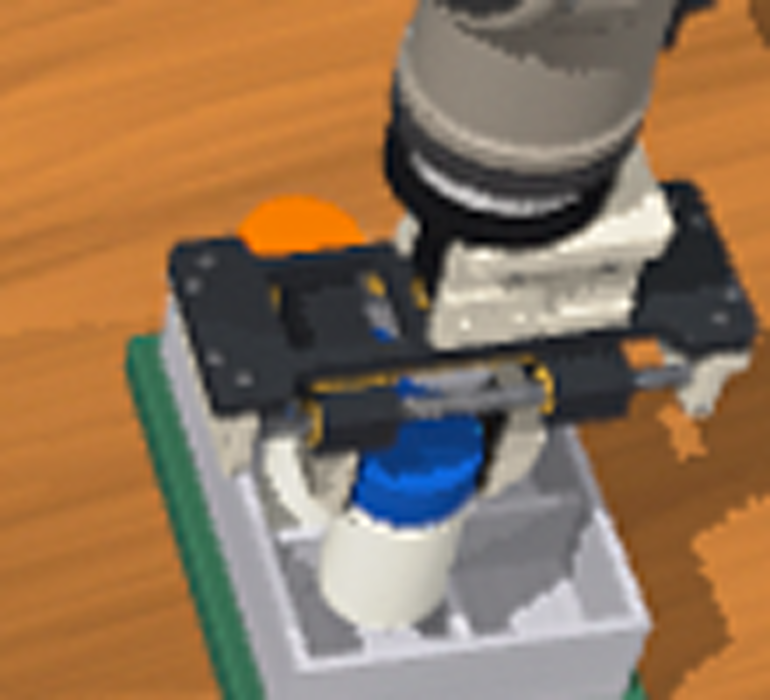

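```bash
python3 - <<'E'
from h import *
f=lambda p:((proj("scene",p)-[310,90]+.5)*7-.5).round(0)
print('jarbot now',f([549.3,237.4,87]),'prev',f([482.3,249.7,89]))
for c in [(482,280.5),(482,283)]:
  print(c)
  for x in(-67,0,67): print(f(np.r_[np.array(c)+R.from_euler('z',-10.6,degrees=True).as_matrix()[:2,:2]@[x,-33.5],80]))
  for x in(-103,103):
    for y in(-69.5,69.5): print('corner',f(np.r_[np.array(c)+R.from_euler('z',-10.6,degrees=True).as_matrix()[:2,:2]@[x,y],80]))
E
```

```text
jarbot now [373. 589.] prev [328. 449.]
(482, 280.5)
[270. 326.]
[312. 453.]
[356. 586.]
corner [164. 272.]
corner [489. 231.]
corner [290. 674.]
corner [642. 626.]
(482, 283)
[276. 325.]
[318. 451.]
[362. 585.]
corner [170. 270.]
corner [494. 230.]
corner [296. 672.]
corner [648. 624.]
```

>>> step_arm:
  moves: [0,0.15,0,0,0,0,1,0,0.1,0.2,0,0,0,1,0,0,0.3,0,0,0,1,0,0,0.2,0,0,0,1,0,0,0,0,0,0,1]

```text
time: 20.68
tool_pos: [549.5, 228.0, 136.8]
tcp_rot: [3.137, 0.004, -0.188]
contact_force: [0.4, 2.1, -3.4]
grip_width: 49.8
```

```bash
python3 - <<'E'
from h import *
plan(548.5,233.5,100,-10.6)
crop("scene",310,90,420,190,7,"s19.png")
E
```

```text
20.68 [549.5 228.  136.8] [ 3.137  0.004 -0.188] F [ 0.4  2.1 -3.4] M [ 0.35 -0.06  0.  ] w 49.8 q [ 0.27  0.55  1.44 -0.    1.15  2.03]
shift units [-0.1  -0.27  1.84] turn units [ 0.07  0.05 -0.04]
```

View pics/s19.png

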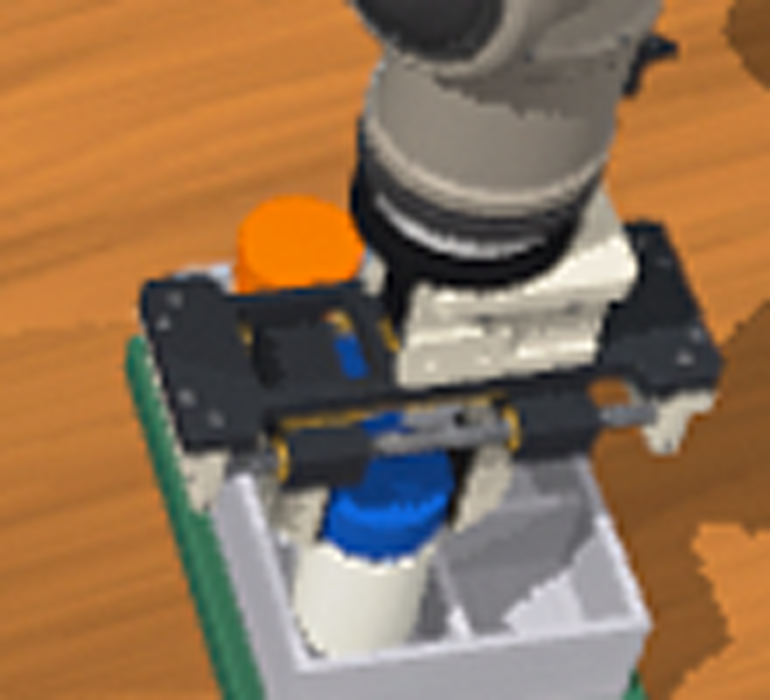

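>>> step_arm:
  moves: [-0.05,-0.2,0,0,0,0,1,-0.05,-0.1,0,0,0,0,1,0,0,0,0,0,0,1]

```text
time: 20.98
tool_pos: [549.2, 234.7, 137.5]
tcp_rot: [3.137, 0.003, -0.188]
contact_force: [0.4, 0.6, -4.2]
grip_width: 49.2
```

```bash
python3 - <<'E'
from h import *
plan(548,234,100,-10.6)
E
```

```text
20.98 [549.2 234.7 137.5] [ 3.137e+00  3.000e-03 -1.880e-01] F [ 0.4  0.6 -4.2] M [ 0.04  0.04 -0.06] w 49.2 q [ 0.28  0.55  1.44 -0.    1.15  2.04]
shift units [-0.05  0.04  1.88] turn units [ 0.06  0.04 -0.05]
```

>>> step_arm:
  moves: [-0.03,0,0.2,0,0,0,1,0,0,0.3,0,0,0,1,0,0,0.3,0,0,0,1,0,0,0.3,0,0,0,1,0,0,0.1,0,0,0,1,0,0,0,0,0,0,1]

```text
time: 21.48
tool_pos: [548.4, 235.4, 111.2]
tcp_rot: [3.137, 0.002, -0.187]
contact_force: [0.1, 0.4, -4.8]
grip_width: 49.7
```

>>> step_arm:
  moves: [0,0,0.2,0,0,0,1,0,0,0.2,0,0,0,1,0,0,0.1,0,0,0,1,0,0,0,0,0,0,1]

```text
time: 21.82
tool_pos: [549.1, 235.4, 101.1]
tcp_rot: [3.138, 0.0, -0.187]
contact_force: [-0.7, -1.5, -1.2]
grip_width: 49.4
```

>>> step_arm:
  moves: [0,0,0.1,0,0,0,1,0,0,0.05,0,0,0,1]

```text
time: 21.98
tool_pos: [550.1, 235.7, 100.9]
tcp_rot: [3.14, -0.003, -0.187]
contact_force: [-2.2, -2.1, 1.7]
grip_width: 49.5
```

>>> step_arm:
  moves: [0,0,0,0,0,0,-0.5,0,0,0,0,0,0,-0.5,0,0,0,0,0,0,-0.5,0,0,0,0,0,0,-0.5,0,0,-0.5,0,0,0,-0.5,0,0,-1,0,0,0,-0.5,0,0,-1,0,0,0,-0.5,0,0.5,-1,0,0,0,-0.5]

```text
time: 22.65
tool_pos: [547.0, 226.8, 171.4]
tcp_rot: [3.139, 0.001, -0.186]
contact_force: [-0.1, 0.5, -0.2]
grip_width: 68.9
```

>>> step_arm:
  moves: [0,1,-1,0,0,0,-0.5,0,1,-0.8,0,0,0,-0.5,0,1,-0.6,0,0,0,-0.5,0,1,-0.3,0,0,0,-0.5,0,1,-0.3,0,0,0,-0.5,0,1,0,0,0,0,-0.5,0,1,0,0,0,0,-0.5,0,1,0,0,0,0,-0.5]

```text
time: 23.32
tool_pos: [519.4, 66.2, 247.1]
tcp_rot: [-3.139, -0.017, -0.181]
contact_force: [0.1, 0.0, 0.5]
grip_width: 69.0
```

>>> step_arm:
  moves: [0,1,0,0,0,0,-0.5,0,1,0,0,0,0,-0.5,0,1,0,0,0,0,-0.5,0,1,0,0,0,0,-0.5,0,1,0,0,0,0,-0.5,0,1,0,0,0,0,-0.5,0,1,0,0,0,0,-0.5,0,1,0,0,0,0,-0.5]

```text
time: 23.98
tool_pos: [489.1, -99.2, 254.4]
tcp_rot: [-3.139, -0.027, -0.181]
contact_force: [0.5, -0.5, 0.4]
grip_width: 68.6
```

```bash
python3 - <<'E'
from h import *
plan(403,-374,230,0)
crop("scene",0,0,512,384,1.5,"s20.png"); crop("top",80,150,290,310,3.7,"t9.png")
E
```

```text
23.98 [489.1 -99.2 254.4] [-3.139 -0.027 -0.181] F [ 0.5 -0.5  0.4] M [ 0.04 -0.03 -0.02] w 68.6 q [-0.36  0.26  1.57  0.01  1.29  1.39]
shift units [-1.8  14.29  1.13] turn units [-0.   -0.39 -2.59]
```

View pics/s20.png

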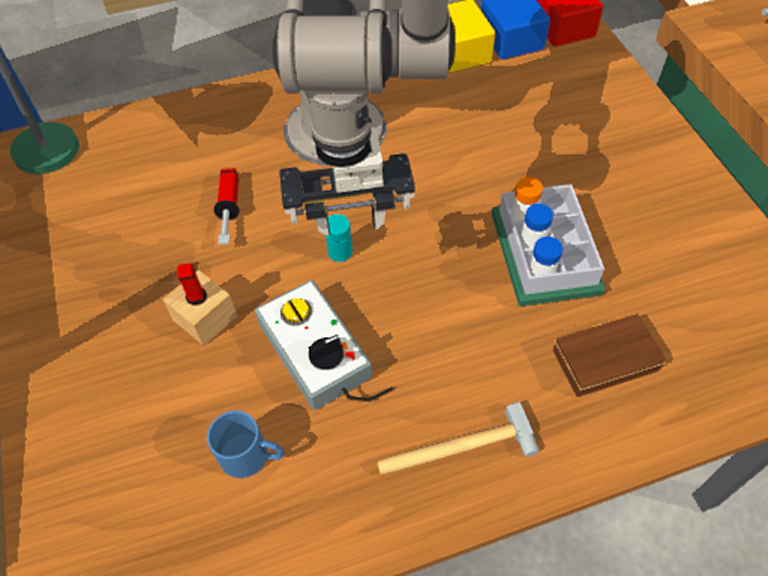

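View pics/t9.png

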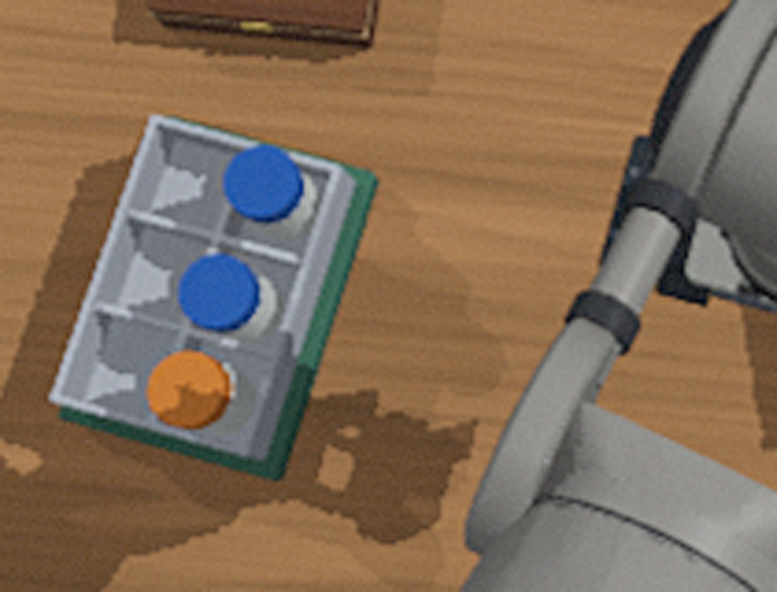

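>>> step_arm:
  moves: [-0.1,1,0.1,0,-0.1,-0.4,-0.5,-0.2,1,0.1,0,-0.1,-0.4,-0.5,-0.2,1,0,0,-0.1,-0.4,-0.5,-0.2,1,0,0,-0.1,-0.4,-0.5,-0.2,1,0,0,0,-0.4,-0.5,0,1,0,0,0,-0.4,-0.5,0,1,0,0,0,-0.3,-0.5,0,1,0,0,0,0,-0.5]

```text
time: 24.75
tool_pos: [458.5, -256.5, 255.0]
tcp_rot: [-3.14, -0.004, 0.02]
contact_force: [0.1, 0.0, 0.2]
grip_width: 69.0
```

```bash
python3 - <<'E'
from h import *
plan(403,-374,230,0)
crop("scene",320,110,420,210,7,"s21.png")
E
```

```text
24.75 [ 458.5 -256.5  255. ] [-3.14  -0.004  0.02 ] F [0.1 0.  0.2] M [ 0.07 -0.02 -0.01] w 69.0 q [-0.66  0.32  1.48  0.    1.34  0.89]
shift units [-2.9   5.82  1.23] turn units [-0.03 -0.06  0.28]
```

View pics/s21.png

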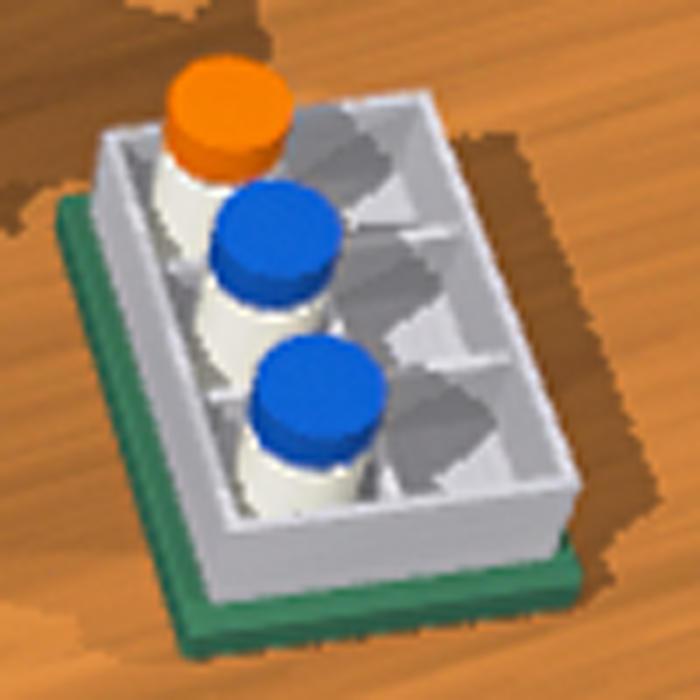

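>>> step_arm:
  moves: [-0.4,0.8,0,0,0,0.05,-0.5,-0.5,0.9,0,0,0,0.05,-0.5,-0.5,1,0,0,0,0.05,-0.5,-0.5,1,0,0,0,0.05,-0.5,-0.5,0.9,0.2,0,0,0,-0.5,-0.4,0.8,0.2,0,0,0,-0.5,-0.2,0.5,0.3,0,0,0,-0.5,0,0,0,0,0,0,-0.5]

```text
time: 25.47
tool_pos: [401.3, -380.1, 243.6]
tcp_rot: [3.14, -0.009, 0.004]
contact_force: [-0.6, 0.4, -0.6]
grip_width: 68.8
```

```bash
python3 - <<'E'
from h import *
plan(403,-374,200,0)
crop("scene",80,110,180,210,7,"s22.png");crop("top",330,220,430,320,6,"t10.png")
E
```

```text
25.47 [ 401.3 -380.1  243.6] [ 3.14  -0.009  0.004] F [-0.6  0.4 -0.6] M [0.03 0.01 0.01] w 68.8 q [-0.9   0.38  1.43  0.01  1.33  0.66]
shift units [ 0.06 -0.31  2.18] turn units [ 0.03 -0.13  0.06]
```

View pics/s22.png

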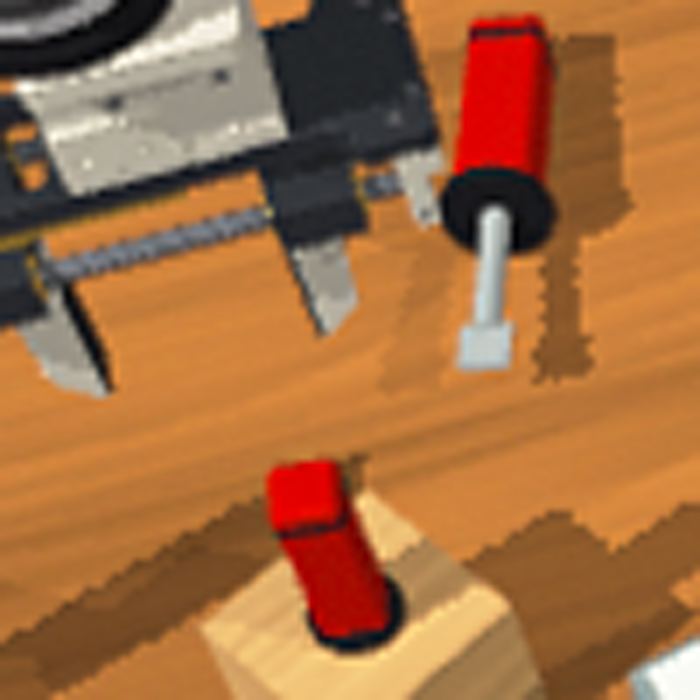

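View pics/t10.png

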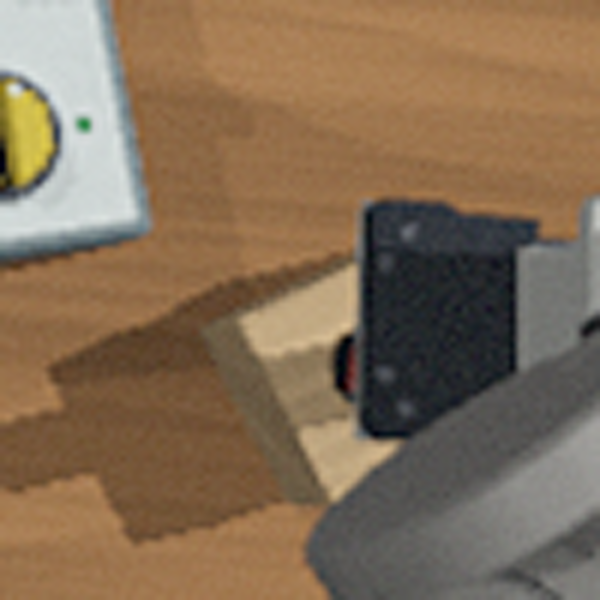

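```bash
python3 - <<'E'
from h import *
P=[at("scene",*px(*p,7,80,110),157) for p in((267,476),(335,459),(347,518),(280,534))]
for i in range(4):
    d=P[(i+1)%4]-P[i]; print(d[:2].round(1),np.degrees(np.arctan2(d[1],d[0])).round(1))
print(np.mean(P,0))
t=cv2.imread("pics/top0.png")[:,:,::-1]
crop("top",385,265,415,300,18,"t11.png",t)
E
```

```text
[ 0.8 24.5] 88.1
[27.5 -0.8] -1.7
[ -1.2 -23.8] -92.9
[-27.1   0.1] 179.8
[ 407.65  -369.675  157.   ]
```

View pics/t11.png

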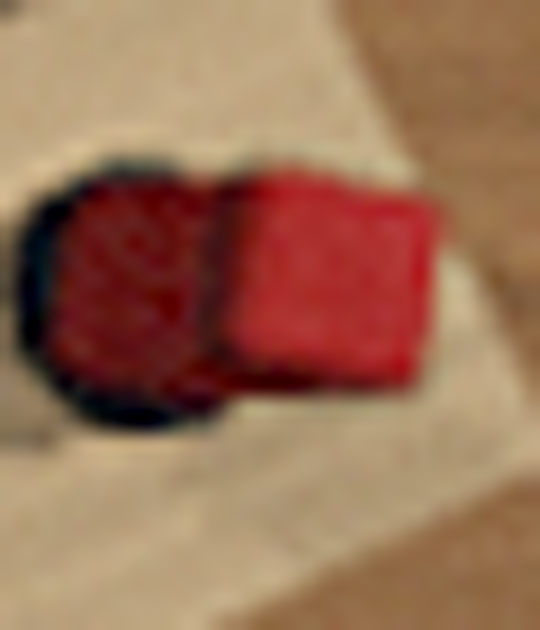

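>>> step_arm:
  moves: [0.05,-0.2,0.3,0,-0.1,0.08,-0.5,0.05,-0.15,0.6,0,-0.05,0.05,-0.5,0,0,0.9,0,0,0,-0.5,0,0,0.8,0,0,0,-0.5,0,0,0.4,0,0,0,-0.5,0,0,0,0,0,0,-0.5]

```text
time: 26.07
tool_pos: [409.3, -364.5, 183.9]
tcp_rot: [3.138, -0.002, 0.002]
contact_force: [-0.6, -0.2, -0.4]
grip_width: 69.0
```

```bash
python3 - <<'E'
from h import *
plan(403,-373.5,105,-2)
crop("scene",80,110,180,210,7,"s23.png")
E
```

```text
26.07 [ 409.3 -364.5  183.9] [ 3.138e+00 -2.000e-03  2.000e-03] F [-0.6 -0.2 -0.4] M [-0.01  0.02  0.02] w 69.0 q [-0.87  0.42  1.53 -0.    1.19  0.7 ]
shift units [-0.33  0.44  3.94] turn units [ 0.05 -0.03  0.53]
```

View pics/s23.png

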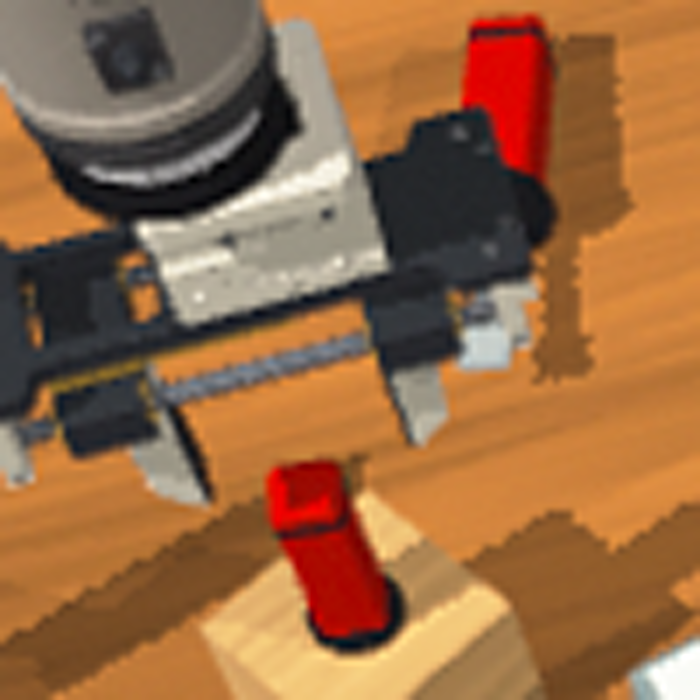

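```bash
python3 - <<'E'
from h import *
f=lambda p:((proj("scene",p)-[80,110]+.5)*7-.5).round(0)
print(f([409.3,-364.5,184]),f([403,-373.5,157]),f([403,-373.5,184]),f([409.3,-364.5,157]))
Rm=np.eye(3)
print(f([409.3+9.5,-364.5+34.5,184]),f([409.3+9.5,-364.5-34.5,184]))
E
```

```text
[303. 452.] [294. 490.] [275. 445.] [322. 496.]
[405. 445.] [210. 499.]
```

>>> step_arm:
  moves: [-0.08,0.15,0.3,0.03,0,0.2,-0.5,-0.05,0.1,0.6,0,0,0.2,-0.5,0,0,0.7,0,0,0.1,-0.5,0,0,0.3,0,0,0,-0.5,0,0,0,0,0,0,-0.5]

```text
time: 26.53
tool_pos: [409.4, -371.2, 149.1]
tcp_rot: [3.134, -0.008, -0.036]
contact_force: [0.0, -0.2, 0.1]
grip_width: 68.8
```

```bash
python3 - <<'E'
from h import *
plan(406,-370.5,105,-2)
crop("scene",80,110,180,210,7,"s24.png")
E
```

```text
26.53 [ 409.4 -371.2  149.1] [ 3.134 -0.008 -0.036] F [ 0.  -0.2  0.1] M [0.04 0.03 0.08] w 68.8 q [-0.88  0.46  1.57  0.    1.1   0.73]
shift units [-0.19 -0.05  2.2 ] turn units [ 0.11 -0.12 -0.01]
```

View pics/s24.png

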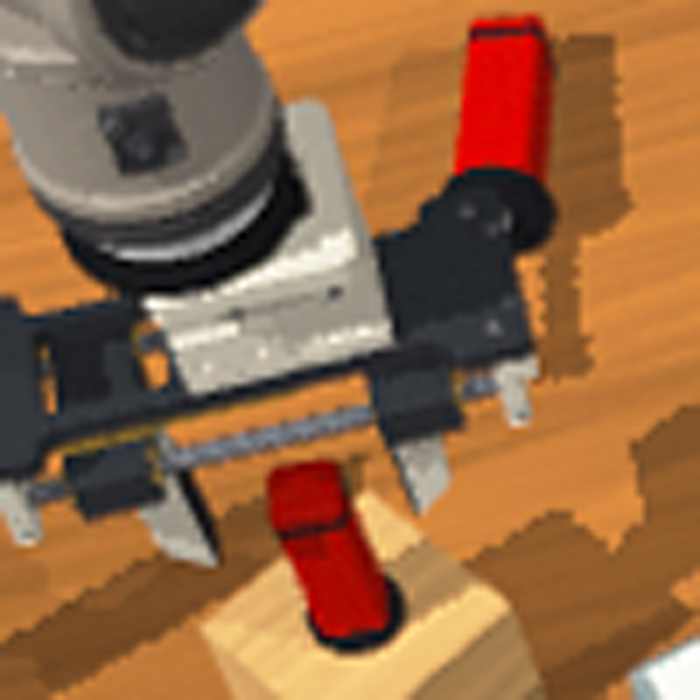

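>>> step_arm:
  moves: [-0.08,0,0.4,0.05,-0.06,0,-0.5,-0.05,0,0.6,0.05,-0.06,0,-0.5,0,0,0.6,0,0,0,-0.5,0,0,0.5,0,0,0,-0.5,0,0,0.1,0,0,0,-0.5,0,0,0,0,0,0,-0.5]

```text
time: 27.08
tool_pos: [407.6, -373.0, 104.1]
tcp_rot: [3.138, -0.002, -0.036]
contact_force: [0.1, 0.2, -0.3]
grip_width: 68.9
```

```bash
python3 - <<'E'
from h import *
plan(406,-370.5,105,-2)
crop("scene",80,110,180,210,7,"s25.png")
E
```

```text
27.08 [ 407.6 -373.   104.1] [ 3.138e+00 -2.000e-03 -3.600e-02] F [ 0.1  0.2 -0.3] M [ 0.05 -0.02  0.03] w 68.9 q [-0.88  0.51  1.62 -0.    1.01  0.73]
shift units [-0.09 -0.12 -0.05] turn units [ 0.05 -0.03 -0.01]
```

View pics/s25.png

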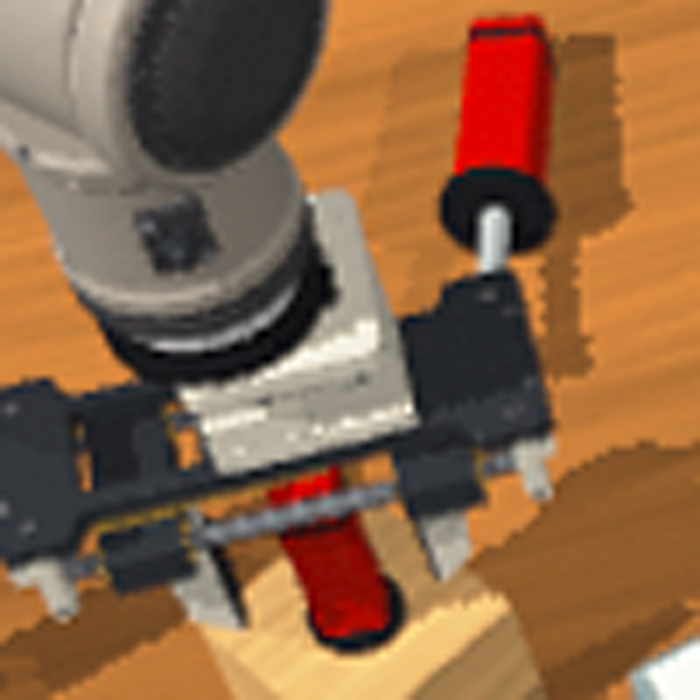

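>>> step_arm:
  moves: [0,-0.05,0,0,0,0,0.2,0,0,0,0,0,0,0.6,0,0,0,0,0,0,1,0,0,0,0,0,0,1,0,0,0,0,0,0,1,0,0,0,0,0,0,1,0,0,0,0,0,0,1,0,0,0,0,0,0,1]

```text
time: 27.8
tool_pos: [408.6, -372.8, 106.5]
tcp_rot: [3.135, -0.005, -0.036]
contact_force: [-0.0, -0.9, -1.4]
grip_width: 26.5
```

```bash
python3 - <<'E'
from h import *
obs()
E
```

```text
27.8 [ 408.6 -372.8  106.5] [ 3.135 -0.005 -0.036] F [-0.  -0.9 -1.4] M [0.02 0.   0.  ] w 26.5 q [-0.88  0.51  1.62 -0.    1.01  0.73]
```

>>> step_arm:
  moves: [0,0,-0.4,0,0,0,1,0,0,-0.8,0,0,0,1,0,0,-1,0,0,0,1,0,0,-1,0,0,0,1,0,0,-1,0,0,0,1,0,0,-1,0,0,0,1,0,0,-0.6,0,0,0,1,0,0,0,0,0,0,1]

```text
time: 28.47
tool_pos: [406.8, -370.4, 228.7]
tcp_rot: [3.14, -0.001, -0.036]
contact_force: [0.6, 0.0, -1.3]
grip_width: 27.0
```

```bash
python3 - <<'E'
from h import *
obs()
crop("scene",80,100,180,200,7,"s26.png");crop("top",330,220,430,320,6,"t12.png")
E
```

```text
28.47 [ 406.8 -370.4  228.7] [ 3.14e+00 -1.00e-03 -3.60e-02] F [ 0.6  0.  -1.3] M [0.02 0.01 0.01] w 27.0 q [-0.88  0.39  1.45 -0.    1.3   0.73]
```

View pics/s26.png

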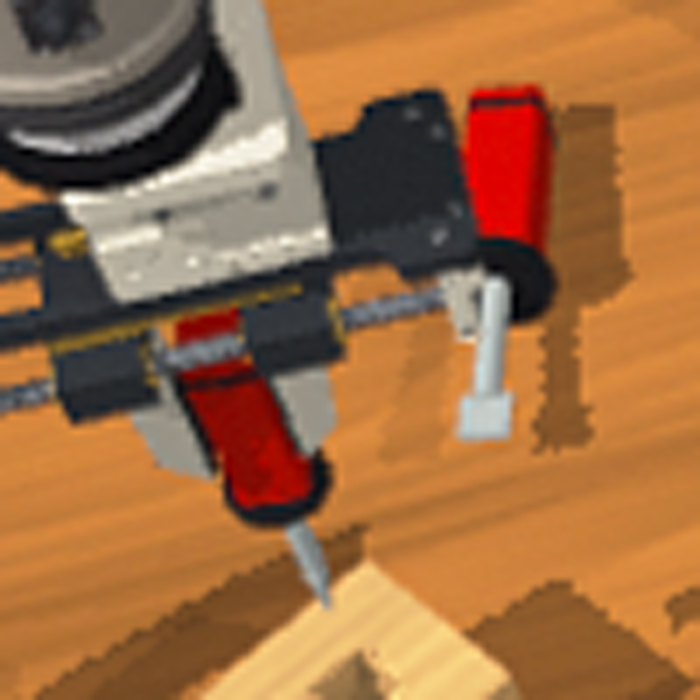

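View pics/t12.png

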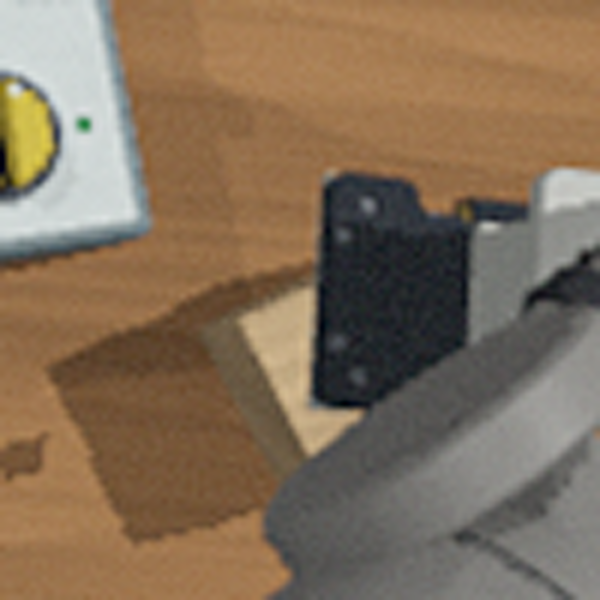

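```bash
python3 - <<'E'
from h import *
print(at("scene",*px(325,600,7,80,100),129.5))
im=cv2.imread("pics/t1.png")
t=cv2.imread("pics/top0.png")[:,:,::-1]; s=cv2.imread("pics/scene0.png")[:,:,::-1]
crop("top",310,220,350,265,14,"t13.png",t);crop("scene",180,190,220,225,14,"s27.png",s)
E
```

```text
[ 402.8 -369.3  129.5]
```

View pics/t13.png

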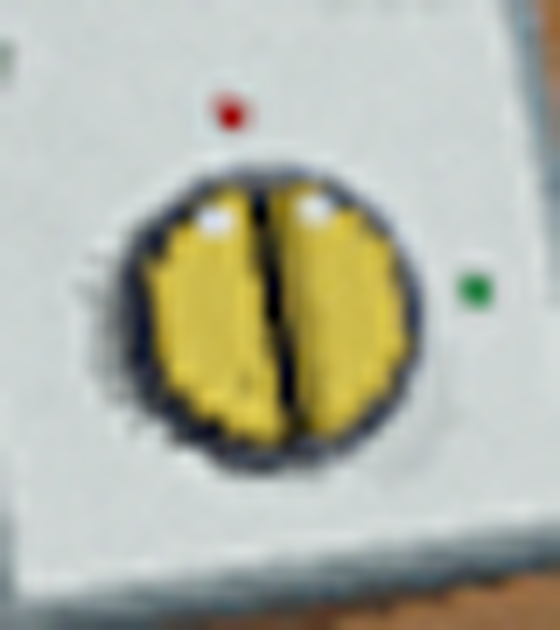

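View pics/s27.png

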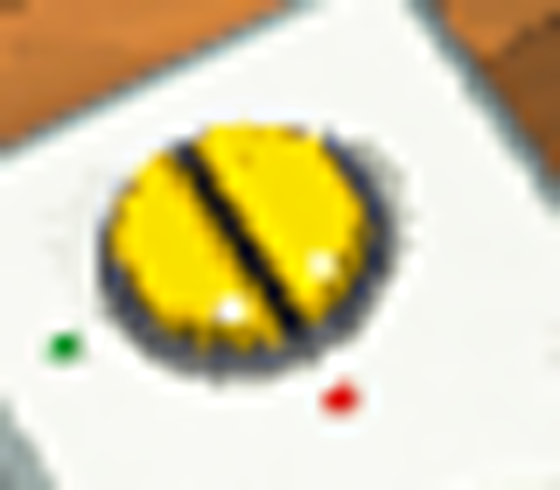

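```bash
python3 - <<'E'
from h import *
a=lambda n,p,z=73:at(n,*px(*p,14,*((310,220) if n=="top" else (180,190))),z)
print(a("top",(276,314)),a("scene",(241,239)))
for n,p,q in(("top",(290,440),(258,190)),("scene",(188,150),(298,330))):
    d=a(n,q)-a(n,p);print(n,d,np.degrees(np.arctan2(d[1],d[0])))
for n,r,g in(("top",(232,112),(476,291)),("scene",(340,399),(64,346))): print(n,'red',a(n,r,60),'green',a(n,g,60))
E
```

```text
[ 485.6 -215.1   73. ] [ 490.  -212.4   73. ]
top [44.6  8.1  0. ] 10.293541066483202
scene [45.7  9.   0. ] 11.141061191816481
top red [ 523.8 -207.2   60. ] green [ 494.7 -253.2   60. ]
scene red [ 522.1 -203.6   60. ] green [ 493.3 -249.4   60. ]
```

>>> step_arm:
  moves: [0.3,-0.6,0,0,0,-0.4,1,0.4,-0.9,0,0,0,-0.5,1,0.5,-1,0,0,0,-0.5,1,0.5,-1,0,0,0,-0.5,1,0.5,-1,0,0,0,-0.5,1,0.5,-1,0,0,0,-0.4,1,0.5,-1,0,0,0,-0.2,1,0.5,-0.9,0,0,0,0,1]

```text
time: 29.23
tool_pos: [464.7, -205.7, 215.3]
tcp_rot: [-3.124, 0.014, 0.186]
contact_force: [0.3, 0.5, -0.9]
grip_width: 26.6
```

```bash
python3 - <<'E'
from h import *
plan(490,-213,200,10.7)
E
```

```text
29.23 [ 464.7 -205.7  215.3] [-3.124  0.014  0.186] F [ 0.3  0.5 -0.9] M [-0.   -0.01 -0.01] w 26.6 q [-0.57  0.33  1.57  0.    1.26  0.81]
shift units [1.19 0.61 0.74] turn units [-0.25  0.2  -0.02]
```

>>> step_arm:
  moves: [0.4,0.3,0,-0.1,0.08,0,1,0.4,0.2,0.2,-0.08,0.06,0,1,0.25,0.1,0.2,-0.05,0.05,0,1,0.05,0,0.1,0,0,0,1,0,0,0,0,0,0,1]

```text
time: 29.65
tool_pos: [489.5, -207.3, 199.3]
tcp_rot: [-3.134, 0.006, 0.194]
contact_force: [-0.5, -0.4, -2.6]
grip_width: 26.5
```

```bash
python3 - <<'E'
from h import *
plan(490,-213,200,10.7)
crop("scene",160,130,250,230,7,"s28.png");crop("top",290,190,380,280,7,"t14.png")
E
```

```text
29.65 [ 489.5 -207.3  199.3] [-3.134  0.006  0.194] F [-0.5 -0.4 -2.6] M [ 0.04  0.01 -0.04] w 26.5 q [-0.55  0.38  1.54  0.    1.23  0.83]
shift units [-0.03  0.29 -0.04] turn units [-0.11  0.09  0.1 ]
```

View pics/s28.png

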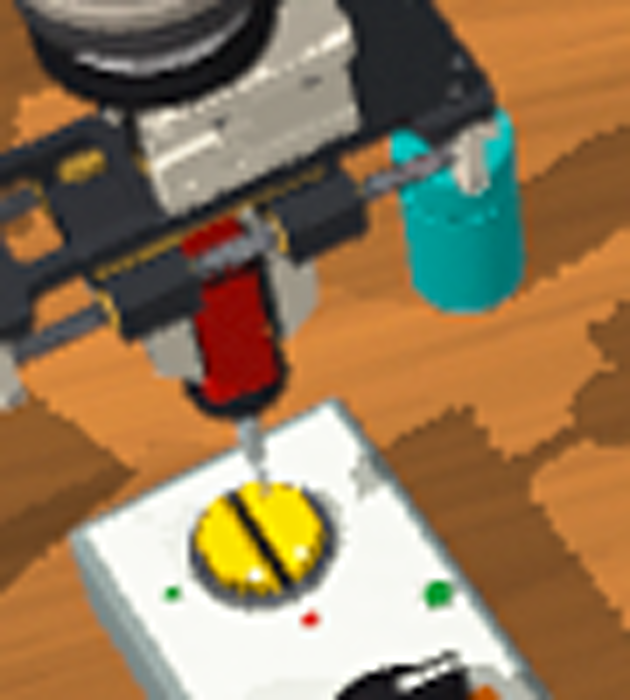

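View pics/t14.png

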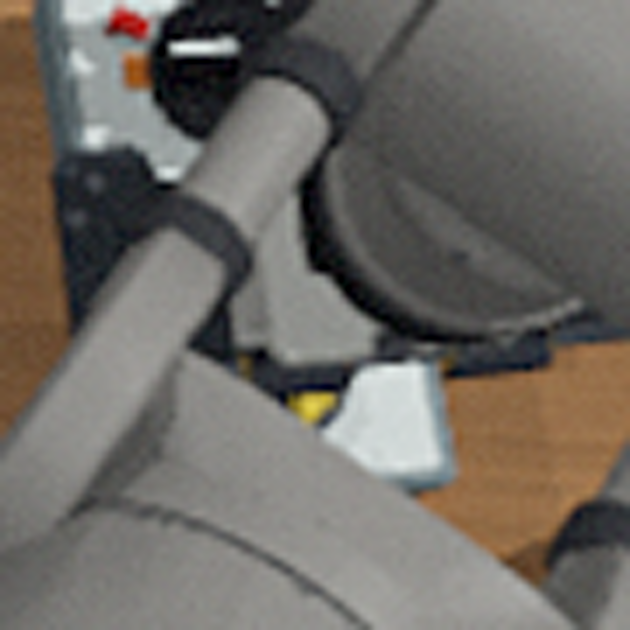

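```bash
python3 - <<'E'
from h import *
print(at("scene",*px(265,490,7,160,130),100), at("scene",*px(262,545,7,160,130),73))
f=lambda p:((proj("scene",p)-[160,130]+.5)*7-.5).round(0)
print(f([486,-212.4,73]),f([486,-212.4,90]))
E
```

```text
[ 487.5 -206.4  100. ] [ 492.7 -212.4   73. ]
[257. 531.] [252. 506.]
```

>>> step_arm:
  moves: [-0.02,0.2,0.2,-0.07,0.06,0.06,1,-0.02,0.1,0.2,-0.05,0.04,0.05,1,0,0,0,0,0,0,1]

```text
time: 30.0
tool_pos: [489.1, -215.4, 191.3]
tcp_rot: [3.139, -0.002, 0.183]
contact_force: [0.0, 0.2, -1.7]
grip_width: 26.6
```

```bash
python3 - <<'E'
from h import *
plan(490,-213,180,10.7)
crop("scene",170,150,230,220,11,"s29.png")
f=lambda p:((proj("scene",p)-[170,150]+.5)*11-.5).round(0)
print(f([486,-212.4,73]),f([490,-212.4,73]))
E
```

```text
30.0 [ 489.1 -215.4  191.3] [ 3.139e+00 -2.000e-03  1.830e-01] F [ 0.   0.2 -1.7] M [ 0.02 -0.02 -0.01] w 26.6 q [-0.56  0.39  1.56 -0.    1.19  0.83]
shift units [ 0.07 -0.11  0.56] turn units [ 0.03 -0.03 -0.05]
[294. 614.] [299. 628.]
```

View pics/s29.png

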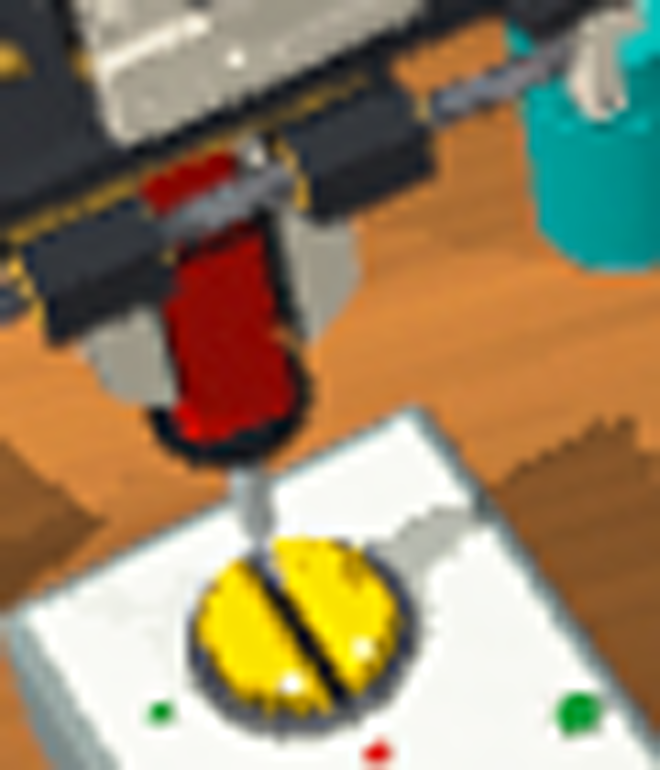

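>>> step_arm:
  moves: [0.03,-0.07,0.2,0.02,-0.02,-0.03,1,0.03,-0.03,0.25,0,0,0,1,0,0,0.1,0,0,0,1,0,0,0,0,0,0,1]

```text
time: 30.38
tool_pos: [489.8, -213.4, 179.9]
tcp_rot: [3.141, -0.001, 0.184]
contact_force: [0.1, 0.8, -0.7]
grip_width: 26.9
```

```bash
python3 - <<'E'
from h import *
plan(490,-213.7,166,10.7)
crop("scene",180,170,230,220,14,"s30.png")
E
```

```text
30.38 [ 489.8 -213.4  179.9] [ 3.141e+00 -1.000e-03  1.840e-01] F [ 0.1  0.8 -0.7] M [-0.01 -0.05  0.04] w 26.9 q [-0.55  0.4   1.57  0.    1.17  0.83]
shift units [0.01 0.02 0.7 ] turn units [ 0.02 -0.02 -0.03]
```

View pics/s30.png

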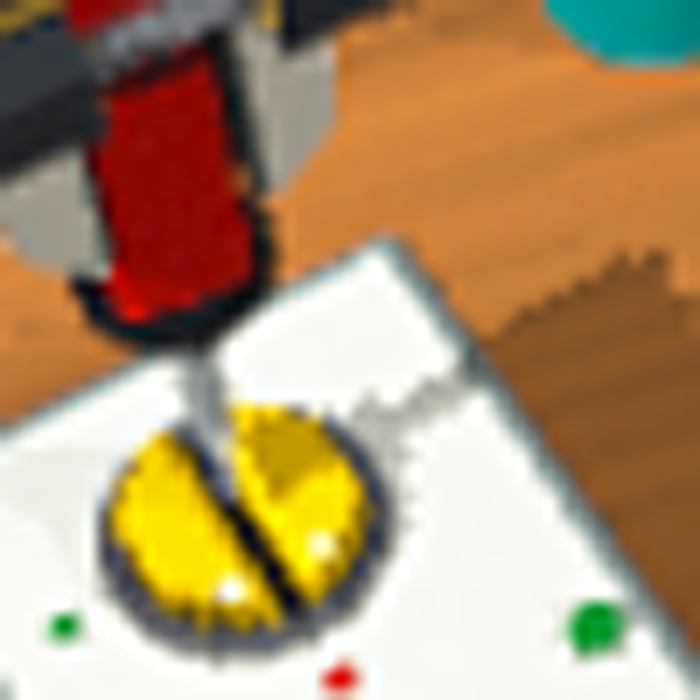

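>>> step_arm:
  moves: [0,0,0.15,0,0,0,1,0,0,0.2,0,0,0,1,0,0,0.1,0,0,0,1,0,0,0,0,0,0,1]

```text
time: 30.77
tool_pos: [490.1, -213.3, 170.4]
tcp_rot: [3.14, -0.002, 0.185]
contact_force: [-1.1, -0.2, -1.4]
grip_width: 26.6
```

```bash
python3 - <<'E'
from h import *
plan(490,-213.7,166,10.7)
crop("scene",180,170,230,220,14,"s31.png")
E
```

```text
30.77 [ 490.1 -213.3  170.4] [ 3.14e+00 -2.00e-03  1.85e-01] F [-1.1 -0.2 -1.4] M [ 0.03 -0.02 -0.  ] w 26.6 q [-0.55  0.41  1.59  0.    1.14  0.83]
shift units [-0.01  0.02  0.22] turn units [ 0.02 -0.03 -0.03]
```

View pics/s31.png

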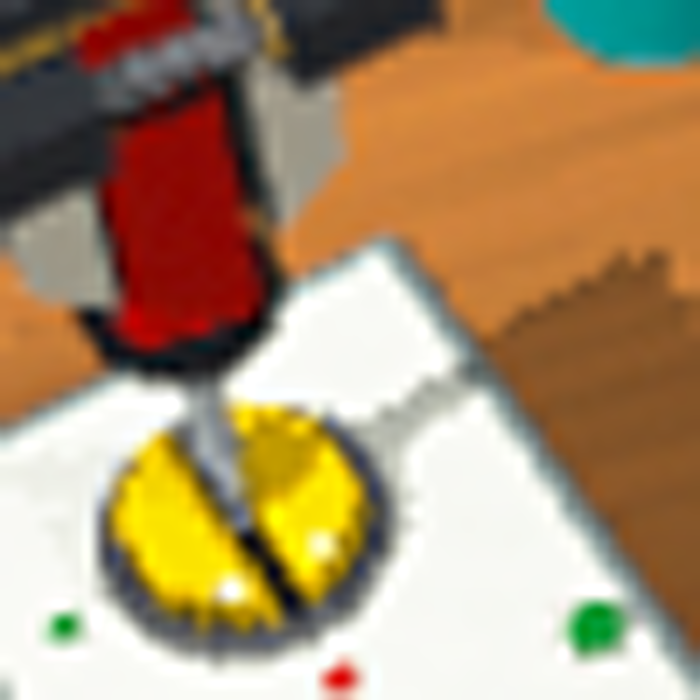

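```bash
python3 - <<'E'
from h import *
d=np.array([np.cos(.186),np.sin(.186),0])
p=at("scene",*px(248,525,14,180,170),71.5);print(p,p-8*d)
print(at("scene",*px(240,525,14,180,170),73), at("scene",*px(243,520,14,180,170),73))
E
```

```text
[ 490.8 -211.4   71.5] [ 482.9379855  -212.87943502   71.5       ]
[ 491.2 -212.9   73. ] [ 490.3 -212.1   73. ]
```

```bash
python3 - <<'E'
from h import *
for y in(315,320,325): print(at("scene",*px(180,y,14,180,170),135.4))
f=lambda p:((proj("scene",p)-[180,170]+.5)*14-.5).round(0)
o=get_obs()['tool_pos']
def ring(cx,cy,z,r=19): 
    P=np.array([f([cx+r*np.cos(t),cy+r*np.sin(t),z]) for t in np.linspace(0,6.28,40)]); return P.min(0),P.max(0)
print(ring(490,-213,135.4),ring(485,-213,135.4))
E
```

```text
[ 485.2 -214.3  135.4]
[ 486.3 -214.6  135.4]
[ 487.3 -214.8  135.4]
(array([ 88., 247.]), array([299., 422.])) (array([ 81., 226.]), array([292., 400.]))
```

```bash
python3 - <<'E'
from h import *
f=lambda p:((proj("scene",p)-[160,150]+.5)*11-.5)
o=get_obs();Rm=R.from_euler('xyz',o['tcp_rot']).as_matrix();t=o['tool_pos']
im=capture("scene")
v=cv2.resize(im[150:215,160:232,::-1],None,fx=11,fy=11,interpolation=cv2.INTER_CUBIC).copy()
def pt(p,c): cv2.circle(v,tuple(int(k) for k in f(p)),4,c,-1)
for s in(-1,1):
    for x in(-9.5,9.5):
        for w in(13.3,32): pt(t+Rm@[x,s*w,0],(255,0,255))
# driver model: offset e
for e,c in((0,(0,255,0)),(-7,(255,255,0))):
    for z in(99,35,29):
        r={99:0,35:19,29:13}[z]
        if r==0:
            for x in(-8,8): pt(t+Rm@[e+x,0,z],c)
        else:
            for a in np.arange(0,6.28,.5): pt(t+Rm@[e+r*np.cos(a),r*np.sin(a),z],c)
cv2.imwrite("pics/s32.png",v)
E
```

```text
(no output)
```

View pics/s32.png

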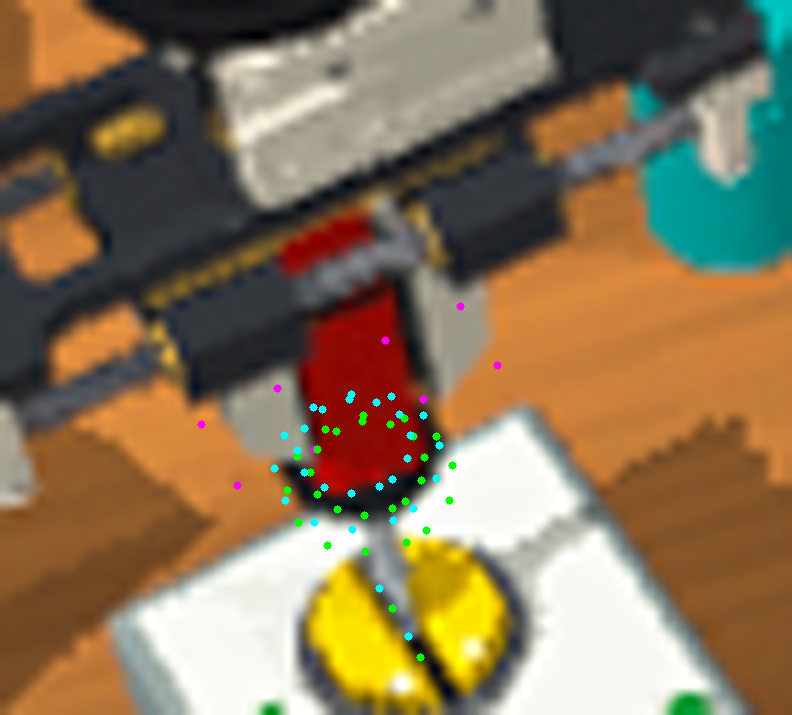

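>>> step_arm:
  moves: [0.18,0,0,0,0,0,1,0.1,0,0.1,0,0,0,1,0,0,0.1,0,0,0,1,0,0,0.05,0,0,0,1]

```text
time: 31.2
tool_pos: [496.8, -212.1, 166.1]
tcp_rot: [3.14, -0.003, 0.185]
contact_force: [0.5, -0.1, -0.4]
grip_width: 26.4
```

```bash
python3 - <<'E'
from h import *
plan(495.5,-212.5,165,10.7)
E
```

```text
31.2 [ 496.8 -212.1  166.1] [ 3.14e+00 -3.00e-03  1.85e-01] F [ 0.5 -0.1 -0.4] M [ 0.21  0.07 -0.02] w 26.4 q [-0.55  0.42  1.58  0.    1.14  0.84]
shift units [-0.07  0.01  0.06] turn units [ 0.03 -0.05 -0.03]
```

>>> step_arm:
  moves: [-0.04,0,0.08,0.02,-0.03,0,1,0,0,0.03,0,0,0,1,0,0,0,0,0,0,1]

```text
time: 31.45
tool_pos: [496.0, -212.2, 163.3]
tcp_rot: [3.141, -0.001, 0.185]
contact_force: [0.2, -0.8, 0.2]
grip_width: 27.1
```

```bash
python3 - <<'E'
from h import *
plan(495.5,-212.5,165,10.7)
crop("scene",180,170,230,220,14,"s33.png")
E
```

```text
31.45 [ 496.  -212.2  163.3] [ 3.141e+00 -1.000e-03  1.850e-01] F [ 0.2 -0.8  0.2] M [ 0.04 -0.01  0.02] w 27.1 q [-0.55  0.43  1.58  0.    1.13  0.84]
shift units [-0.03  0.01 -0.08] turn units [ 0.01 -0.01 -0.02]
```

View pics/s33.png

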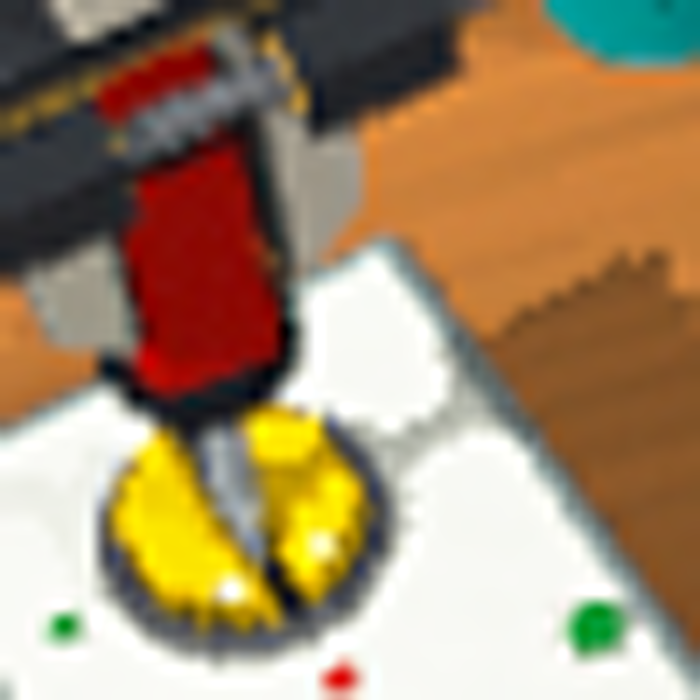

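>>> step_arm:
  moves: [0,0.015,-0.04,0,0,0.7,1,0,0.015,0,0,0,0.7,1,0,0.015,0,0,0,0.7,1,0,0.015,0,0,0,0.7,1]

```text
time: 31.83
tool_pos: [495.9, -213.3, 164.2]
tcp_rot: [-3.141, -0.001, -0.017]
contact_force: [0.9, 0.0, -2.3]
grip_width: 26.7
```

```bash
cat >> h.py <<'E'
def sw(B=(489.6,-213.4),e=-6.5):
    obs(); o=get_obs(); y=o['tcp_rot'][2]; x=np.array([np.cos(y),np.sin(y)])
    b=o['tool_pos'][:2]+e*x; d=np.array(B)-b
    print('yaw',np.degrees(y).round(1),'B',b.round(1),'corr units tool x,y',(np.array([d@x, d@[np.sin(y),-np.cos(y)]])/20).round(3))
    Rm=R.from_euler('xyz',o['tcp_rot']).as_matrix(); print('F tool',(Rm.T@o['contact_force']).round(1),'M tool',(Rm.T@o['moment']).round(2))
E
python3 -c "from h import *; sw()"
```

```text
31.83 [ 495.9 -213.3  164.2] [-3.141e+00 -1.000e-03 -1.700e-02] F [ 0.9  0.  -2.3] M [-0.08 -0.06  0.09] w 26.7 q [-0.55  0.43  1.58  0.    1.14  1.04]
yaw -1.0 B [ 489.4 -213.2] corr units tool x,y [0.01  0.012]
F tool [ 0.9 -0.   2.3] M tool [-0.08  0.06 -0.09]
```

>>> step_arm:
  moves: [0,0.02,0,0,0,0.7,1,0,0.015,0,0,0,0.7,1,0,0.015,0,0,0,0.7,1,0,0.015,0,0,0,0.7,1,0,0,0,0,0,0,1]

```text
time: 32.25
tool_pos: [495.6, -215.5, 164.1]
tcp_rot: [3.14, -0.001, -0.224]
contact_force: [0.4, 0.1, -1.4]
grip_width: 26.7
```

```bash
python3 -c "
from h import *; sw()
crop('scene',180,170,230,220,14,'s34.png')"
```

```text
32.25 [ 495.6 -215.5  164.1] [ 3.14e+00 -1.00e-03 -2.24e-01] F [ 0.4  0.1 -1.4] M [0.1  0.01 0.13] w 26.7 q [-0.55  0.43  1.58 -0.    1.14  1.24]
yaw -12.8 B [ 489.3 -214. ] corr units tool x,y [ 0.01  -0.035]
F tool [ 0.4 -0.2  1.4] M tool [ 0.1  -0.03 -0.13]
```

View pics/s34.png

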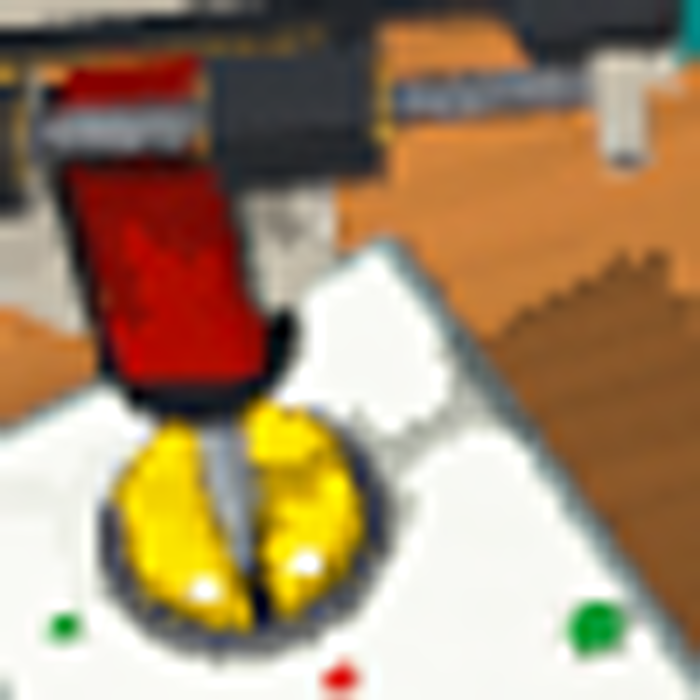

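The switch is turning (slot now pointing between dots). Continue.

>>> step_arm:
  moves: [0,0,0,0,0,0.7,1,0,0,0,0,0,0.8,1,0,0.015,0,0,0,0.8,1,0,0.015,0,0,0,0.8,1,0,0.015,0,0,0,0.8,1,0,0.015,0,0,0,0.7,1,0,0,0,0,0,0,1]

```text
time: 32.88
tool_pos: [494.5, -218.4, 164.1]
tcp_rot: [3.137, -0.002, -0.544]
contact_force: [-0.0, -1.0, -1.8]
grip_width: 27.1
```

```bash
python3 -c "
from h import *; sw()
crop('scene',180,170,230,220,14,'s35.png')"
```

```text
32.88 [ 494.5 -218.4  164.1] [ 3.137e+00 -2.000e-03 -5.440e-01] F [-0.  -1.  -1.8] M [ 0.17 -0.03  0.09] w 27.1 q [-0.55  0.43  1.58 -0.01  1.14  1.56]
yaw -31.2 B [ 488.9 -215. ] corr units tool x,y [-0.011 -0.086]
F tool [0.5 0.9 1.8] M tool [ 0.16 -0.06 -0.09]
```

View pics/s35.png

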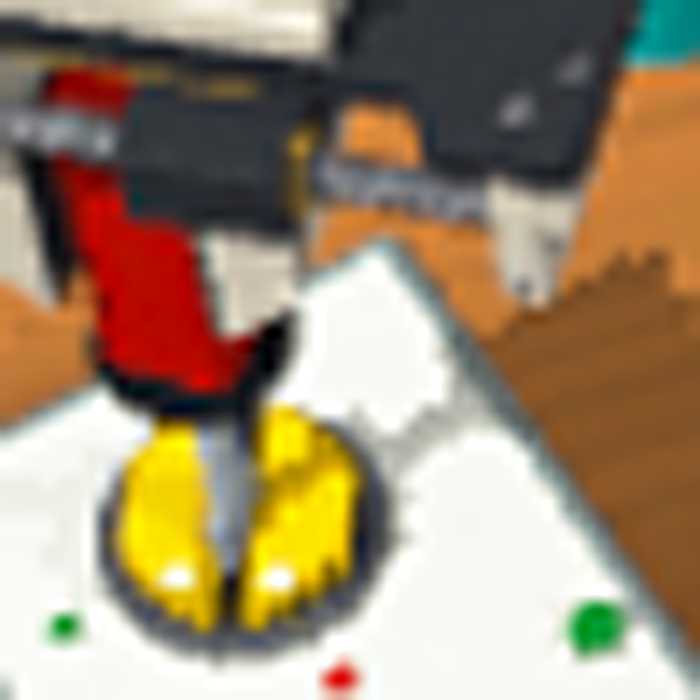

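>>> step_arm:
  moves: [0,-0.03,0,0,0,0.7,1,0,0,0,0,0,0.8,1,0,0,0,0,0,0.8,1,0,0.01,0,0,0,0.8,1,0,0.01,0,0,0,0.8,1,0,0.01,0,0,0,0.7,1,0,0,0,0,0,0,1]

```text
time: 33.52
tool_pos: [492.7, -220.5, 164.2]
tcp_rot: [3.132, -0.005, -0.856]
contact_force: [-0.6, 1.4, -2.0]
grip_width: 26.5
```

```bash
python3 -c "
from h import *; sw()
crop('scene',180,170,230,220,14,'s36.png')"
```

```text
33.52 [ 492.7 -220.5  164.2] [ 3.132 -0.005 -0.856] F [-0.6  1.4 -2. ] M [0.12 0.08 0.11] w 26.5 q [-0.56  0.43  1.58 -0.01  1.14  1.88]
yaw -49.1 B [ 488.4 -215.6] corr units tool x,y [-0.043 -0.115]
F tool [-1.5 -0.5  2. ] M tool [ 0.02 -0.14 -0.11]
```

View pics/s36.png

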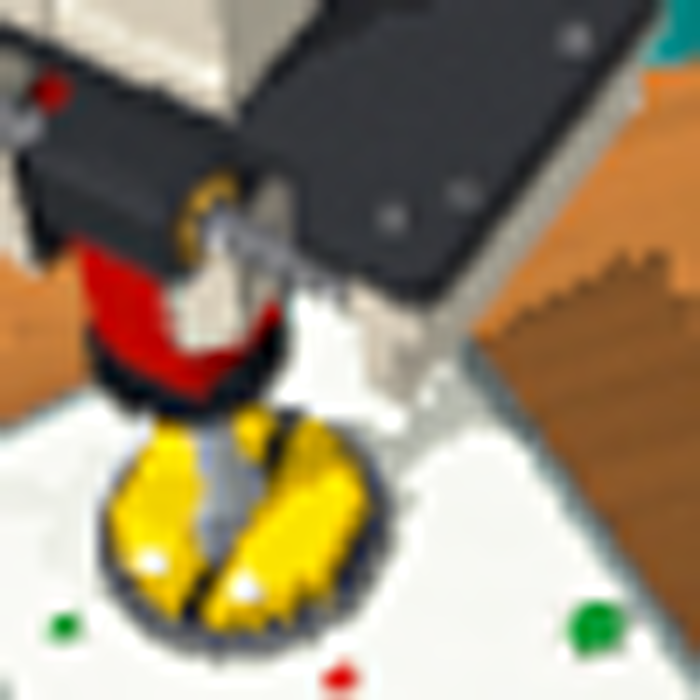

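>>> step_arm:
  moves: [0,-0.04,0,0.04,-0.02,0.7,1,-0.01,-0.03,0,0.03,-0.02,0.8,1,-0.01,-0.01,0,0.02,0,0.8,1,0,0,0,0,0,0.8,1,0,0,0,0,0,0.6,1,0,0,0,0,0,0,1]

```text
time: 34.07
tool_pos: [491.0, -222.0, 164.2]
tcp_rot: [3.131, -0.005, -1.102]
contact_force: [-0.9, -0.8, -1.4]
grip_width: 26.3
```

```bash
python3 -c "
from h import *; sw()
crop('scene',180,170,230,220,14,'s37.png')"
```

```text
34.07 [ 491.  -222.   164.2] [ 3.131 -0.005 -1.102] F [-0.9 -0.8 -1.4] M [0.11 0.05 0.09] w 26.3 q [-0.56  0.43  1.58 -0.01  1.14  2.12]
yaw -63.2 B [ 488.1 -216.2] corr units tool x,y [-0.091 -0.133]
F tool [0.2 1.2 1.4] M tool [ 0.01 -0.12 -0.09]
```

View pics/s37.png

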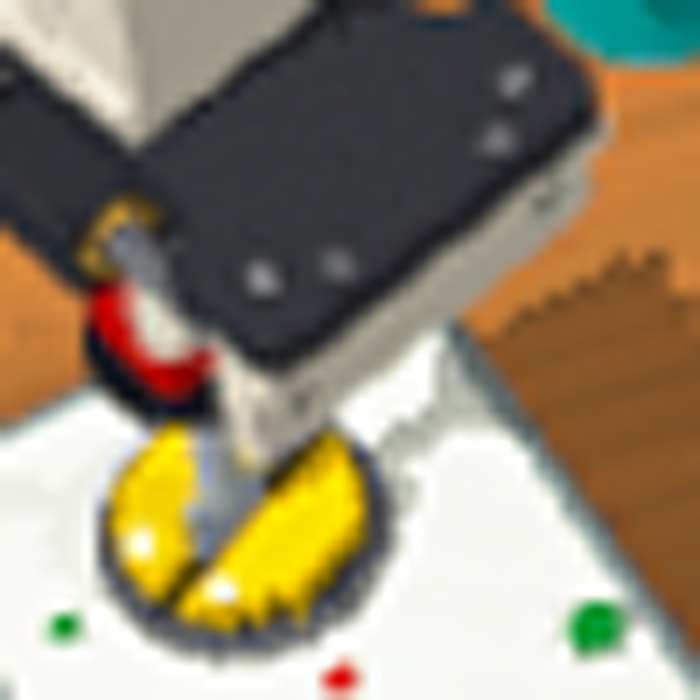

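>>> step_arm:
  moves: [-0.04,-0.06,0,0.06,-0.02,0.7,1,-0.03,-0.04,0,0.05,-0.02,0.8,1,-0.01,-0.01,0,0.02,0,0.8,1,0,0,0,0,0,0.8,1,0,0,0,0,0,0.6,1,0,0,0,0,0,0,1]

```text
time: 34.62
tool_pos: [488.8, -222.9, 164.2]
tcp_rot: [3.132, -0.008, -1.348]
contact_force: [-0.4, -0.0, -1.6]
grip_width: 26.2
```

```bash
python3 -c "
from h import *; sw()
crop('scene',180,170,230,220,14,'s38.png')"
```

```text
34.62 [ 488.8 -222.9  164.2] [ 3.132 -0.008 -1.348] F [-0.4 -0.  -1.6] M [0.11 0.18 0.09] w 26.2 q [-0.56  0.42  1.58 -0.01  1.14  2.36]
yaw -77.2 B [ 487.4 -216.6] corr units tool x,y [-0.13  -0.144]
F tool [-0.1  0.4  1.6] M tool [-0.15 -0.15 -0.1 ]
```

View pics/s38.png

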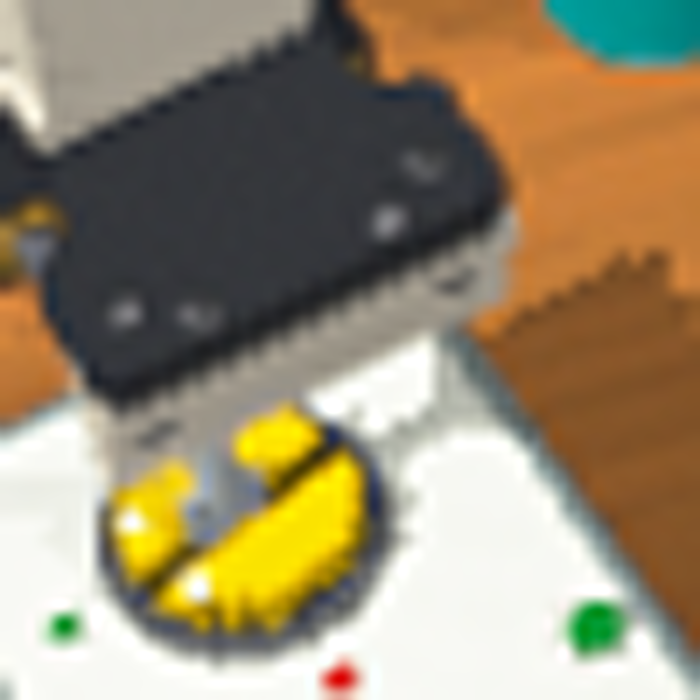

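>>> step_arm:
  moves: [-0.05,-0.05,0,0.06,-0.03,0.7,1,-0.02,-0.02,0,0.04,-0.02,0.8,1,0,0,0,0,0,0.7,1,0,0,0,0,0,0,1]

```text
time: 35.0
tool_pos: [487.3, -223.2, 164.3]
tcp_rot: [3.133, -0.009, -1.491]
contact_force: [-1.2, -0.3, -0.8]
grip_width: 26.3
```

```bash
python3 -c "
from h import *; sw()
crop('scene',180,170,230,220,14,'s39.png')"
```

```text
35.0 [ 487.3 -223.2  164.3] [ 3.133 -0.009 -1.491] F [-1.2 -0.3 -0.8] M [0.09 0.13 0.11] w 26.3 q [-0.57  0.42  1.59 -0.01  1.14  2.5 ]
yaw -85.4 B [ 486.8 -216.8] corr units tool x,y [-0.156 -0.155]
F tool [0.2 1.2 0.8] M tool [-0.12 -0.1  -0.11]
```

View pics/s39.png

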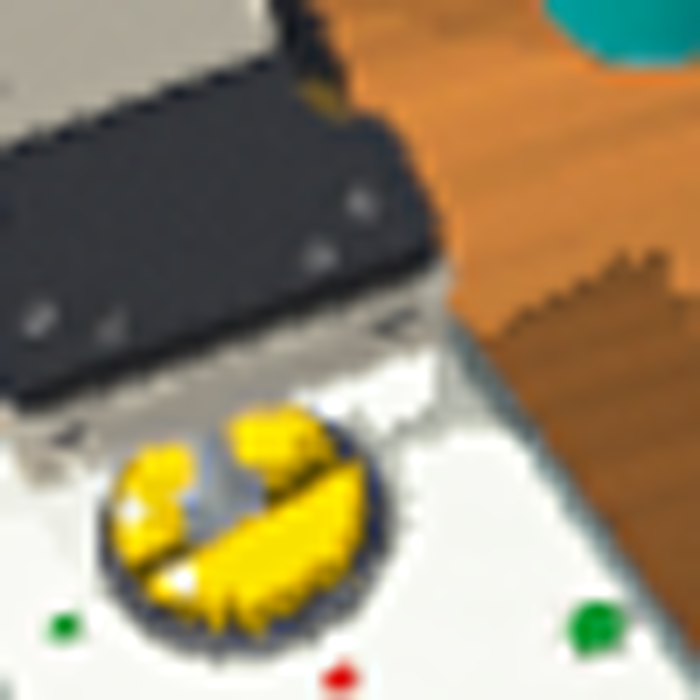

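>>> step_arm:
  moves: [0,0,0,0.03,-0.03,0.7,1,0,0,0,0.02,0,0.7,1,0,0,0,0,0,0,1]

```text
time: 35.3
tool_pos: [486.4, -223.4, 164.2]
tcp_rot: [3.135, -0.008, -1.579]
contact_force: [-1.5, -1.3, -0.7]
grip_width: 26.3
```

```bash
python3 -c "
from h import *; sw()
crop('scene',180,170,230,220,14,'s40.png')"
```

```text
35.3 [ 486.4 -223.4  164.2] [ 3.135 -0.008 -1.579] F [-1.5 -1.3 -0.7] M [-0.08  0.46  0.18] w 26.3 q [-0.57  0.42  1.59 -0.01  1.14  2.59]
yaw -90.4 B [ 486.5 -216.9] corr units tool x,y [-0.175 -0.155]
F tool [1.3 1.5 0.8] M tool [-0.46  0.09 -0.18]
```

View pics/s40.png

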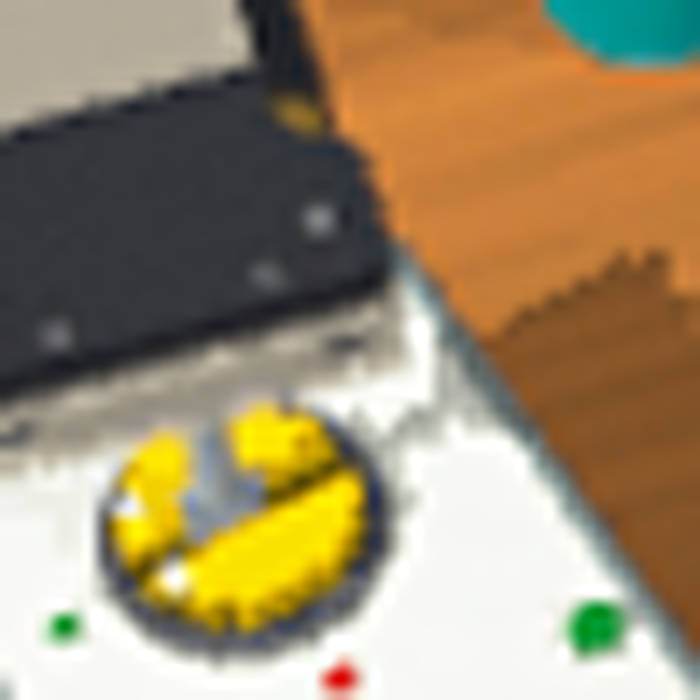

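>>> step_arm:
  moves: [0,0,0,0.02,0,0.7,1,0,0,0,0,0,0.7,1,0,0,0,0,0,0.4,1]

```text
time: 35.6
tool_pos: [485.6, -223.9, 164.2]
tcp_rot: [3.135, -0.01, -1.694]
contact_force: [-2.9, -2.0, -0.0]
grip_width: 26.1
```

```bash
python3 -c "
from h import *; sw()
crop('scene',180,170,230,220,14,'s41.png')"
```

```text
35.6 [ 485.6 -223.9  164.2] [ 3.135 -0.01  -1.694] F [-2.9 -2.  -0. ] M [-0.19  0.75  0.34] w 26.1 q [-0.57  0.42  1.59 -0.01  1.13  2.7 ]
yaw -97.1 B [ 486.4 -217.4] corr units tool x,y [-0.218 -0.132]
F tool [2.3 2.6 0.1] M tool [-0.72  0.28 -0.35]
```

View pics/s41.png

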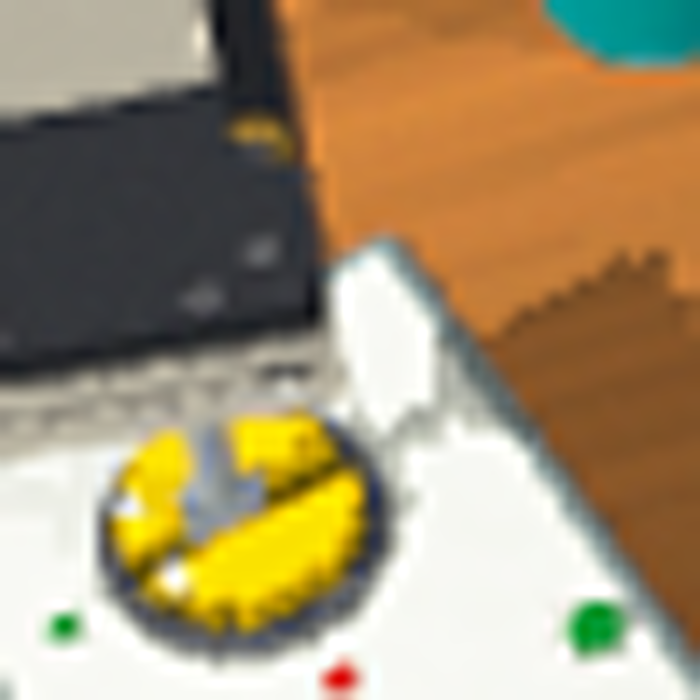

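>>> step_arm:
  moves: [0,0,0,0,0,-0.8,1,0,0,0,0,0,-0.8,1,0,0,0,0,0,-0.5,1,0,0,0,0,0,0,1]

```text
time: 35.98
tool_pos: [487.1, -223.8, 164.3]
tcp_rot: [3.137, -0.01, -1.529]
contact_force: [-2.3, -1.3, -1.6]
grip_width: 25.9
```

```bash
python3 -c "
from h import *; sw()"
```

```text
35.98 [ 487.1 -223.8  164.3] [ 3.137 -0.01  -1.529] F [-2.3 -1.3 -1.6] M [-0.32  0.65 -0.02] w 25.9 q [-0.57  0.42  1.59 -0.01  1.13  2.54]
yaw -87.6 B [ 486.8 -217.3] corr units tool x,y [-0.191 -0.148]
F tool [1.2 2.4 1.6] M tool [-0.67  0.29  0.02]
```

>>> step_arm:
  moves: [0,0.03,0,0,0,-0.7,1,0,0.03,-0.05,0,0,0,1,0,0,-0.2,0,0,0,1]

```text
time: 36.23
tool_pos: [486.9, -222.9, 168.8]
tcp_rot: [3.138, -0.008, -1.477]
contact_force: [0.1, 0.0, -1.1]
grip_width: 25.8
```

```bash
python3 -c "
from h import *; sw()"
```

```text
36.23 [ 486.9 -222.9  168.8] [ 3.138 -0.008 -1.477] F [ 0.1  0.  -1.1] M [0.12 0.02 0.01] w 25.8 q [-0.57  0.41  1.58 -0.01  1.14  2.48]
yaw -84.6 B [ 486.3 -216.4] corr units tool x,y [-0.136 -0.177]
F tool [-0.  -0.1  1.1] M tool [-0.01 -0.13 -0.01]
```

Free. Lift out.

>>> step_arm:
  moves: [0,0,-0.3,0,0,0,1,0,0,-0.6,0,0,0,1,0,0,-0.8,0,0,0,1,0,0,-0.8,0,0,0,1,0,0,-0.5,0,0,-0.5,1,0,0,0,0,0,-0.5,1]

```text
time: 36.73
tool_pos: [488.9, -221.5, 234.6]
tcp_rot: [-3.141, -0.007, -1.41]
contact_force: [0.9, 0.2, -2.5]
grip_width: 25.7
```

```bash
python3 -c "
from h import *; sw()
crop('scene',130,100,260,220,6,'s42.png')"
```

```text
36.73 [ 488.9 -221.5  234.6] [-3.141 -0.007 -1.41 ] F [ 0.9  0.2 -2.5] M [0.12 0.01 0.01] w 25.7 q [-0.57  0.35  1.48 -0.01  1.3   2.42]
yaw -80.8 B [ 487.8 -215.1] corr units tool x,y [-0.07  -0.102]
F tool [-0.1 -0.9  2.5] M tool [ 0.01 -0.12 -0.01]
```

View pics/s42.png

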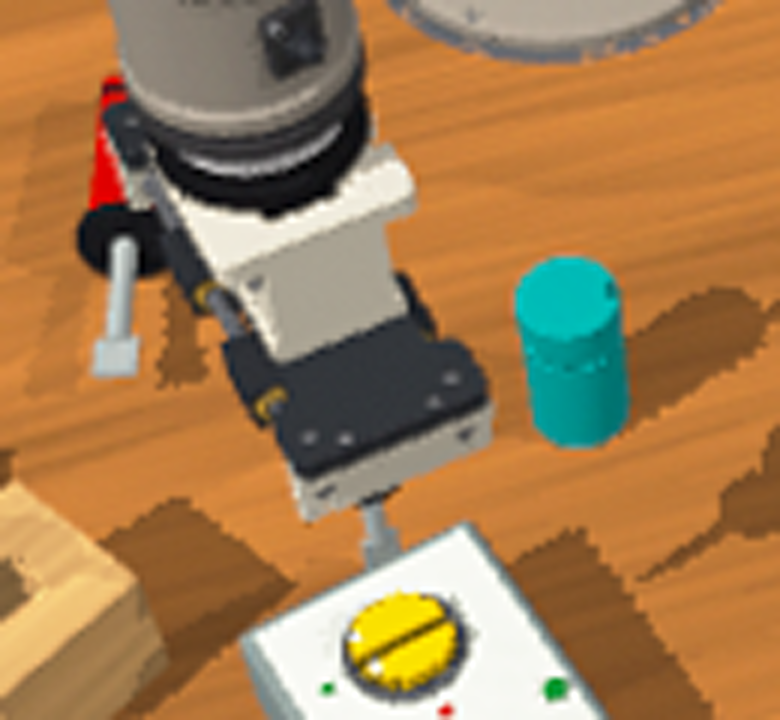

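>>> step_arm:
  moves: [0,0,0,0,0,-1,1,0,0,0,0,0,-1,1,0,0,0,0,0,-1,1,0,0,0,0,0,-1,1,0,0,0,0,0,-1,1,0,0,0,0,0,-1,1,0,0,0,0,0,-1,1,0,0,0,0,0,-1,1]

```text
time: 37.45
tool_pos: [489.9, -220.1, 236.6]
tcp_rot: [-3.141, -0.008, -0.836]
contact_force: [-0.7, -0.1, -0.8]
grip_width: 26.0
```

>>> step_arm:
  moves: [0,0,0,0,0,-1,1,0,0,0,0,0,-1,1,0,0,0,0,0,-1,1,0,0,0,0,0,-1,1,0,0,0,0,0,-1,1,0,0,0,0,0,-1,1,0,0,0,0,0,-1,1,0,0,0,0,0,-1,1]

```text
time: 38.12
tool_pos: [490.5, -218.5, 237.6]
tcp_rot: [3.141, -0.008, -0.261]
contact_force: [0.2, -0.6, -2.4]
grip_width: 25.8
```

```bash
python3 -c "
from h import *; plan(408.6,-372.8,225,-2)"
```

```text
38.12 [ 490.5 -218.5  237.6] [ 3.141 -0.008 -0.261] F [ 0.2 -0.6 -2.4] M [0.06 0.02 0.  ] w 25.8 q [-0.56  0.35  1.48  0.    1.3   1.27]
shift units [-1.98  8.51  0.62] turn units [ 0.03 -0.12 -3.23]
```

>>> step_arm:
  moves: [-0.2,0.7,0,0,-0.05,-0.7,1,-0.3,0.9,0,0,-0.05,-0.7,1,-0.4,1,0,0,0,-0.7,1,-0.5,1,0,0,0,-0.6,1,-0.5,1,0,0,0,-0.3,1,-0.5,1,0,0,0,0,1,-0.5,1,0,0,0,0,1,-0.4,0.8,0,0,0,0,1]

```text
time: 38.78
tool_pos: [408.3, -359.3, 238.5]
tcp_rot: [-3.14, -0.004, -0.04]
contact_force: [0.4, -0.1, -1.6]
grip_width: 25.5
```

```bash
python3 -c "
from h import *; plan(408.6,-372.8,200,-2)"
```

```text
38.78 [ 408.3 -359.3  238.5] [-3.14  -0.004 -0.04 ] F [ 0.4 -0.1 -1.6] M [0.04 0.01 0.04] w 25.5 q [-0.86  0.37  1.45  0.    1.32  0.74]
shift units [0.03 0.68 1.92] turn units [-0.02 -0.06 -0.07]
```

>>> step_arm:
  moves: [0,0.25,0,0,-0.03,0,1,0,0.1,0,0,0,0,1,0,0,0.3,0,0,0,1,0,0,0.6,0,0,0,1,0,0,0.6,0,0,0,1,0,0,0.3,0,0,0,1,0,0,0,0,0,0,1]

```text
time: 39.37
tool_pos: [409.1, -366.0, 200.6]
tcp_rot: [-3.139, -0.004, -0.047]
contact_force: [0.7, -0.2, -2.3]
grip_width: 26.0
```

```bash
python3 - <<'E'
from h import *
plan(408.6,-372.8,180,-2)
f=lambda p:((proj("scene",p)-[80,120]+.5)*7-.5)
o=get_obs();Rm=R.from_euler('xyz',o['tcp_rot']).as_matrix();t=o['tool_pos']
im=capture("scene")
v=cv2.resize(im[120:215,80:180,::-1],None,fx=7,fy=7,interpolation=cv2.INTER_CUBIC).copy()
cv2.imwrite("pics/s43.png",v)
for p in([402,-373,72],t+Rm@[-7,0,99]): print(f(p).round(0))
c=np.array([402,-373])
for a in(29.5,):
    r=R.from_euler('z',a,degrees=True).as_matrix()[:2,:2]
    for q in((12,12),(12,-12),(-12,-12),(-12,12)): print('hole',f(np.r_[c+r@q,72]).round(0))
E
```

```text
39.37 [ 409.1 -366.   200.6] [-3.139 -0.004 -0.047] F [ 0.7 -0.2 -2.3] M [ 0.05 -0.02 -0.  ] w 26.0 q [-0.87  0.41  1.5   0.    1.23  0.74]
shift units [-0.01  0.34  1.03] turn units [-0.04 -0.05 -0.17]
[353. 548.]
[354. 499.]
hole [398. 545.]
hole [350. 585.]
hole [308. 550.]
hole [356. 511.]
```

View pics/s43.png

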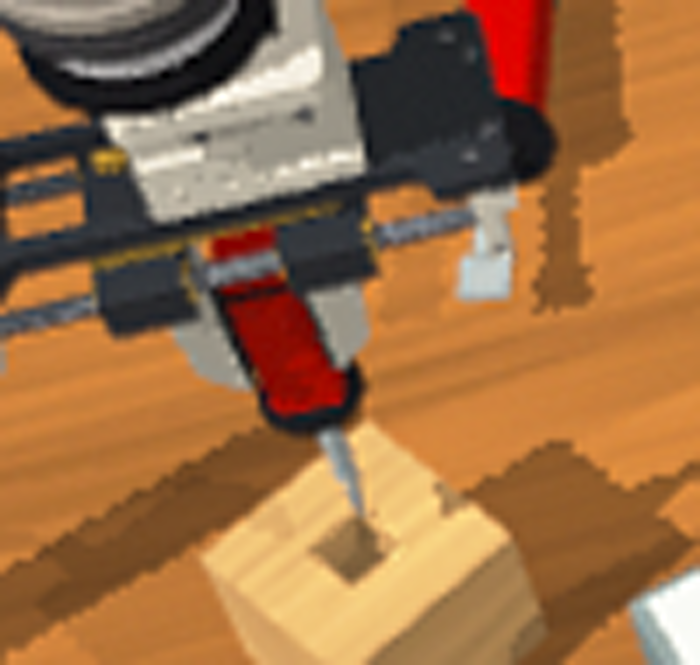

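>>> step_arm:
  moves: [0,0.2,0,-0.02,-0.02,-0.05,1,0,0.15,0.1,0,0,0,1,0,0,0.3,0,0,0,1,0,0,0.2,0,0,0,1,0,0,0,0,0,0,1]

```text
time: 39.83
tool_pos: [410.6, -373.6, 190.1]
tcp_rot: [3.14, -0.005, -0.041]
contact_force: [-0.5, -0.1, -1.1]
grip_width: 25.8
```

```bash
python3 - <<'E'
from h import *
plan(408.6,-372.8,165,-2)
crop("scene",80,120,180,215,7,"s44.png")
E
```

```text
39.83 [ 410.6 -373.6  190.1] [ 3.14  -0.005 -0.041] F [-0.5 -0.1 -1.1] M [ 0.05  0.03 -0.01] w 25.8 q [-0.88  0.42  1.5   0.    1.21  0.73]
shift units [-0.11 -0.04  1.25] turn units [ 0.03 -0.08 -0.09]
```

View pics/s44.png

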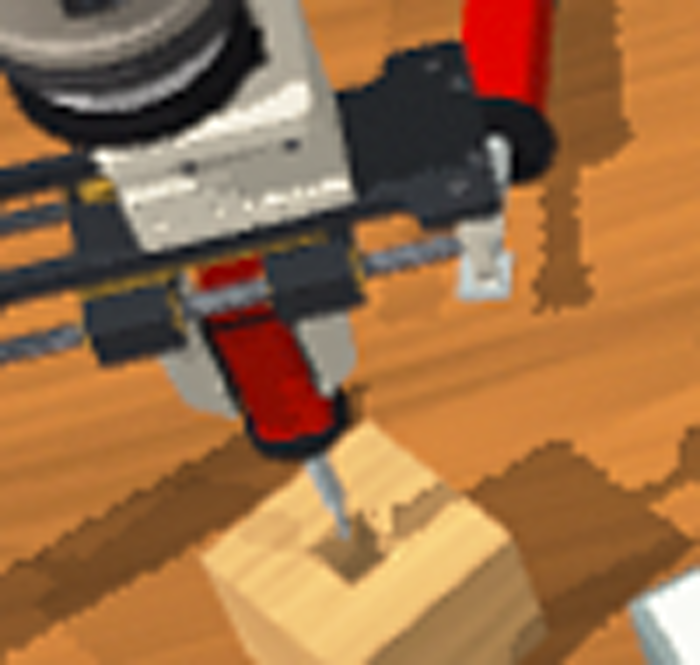

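>>> step_arm:
  moves: [-0.08,-0.03,0.3,0.02,-0.04,-0.04,1,-0.03,0,0.5,0,-0.02,0,1,0,0,0.4,0,0,0,1,0,0,0.1,0,0,0,1]

```text
time: 40.22
tool_pos: [408.4, -373.2, 162.6]
tcp_rot: [3.14, -0.002, -0.038]
contact_force: [-1.1, 0.1, -1.7]
grip_width: 25.5
```

```bash
python3 - <<'E'
from h import *
plan(408.6,-372.8,105,-2)
crop("scene",80,120,180,215,7,"s45.png")
E
```

```text
40.22 [ 408.4 -373.2  162.6] [ 3.14e+00 -2.00e-03 -3.80e-02] F [-1.1  0.1 -1.7] M [-0.02 -0.02 -0.05] w 25.5 q [-0.88  0.45  1.54  0.    1.15  0.73]
shift units [ 0.   -0.03  2.88] turn units [ 0.02 -0.03 -0.05]
```

View pics/s45.png

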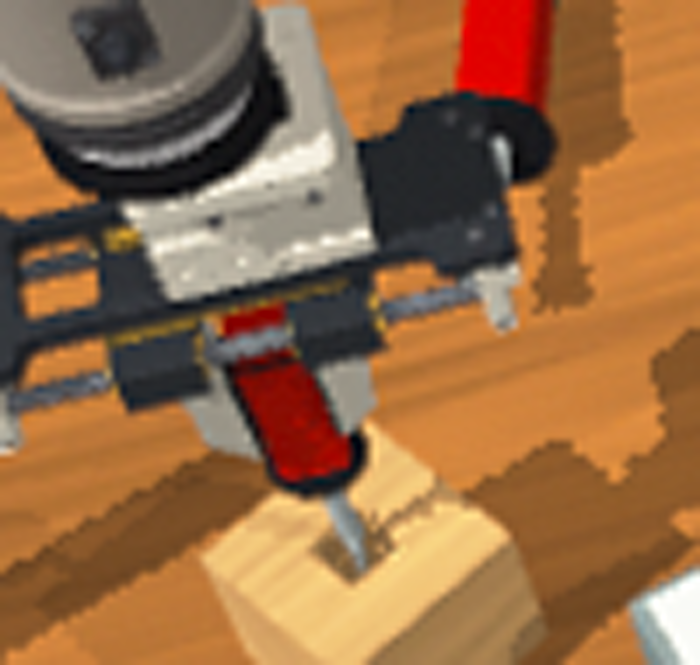

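>>> step_arm:
  moves: [-0.05,0,0.2,0,0,0,1,-0.03,0,0.4,0,0,0,1,0,0,0.4,0,0,0,1,0,0,0.1,0,0,0,1]

```text
time: 40.6
tool_pos: [406.8, -373.3, 138.7]
tcp_rot: [3.14, -0.002, -0.038]
contact_force: [-0.2, 0.2, -0.8]
grip_width: 26.4
```

```bash
python3 - <<'E'
from h import *
plan(407.6,-372.8,105,-2)
E
```

```text
40.6 [ 406.8 -373.3  138.7] [ 3.14e+00 -2.00e-03 -3.80e-02] F [-0.2  0.2 -0.8] M [ 0.07  0.07 -0.01] w 26.4 q [-0.88  0.47  1.58  0.    1.09  0.73]
shift units [ 0.04 -0.03  1.68] turn units [ 0.03 -0.03 -0.05]
```

>>> step_arm:
  moves: [0.03,0,0.3,0,0,0,1,0,0,0.5,0,0,0,1,0,0,0.4,0,0,0,1,0,0,0.15,0,0,0,1,0,0,0,0,0,0,1]

```text
time: 41.02
tool_pos: [407.2, -373.0, 107.7]
tcp_rot: [3.141, -0.001, -0.038]
contact_force: [0.1, 0.1, -1.6]
grip_width: 26.1
```

```bash
python3 - <<'E'
from h import *
plan(408.6,-372.8,105,-2)
E
```

```text
41.02 [ 407.2 -373.   107.7] [ 3.141e+00 -1.000e-03 -3.800e-02] F [ 0.1  0.1 -1.6] M [-0.01  0.01  0.01] w 26.1 q [-0.88  0.51  1.61  0.    1.02  0.73]
shift units [ 0.07 -0.01  0.13] turn units [ 0.01 -0.02 -0.05]
```

>>> step_arm:
  moves: [0,0,0.08,0,0,0,1,0,0,0.06,0,0,0,1,0,0,0.03,0,0,0,1]

```text
time: 41.27
tool_pos: [407.6, -373.5, 106.6]
tcp_rot: [3.139, -0.002, -0.038]
contact_force: [-0.0, 0.1, -1.5]
grip_width: 25.8
```

>>> step_arm:
  moves: [0,0,0.12,0,0,0,1,0,0,0.1,0,0,0,1,0,0,0.05,0,0,0,1]

```text
time: 41.52
tool_pos: [408.1, -373.9, 106.5]
tcp_rot: [3.136, -0.005, -0.038]
contact_force: [0.7, -0.1, -1.7]
grip_width: 25.8
```

>>> step_arm:
  moves: [0,0,0.25,0,0,0,1,0,0,0,0,0,0,1]

```text
time: 41.68
tool_pos: [409.8, -374.5, 106.6]
tcp_rot: [3.133, -0.01, -0.039]
contact_force: [-0.4, 0.2, -1.9]
grip_width: 26.0
```

```bash
python3 - <<'E'
from h import *
plan(408.6,-372.8,105,-2)
crop("scene",80,120,180,215,7,"s46.png")
E
```

```text
41.68 [ 409.8 -374.5  106.6] [ 3.133 -0.01  -0.039] F [-0.4  0.2 -1.9] M [ 0.01  0.   -0.01] w 26.0 q [-0.88  0.51  1.62  0.    1.    0.73]
shift units [-0.07 -0.08  0.08] turn units [ 0.13 -0.15 -0.05]
```

View pics/s46.png

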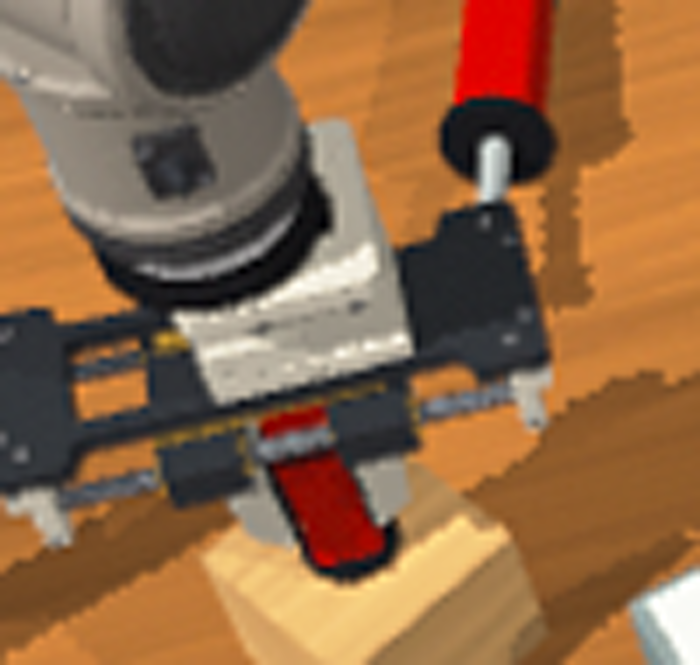

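>>> step_arm:
  moves: [-0.04,-0.03,0,0.1,-0.12,-0.03,1,0,0,0.05,0.05,-0.05,0,1,0,0,0,0,0,0,1]

```text
time: 41.98
tool_pos: [409.3, -374.4, 105.3]
tcp_rot: [-3.14, 0.002, -0.036]
contact_force: [-0.6, 0.6, 2.2]
grip_width: 25.9
```

```bash
python3 - <<'E'
from h import *
plan(408.6,-372.8,105,-2)
print(get_obs()['tau'].round(2),get_obs()['dq'].round(3))
E
```

```text
41.98 [ 409.3 -374.4  105.3] [-3.14e+00  2.00e-03 -3.60e-02] F [-0.6  0.6  2.2] M [0.26 0.09 0.01] w 25.9 q [-0.88  0.52  1.6  -0.    1.02  0.73]
shift units [-0.04 -0.08  0.02] turn units [-0.02  0.03 -0.02]
[-2.300e-01 -4.770e+01 -2.106e+01 -4.000e-02 -4.200e-01  1.000e-02] [-0.001 -0.    -0.005 -0.001  0.004  0.001]
```

>>> step_arm:
  moves: [0,0,0,0,0,0,0.2,0,0,0,0,0,0,-0.2,0,0,0,0,0,0,-0.5,0,0,0,0,0,0,-0.5,0,0,0,0,0,0,-0.5]

```text
time: 42.4
tool_pos: [409.2, -374.6, 104.0]
tcp_rot: [-3.139, 0.003, -0.036]
contact_force: [-0.8, 0.0, -1.2]
grip_width: 55.0
```

```bash
python3 - <<'E'
from h import *
obs()
crop("scene",80,120,180,215,7,"s47.png")
E
```

```text
42.4 [ 409.2 -374.6  104. ] [-3.139e+00  3.000e-03 -3.600e-02] F [-0.8  0.  -1.2] M [-0.02 -0.02 -0.06] w 55.0 q [-0.88  0.52  1.6  -0.    1.02  0.73]
```

View pics/s47.png

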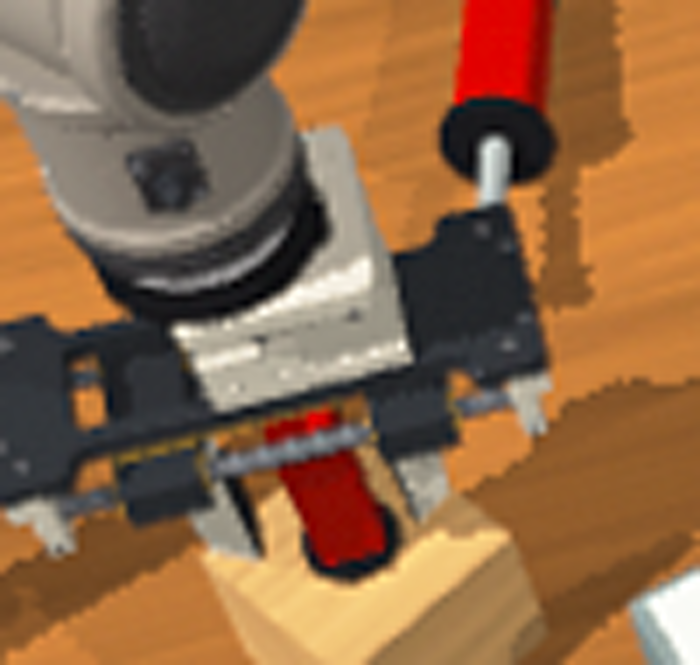

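Driver stands seated. Open a little more and rise.

>>> step_arm:
  moves: [0,0,0,0,0,0,-0.5,0,0,-0.4,0,0,0,-0.5,0,0,-0.8,0,0,0,-0.5,0,0,-1,0,0,0,-0.5,0,0,-1,0,0,0,-0.5,0,0,-1,0,0,0,-0.5,0,0,-1,0,0,0,-0.5,0,0,-0.5,0,0,0,-0.5]

```text
time: 43.12
tool_pos: [408.3, -373.5, 223.3]
tcp_rot: [-3.135, 0.007, -0.036]
contact_force: [1.1, -0.1, -0.7]
grip_width: 68.7
```

>>> step_arm:
  moves: [0.3,-0.8,0,0,0,-1,-0.5,0.5,-0.8,0,0,0,-1,-0.5,0.5,-0.8,0,0,0,-1,-0.5,0.6,-0.7,0,0,0,-1,-0.5,0.7,-0.6,0,0,0,-1,-0.5,0.8,-0.5,0,0,0,-1,-0.5,0.8,-0.4,0,0,0,-1,-0.5,0.9,-0.2,0,0,0,-1,-0.5]

```text
time: 43.78
tool_pos: [492.4, -252.9, 234.5]
tcp_rot: [3.136, -0.0, 0.54]
contact_force: [-0.7, 0.4, 0.3]
grip_width: 68.8
```

```bash
python3 - <<'E'
from h import *
plan(592.5,-187.5,200,103.8)
crop("scene",60,90,270,260,3.7,"s48.png")
E
```

```text
43.78 [ 492.4 -252.9  234.5] [ 3.136 -0.     0.54 ] F [-0.7  0.4  0.3] M [ 0.02 -0.09 -0.05] w 68.8 q [-0.61  0.39  1.44 -0.    1.31  0.42]
shift units [ 5.97 -0.24  1.73] turn units [  0.07   0.05 -18.21]
```

View pics/s48.png

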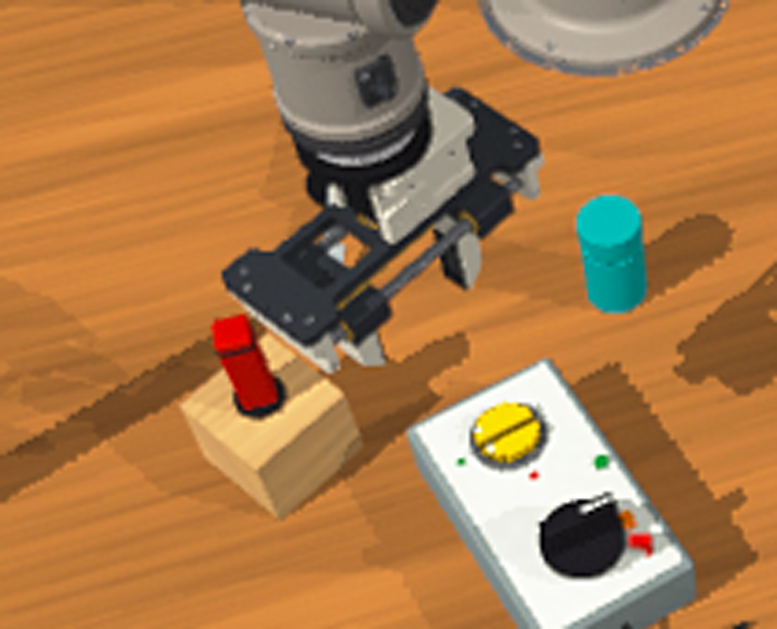

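>>> step_arm:
  moves: [0,0,0,0,0,-1,-0.5,0,0,0,0,0,-1,-0.5,0,0,0,0,0,-1,-0.5,0,0,0,0,0,-1,-0.5,0,0,0,0,0,-1,-0.5,0,0,0,0,0,-1,-0.5,0,0,0,0,0,-1,-0.5,0,0,0,0,0,-1,-0.5]

```text
time: 44.5
tool_pos: [495.5, -249.5, 239.7]
tcp_rot: [3.131, 0.002, 1.13]
contact_force: [0.2, 0.9, 0.6]
grip_width: 68.8
```

>>> step_arm:
  moves: [0,0,0,0,0,-1,-0.5,0,0,0,0,0,-1,-0.5,0,0,0,0,0,-1,-0.5,0,0,0,0,0,-1,-0.5,0,0,0,0,0,-1,-0.5,0,0,0,0,0,-1,-0.5,0,0,0,0,0,-1,-0.5,0,0,0,0,0,-1,-0.5]

```text
time: 45.17
tool_pos: [494.0, -251.0, 245.1]
tcp_rot: [3.131, 0.011, 1.711]
contact_force: [0.2, 0.7, 0.3]
grip_width: 68.8
```

```bash
python3 - <<'E'
from h import *
t=cv2.imread("pics/top0.png")[:,:,::-1]; s=capture("scene")
crop("top",295,180,345,225,14,"t15.png",t);crop("scene",195,215,250,270,13,"s49.png",s)
plan(592.5,-187.5,200,103.8)
E
```

```text
45.22 [ 494.  -251.1  245.2] [3.131 0.011 1.715] F [-0.5  0.1 -0.7] M [-0.06 -0.16  0.01] w 68.8 q [-0.61  0.37  1.43 -0.    1.33 -0.75]
shift units [2.46 5.31 2.29] turn units [ 0.14  0.17 -1.38]
```

View pics/t15.png

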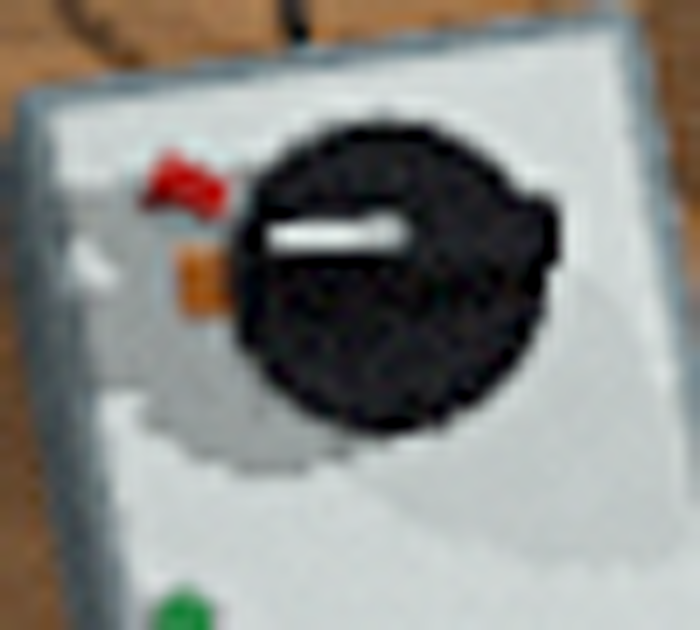

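View pics/s49.png

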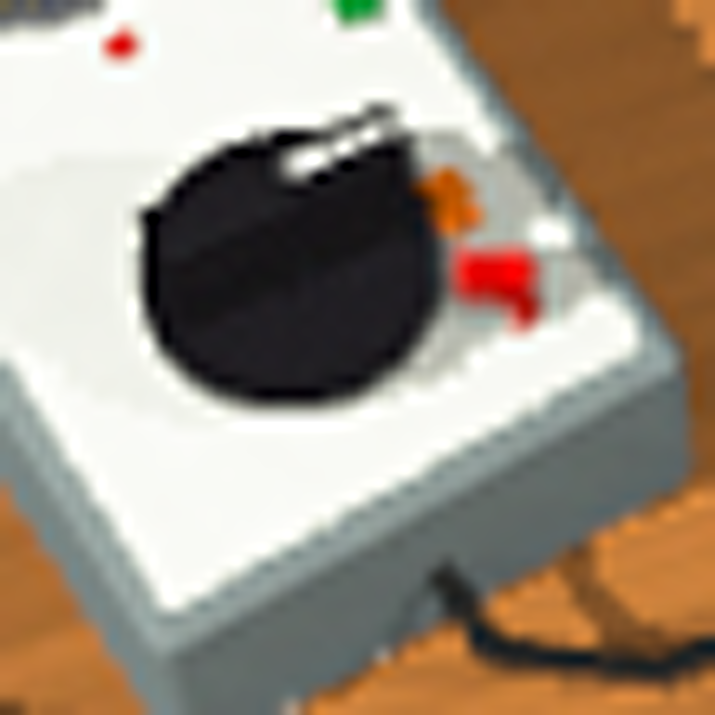

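```bash
python3 - <<'E'
from h import *
print(at("top",*px(390,278,14,295,180),81),at("scene",*px(290,268,13,195,215),81))
for n,a,b,g in(("top",(410,232),(265,238),(14,295,180)),("scene",(287,168),(393,122),(13,195,215))):
    p=at(n,*px(*a,*g),113);q=at(n,*px(*b,*g),113);print(n,p,q,np.degrees(np.arctan2(*(q-p)[1::-1])))
E
```

```text
[ 591.9 -190.7   81. ] [ 594.6 -187.3   81. ]
top [ 592.9 -189.4  113. ] [ 589.5 -163.9  113. ] 97.5946433685914
scene [ 591.7 -184.1  113. ] [ 588.8 -162.3  113. ] 97.57742708920806
```

>>> step_arm:
  moves: [0.3,0.8,0,0.06,0.06,0,0,0.4,0.9,0,0.06,0.06,0,0,0.4,0.9,0,0,0.03,0,0,0.4,0.9,0.3,0,0,0,0,0.4,0.9,0.6,0,0,0,0,0.3,0.6,0.8,0,0,0,0,0.1,0.2,0.8,0,0,0,0,0,0,0.3,0,0,0,0]

```text
time: 45.88
tool_pos: [595.1, -191.3, 194.4]
tcp_rot: [3.132, 0.006, 1.694]
contact_force: [-0.6, -0.4, -0.2]
grip_width: 45.8
```

```bash
python3 - <<'E'
from h import *
plan(592.5,-188.5,150,97.6)
E
```

```text
45.88 [ 595.1 -191.3  194.4] [3.132 0.006 1.694] F [-0.6 -0.4 -0.2] M [-0.02 -0.02  0.  ] w 45.8 q [-0.43  0.54  1.29 -0.    1.3  -0.56]
shift units [ 0.17 -0.13  2.22] turn units [ 0.13  0.09 -0.13]
```

>>> step_arm:
  moves: [0.08,-0.06,0.4,0.06,0.04,-0.06,0,0.08,-0.06,0.7,0.06,0.04,-0.05,0,0,0,0.7,0,0,0,0,0,0,0.3,0,0,0,0,0,0,0,0,0,0,0]

```text
time: 46.3
tool_pos: [590.6, -189.6, 151.6]
tcp_rot: [-3.141, 0.001, 1.697]
contact_force: [0.7, -0.4, 0.1]
grip_width: 45.8
```

```bash
python3 - <<'E'
from h import *
plan(592.5,-188.5,120,97.6)
crop("scene",170,160,280,270,6,"s50.png")
E
```

```text
46.3 [ 590.6 -189.6  151.6] [-3.141e+00  1.000e-03  1.697e+00] F [ 0.7 -0.4  0.1] M [-0.04 -0.07  0.  ] w 45.8 q [-0.43  0.58  1.35 -0.    1.21 -0.56]
shift units [0.05 0.1  1.58] turn units [-0.01  0.01 -0.09]
```

View pics/s50.png

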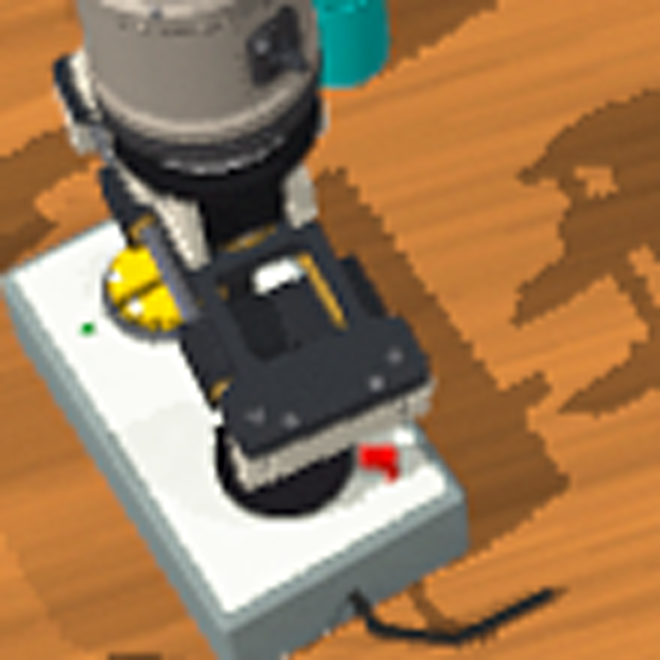

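>>> step_arm:
  moves: [0.03,0.06,0.4,0,0,-0.06,0,0.02,0.03,0.7,0,0,-0.03,0,0,0,0.8,0,0,0,0,0,0,0.7,0,0,0,0,0,0,0.3,0,0,0,0,0,0,0,0,0,0,0]

```text
time: 46.85
tool_pos: [595.4, -191.1, 97.2]
tcp_rot: [3.132, 0.007, 1.701]
contact_force: [0.2, 0.1, -0.6]
grip_width: 45.9
```

```bash
python3 - <<'E'
from h import *
plan(592.5,-188.5,85,97.6)
E
```

```text
46.85 [ 595.4 -191.1   97.2] [3.132 0.007 1.701] F [ 0.2  0.1 -0.6] M [-0.04 -0.08  0.04] w 45.9 q [-0.43  0.64  1.41 -0.    1.08 -0.56]
shift units [ 0.15 -0.13  0.61] turn units [ 0.13  0.1  -0.03]
```

>>> step_arm:
  moves: [0.1,-0.1,0.2,0.08,0.06,0,0,0.06,-0.05,0.2,0.06,0.05,0,0,0,0,0.1,0,0,0,0,0,0,0,0,0,0,0]

```text
time: 47.18
tool_pos: [592.9, -188.8, 88.8]
tcp_rot: [3.14, 0.001, 1.701]
contact_force: [-0.1, -0.0, 0.5]
grip_width: 46.1
```

```bash
python3 - <<'E'
from h import *
plan(592.5,-188.5,85,97.6)
E
```

```text
47.18 [ 592.9 -188.8   88.8] [3.140e+00 1.000e-03 1.701e+00] F [-0.1 -0.   0.5] M [-0.03 -0.11  0.03] w 46.1 q [-0.43  0.65  1.42  0.    1.08 -0.56]
shift units [ 0.02 -0.02  0.19] turn units [ 0.03  0.01 -0.03]
```

>>> step_arm:
  moves: [0,0,0.05,0,0,0,0.5,0,0,0,0,0,0,1,0,0,0,0,0,0,1,0,0,0,0,0,0,1,0,0,0,0,0,0,1,0,0,0,0,0,0,1]

```text
time: 47.68
tool_pos: [592.6, -189.2, 89.2]
tcp_rot: [3.14, 0.002, 1.702]
contact_force: [-2.9, 0.0, 3.8]
grip_width: 13.6
```

```bash
python3 - <<'E'
from h import *
plan(592.5,-188.5,85,97.6)
crop("scene",170,160,280,270,6,"s51.png")
E
```

```text
47.68 [ 592.6 -189.2   89.2] [3.140e+00 2.000e-03 1.702e+00] F [-2.9  0.   3.8] M [-0.05  0.33  0.08] w 13.6 q [-0.43  0.64  1.42 -0.    1.08 -0.56]
shift units [0.04 0.   0.21] turn units [ 0.02  0.03 -0.02]
```

View pics/s51.png

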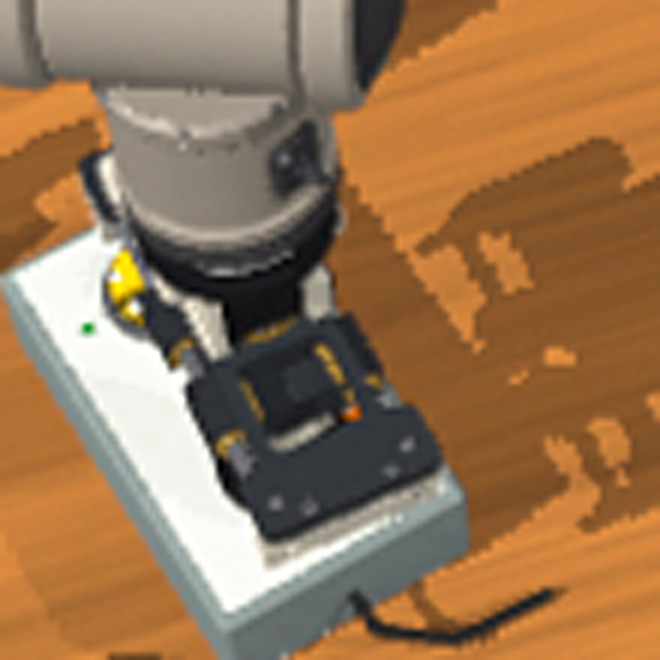

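>>> step_arm:
  moves: [0,-0.03,0.2,0,0,0,1,0,0,0.2,0,0,0,1,0,0,0.15,0,0,0,1,0,0,0.1,0,0,0,1]

```text
time: 48.07
tool_pos: [592.6, -189.4, 79.0]
tcp_rot: [3.137, 0.003, 1.702]
contact_force: [-7.9, 1.9, 22.0]
grip_width: 14.1
```

```bash
python3 - <<'E'
from h import *
plan(592.5,-188.5,78,97.6)
E
```

```text
48.07 [ 592.6 -189.4   79. ] [3.137e+00 3.000e-03 1.702e+00] F [-7.9  1.9 22. ] M [0.45 1.43 0.05] w 14.1 q [-0.43  0.65  1.43 -0.    1.05 -0.56]
shift units [0.05 0.   0.05] turn units [ 0.06  0.05 -0.03]
```

>>> step_arm:
  moves: [0,0,0.05,0.02,0.02,0.7,1,0,0,0.05,0,0,0.8,1,0,0,0.05,0,0,0.8,1]

```text
time: 48.32
tool_pos: [592.3, -189.4, 79.2]
tcp_rot: [3.137, 0.002, 1.537]
contact_force: [-4.5, 0.7, 9.7]
grip_width: 13.7
```

```bash
python3 - <<'E'
from h import *
plan(592.5,-188.5,78,24)
E
```

```text
48.32 [ 592.3 -189.4   79.2] [3.137e+00 2.000e-03 1.537e+00] F [-4.5  0.7  9.7] M [0.14 0.77 0.09] w 13.7 q [-0.43  0.65  1.43 -0.    1.05 -0.4 ]
shift units [0.04 0.01 0.06] turn units [ 7.000e-02 -1.000e-02  1.601e+01]
```

>>> step_arm:
  moves: [0,-0.03,0.09,0.02,0,0.8,1,0,-0.02,0.08,0,0,0.8,1,0,0,0.07,0,0,0.8,1,0,0,0.07,0,0,0.8,1]

```text
time: 48.65
tool_pos: [591.9, -189.3, 79.2]
tcp_rot: [3.134, 0.002, 1.303]
contact_force: [-4.6, 1.0, 11.7]
grip_width: 14.0
```

```bash
python3 - <<'E'
from h import *
plan(592.5,-188.5,78,24)
E
```

```text
48.65 [ 591.9 -189.3   79.2] [3.134e+00 2.000e-03 1.303e+00] F [-4.6  1.  11.7] M [0.25 1.01 0.06] w 14.0 q [-0.43  0.65  1.44 -0.    1.05 -0.16]
shift units [0.05 0.02 0.06] turn units [ 0.12 -0.02 12.66]
```

>>> step_arm:
  moves: [0,0,0.08,0.03,0,0.8,1,0,0,0.08,0.03,0,0.8,1,0,0,0.08,0.02,0,0.8,1,0,0,0.08,0.02,0,0.8,1,0,0,0.08,0,0,0.8,1,0,0,0.08,0,0,0.8,1]

```text
time: 49.15
tool_pos: [591.5, -189.1, 79.1]
tcp_rot: [3.136, 0.001, 0.952]
contact_force: [-5.2, 1.5, 13.9]
grip_width: 14.2
```

```bash
python3 - <<'E'
from h import *
plan(592.5,-188.5,78,24)
crop("scene",170,160,280,270,6,"s52.png")
E
```

```text
49.15 [ 591.5 -189.1   79.1] [3.136e+00 1.000e-03 9.520e-01] F [-5.2  1.5 13.9] M [0.29 1.13 0.08] w 14.2 q [-0.43  0.65  1.43 -0.    1.05  0.19]
shift units [0.05 0.02 0.06] turn units [ 0.08 -0.    7.63]
```

View pics/s52.png

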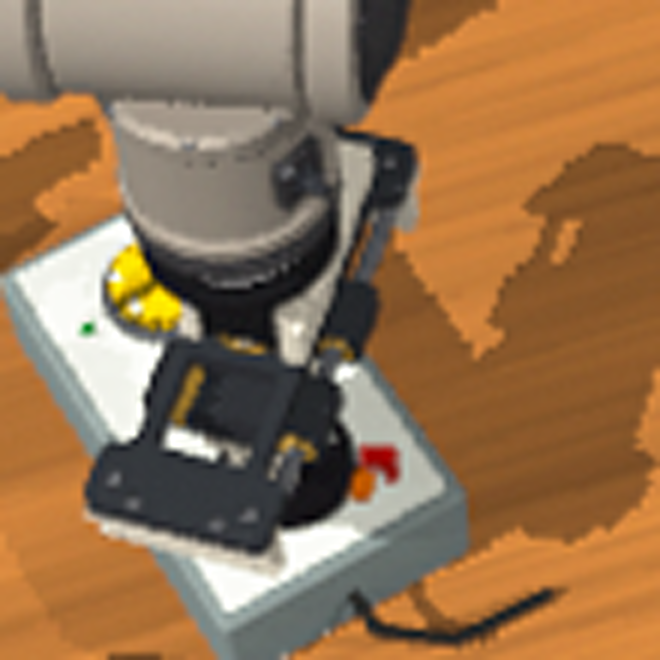

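>>> step_arm:
  moves: [0,0,0.08,0.02,0,0.8,1,0,0,0.08,0.02,0,0.8,1,0,0,0.08,0.02,0,0.8,1,0,0,0.08,0.02,0,0.8,1,0,0,0.08,0,0,0.8,1,0,0,0.08,0,0,0.8,1,0,0,0.08,0,0,0.8,1]

```text
time: 49.78
tool_pos: [591.2, -188.8, 79.1]
tcp_rot: [3.137, -0.001, 0.541]
contact_force: [-6.7, 1.2, 13.4]
grip_width: 13.6
```

```bash
python3 - <<'E'
from h import *
plan(592.5,-188.5,78,24)
E
```

```text
49.78 [ 591.2 -188.8   79.1] [ 3.137e+00 -1.000e-03  5.410e-01] F [-6.7  1.2 13.4] M [0.4  1.13 0.1 ] w 13.6 q [-0.43  0.65  1.44 -0.    1.05  0.6 ]
shift units [0.06 0.02 0.06] turn units [ 0.07 -0.03  1.75]
```

Continue to the end stop, watching the moment about z.

>>> step_arm:
  moves: [0,0,0.08,0,0,0.8,1,0,0,0.08,0,0,0.8,1,0,0,0.08,0,0,0.6,1]

```text
time: 50.03
tool_pos: [591.0, -188.6, 79.1]
tcp_rot: [3.135, -0.003, 0.379]
contact_force: [-5.4, 2.0, 14.0]
grip_width: 13.8
```

```bash
python3 - <<'E'
from h import *
plan(592.5,-188.5,78,24)
crop("scene",170,160,280,270,6,"s53.png")
E
```

```text
50.03 [ 591.  -188.6   79.1] [ 3.135e+00 -3.000e-03  3.790e-01] F [-5.4  2.  14. ] M [0.31 1.13 0.25] w 13.8 q [-0.43  0.65  1.44 -0.    1.05  0.76]
shift units [0.07 0.02 0.06] turn units [ 0.09 -0.05 -0.57]
```

View pics/s53.png

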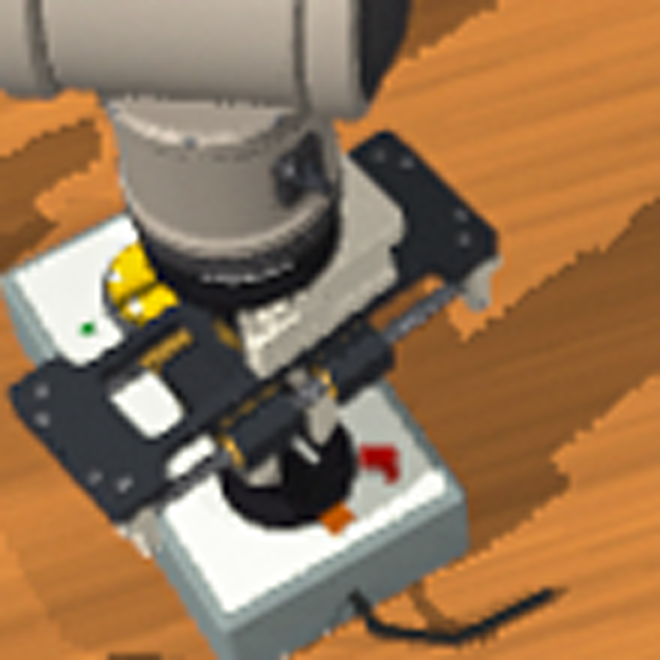

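>>> step_arm:
  moves: [0,0,0.07,0,0,0.8,1,0,0,0.07,0,0,0.6,1]

```text
time: 50.25
tool_pos: [591.1, -188.5, 79.1]
tcp_rot: [3.134, -0.005, 0.28]
contact_force: [-2.7, 1.7, 10.4]
grip_width: 15.0
```

```bash
python3 - <<'E'
from h import *
obs()
E
```

```text
50.25 [ 591.1 -188.5   79.1] [ 3.134 -0.005  0.28 ] F [-2.7  1.7 10.4] M [0.38 0.71 0.81] w 15.0 q [-0.43  0.65  1.44 -0.    1.04  0.86]
```

>>> step_arm:
  moves: [0,0,0,0,0,-0.7,1,0,0,-0.1,0,0,-0.4,1,0,0,-0.15,0,0,0,1,0,0,-0.15,0,0,0,1]

```text
time: 50.58
tool_pos: [591.1, -188.4, 89.4]
tcp_rot: [3.131, -0.005, 0.362]
contact_force: [-0.9, -0.5, -6.8]
grip_width: 14.4
```

```bash
python3 - <<'E'
from h import *
obs()
E
```

```text
50.58 [ 591.1 -188.4   89.4] [ 3.131 -0.005  0.362] F [-0.9 -0.5 -6.8] M [0.12 0.37 0.22] w 14.4 q [-0.43  0.64  1.43 -0.    1.06  0.78]
```

Knob is out (Fz now pulls). Open slightly and rise.

>>> step_arm:
  moves: [0,0,0,0,0,0,0.1,0,0,0,0,0,0,0.1,0,0,0,0,0,0,0.1,0,0,-0.3,0,0,0,0.1,0,0,-0.7,0,0,0,0.1,0,0,-1,0,0,0,0.1,0,0,-1,0,0,0,0.1,0,0,-1,0,0,0,0.1]

```text
time: 51.25
tool_pos: [588.7, -186.5, 165.9]
tcp_rot: [3.139, 0.002, 0.36]
contact_force: [0.3, -0.2, 0.9]
grip_width: 41.3
```

>>> step_arm:
  moves: [-0.3,0,-1,0,0,0,0,-0.5,0,-1,0,0,0,0,-0.8,0,-0.5,0,0,0,0,-0.8,0.5,-0.5,0,0,0,0,-0.8,0.5,0,0,0,0,0,-0.8,0.5,0,0,0,0,0,-0.5,0.3,0,0,0,0,0,0,0,0,0,0,0,0]

```text
time: 51.92
tool_pos: [517.8, -254.0, 237.6]
tcp_rot: [3.128, -0.009, 0.362]
contact_force: [-0.3, -0.3, -0.1]
grip_width: 46.1
```

```bash
python3 - <<'E'
from h import *
obs()
crop("scene",0,0,512,384,1.5,"s54.png");crop("scene",150,170,260,270,7,"s55.png")
E
```

```text
51.92 [ 517.8 -254.   237.6] [ 3.128 -0.009  0.362] F [-0.3 -0.3 -0.1] M [ 0.05  0.02 -0.08] w 46.1 q [-0.59  0.42  1.37 -0.    1.33  0.62]
```

View pics/s54.png

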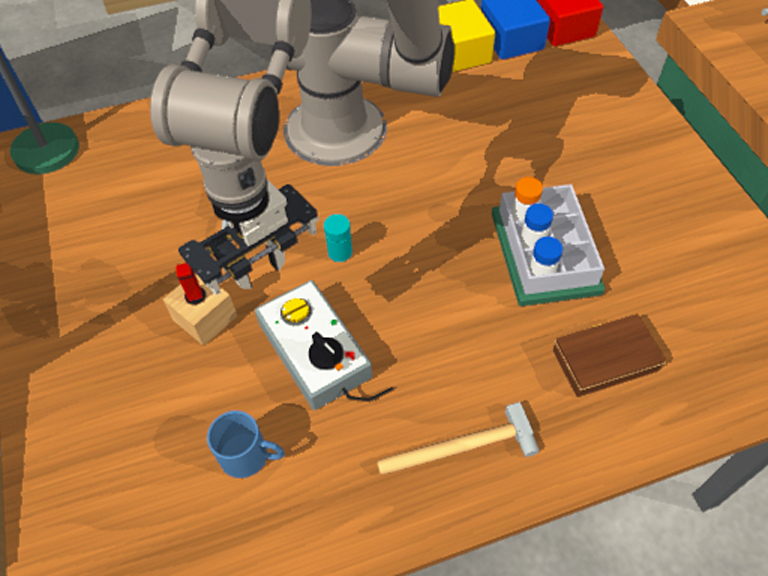

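View pics/s55.png

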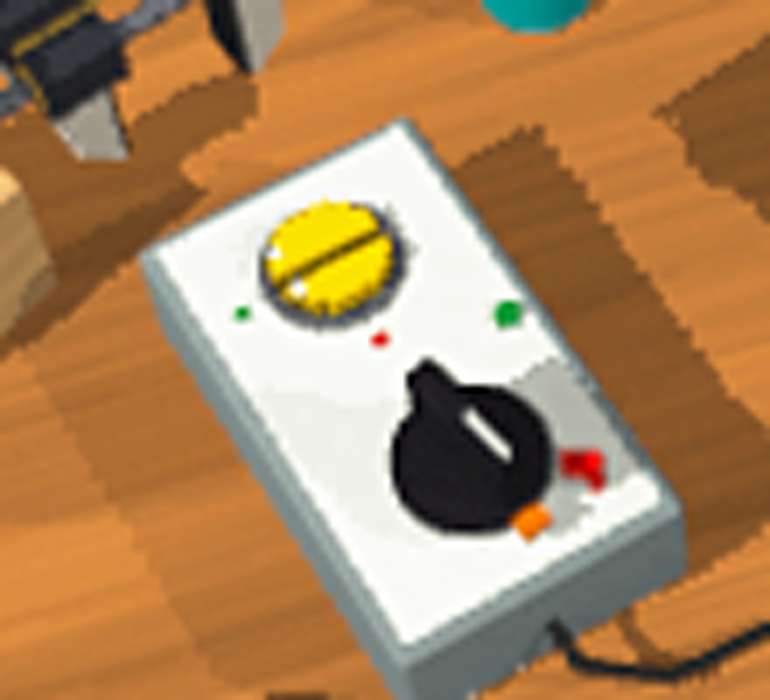

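```bash
python3 - <<'E'
from h import *
g=(7,150,170)
def a(p,q,z):
    P=at("scene",*px(*p,*g),z);Q=at("scene",*px(*q,*g),z);return np.degrees(np.arctan2(*(Q-P)[1::-1])).round(1)
print('knob y',a((468,412),(508,460),113),'slot',a((388,232),(278,288),73))
print('box edge x',a((147,255),(405,660),60),a((405,122),(682,508),60))
E
```

```text
knob y 18.4 slot -77.5
box edge x 13.3 13.6
```

```bash
python3 - <<'E'
from h import *
im=capture("scene"); 
v=np.hstack([cv2.resize(im[110:210,320:420,::-1],None,fx=4,fy=4),cv2.resize(im[160:260,90:190,::-1],None,fx=4,fy=4)])
cv2.imwrite("pics/s56.png",v)
E
```

```text
(no output)
```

View pics/s56.png

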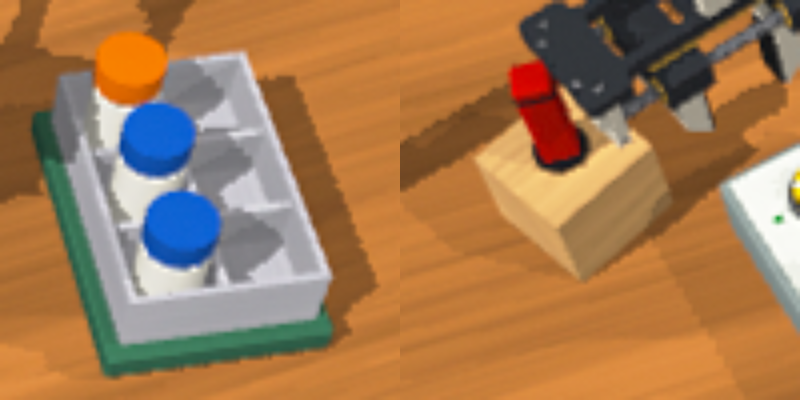

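```bash
python3 -c "
from plant import *
print(close_job())"
```

```text
the job is handed in; nothing more can be done
None
```

The job is done in the order asked and handed in at about 52 s of the 210 s allowed; no verdict was reported.

- **Jars:** the three lidded jars I found on the bench (one orange, two blue) stand upright in separate tray cells. On the first lowering the orange jar touched the tray wall with about 10 N, so I lifted it, shifted it and set it down cleanly. The turquoise look-alike was left alone.
- **Mode switch:** I turned it clockwise with the small screwdriver until the resistance rose and it stopped moving. The slot then measured about 91° from its starting mark and points at the green dot.
- **Screwdriver:** it is back in its wooden stand, blade down, with the collar resting on the top.
- **Start knob:** pushed in about 10 mm, turned clockwise past the red stop to its end stop, and let spring back out. The last picture shows the orange tab clear of the red stop. It puts the knob about 5° beyond the nominal 1.4 rad end, which I take to be reading error.
- **Bystanders:** the mug, hammer and file box look unmoved in the final pictures, and the gripper was clear of everything.

Two checks did not line up. The two cameras disagreed by up to about 5 mm, so I relied on force readings and close-up pictures for the fits. The larger look-alike screwdriver, which began balanced on its blade, was lying on the bench when I looked at about 9.5 s. My fingers had passed about 45 mm above it earlier with no contact force shown, so I think it fell by itself.

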